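# Put the measuring tools back in their foam tray and shut the tray

## Robot

A 6-joint arm with a two-finger parallel gripper is mounted at the origin on the work surface. World frame = base frame: x ahead of the robot, y to its left, z up, the work surface at z = 0. Lengths are in m, angles in rad, forces in N, time in s.
With the tool pointing down it reaches from about 0.35 to 0.975 m from the base axis. Payload 7.1 kg.
Tool frame: the origin (TCP) lies at the very end of the fingers, on their centre line; the grasp point (between the pads) lies 19 mm behind it; x points along the fingers, y is the direction in which the jaws open and shut, and the axes are right-handed (so a half turn about x gives the same grasp; the last joint's range is limited). The gripper opens to 88 mm and grips with 3 to 60 N. Pads are 20 mm wide; open, the fingers measure 115 mm over their backs; the gripper's body (75 mm by 178 mm) begins 61 mm behind the grasp point.
Start: joints at [-1.248, 0.423, 1.63, -0, 1.089, -0.019], TCP at [0.21, -0.589, 0.223] pointing down, gripper open.
Joint ranges: [-3, 3], [-0.9, 2.11], [0.09, 2.58], [-1.31, 4.45], [0.11, 2.69], [-2.54, 2.54]. Speed limits (rad/s): [2.39, 2.39, 3.01, 3.14, 3.14, 3.14].

## Interface

Orientations are given as a unit quaternion [x, y, z, w].
In Python, from workcell import robot gives the robot as it stands.
- The arm moves only by the tool drive_tool, never from a script. Its arguments are lists of equal length, an entry for each row: "turn": the turn, a rotation vector about the tool's x, y, z in units of 8 degrees (1.0 is 8 degrees), a list of three; "dp": the shift along the tool's x, y, z in units of 40 mm (1.0 is 40 mm), a list of three; "hand": the gripper command: -1 is fully open, 1 is shut, values between are in proportion. A call has 1 to 5 rows; each row shifts and turns the commanded pose from where the row before left it, along the tool's axes as they then stand; what a row does not reach is not made up. A row lasts 1/10 s, in which the tool goes at most 50 mm and 8.59 degrees, less where a joint would pass 70% of its speed; a pose out of reach is approached as far as the arm can. A call is refused whole if a number of a shift passes 1 or a number of a turn 1, either way. A call with a gripper value outside its range is refused whole. The fingers move at their own pace and stop on an object; the grip force is fixed at half the most. Time passes only in rows, so rows that do not move let the fingers close. It gives the time, the measured TCP pose, the force and the opening at its end, in the units of the state.
- robot.get_obs(): the state, without advancing time (a new reading comes with each control period).
- robot.grab_frame(name): name is "scene" or "top" or "wrist"; returns the picture (400x640x3 uint8, blue, green, red); there is no depth.
- robot.calibration(name): a dict with "fovy" (degrees; the focal length in pixels is half the picture's height over the tangent of half this angle, whatever the lens; pixels are square), "cx", "cy" (the principal point, pixels), "cam_to_world" (4x4, takes a point from camera to world coordinates). Camera axes: x right, y up, looking along -z (the intrinsics and any distortion apply to the point x, -y, -z); pixel columns grow to the right and rows downward; lengths in m; the calibration is good to about 2 mm. The wrist camera is an equidistant fisheye: a pixel r from the principal point sees the ray r / f radians off the axis. A picture is of the moment at which its call begins: read the wrist's pose just before it. calibration takes no time and is no camera call; for the wrist camera it gives the pose at the moment of the call.
- robot.sign_off(): hands the job in, once; it reports no verdict.
Trained networks look in the newest picture that a camera, given by its name, has taken for a name from the list of things; names that differ only in an ending like _2 or _b are one class to them, and where a whole thing is asked for, a point or a joint stands for the part that bears it (a point fixed in the world has none). Each returns a list of dicts, best first, with "confidence" (0 to 1); they miss things now and then, are a little off and sometimes report something else, mostly with a low value. They report only what shows in the picture. A call takes as long as a camera call. They do not tell look-alikes from the thing itself.
- robot.search_frame(camera, target): "position" ([column, row] in pixels, amid what is visible of it).
- robot.regions_of(camera, target): "mask" (400x640 bool, what is visible of it) and "position" ([column, row] in pixels, amid what is visible of it).
The state is a dict: "time_s": time; "qpos": joint angles; "joint_velocities": joint speeds; "joint_efforts": joint torques, N m; "tcp_pos": TCP position; "orientation": TCP orientation; "contact_force": force on the tool from outside, world axes, zero at the start; "wrist_torque": the same for the moment, N m; "finger_gap": opening from 0.0 (shut) to 1.0 (fully open).
Only numpy, scipy, OpenCV 4.12 (cv2) and the standard library are available. Lean on these libraries where they do the work, as an engineer would, in place of code of your own. Each camera call takes 0.05 s, during which the arm holds its last target.

## Task

Put every measuring and forming tool that lies on the bench (slide calliper, try square, dial gauge, grooved block, U-shaped snap gauge: whichever are there) back into its own cutout in the foam of the pulled-out tray, pressing each one down until it sits fully home. Only then press the release lever beside the tray, push the tray fully into the chest, and last swing the brass hook round until the stud on the tray's front rests in its crook. Leave the other things on the bench where they are.

Things in the scene. Friction and masses are not known exactly. Their poses are not given: they have to be found in the camera images.
- calliper_center (a point): Steel slide calliper lying flat: beam 14 x 100 mm (along its y), 12 mm thick; two flat jaws stand 23 mm out on its +x side, at y -50 to -36 and -28 to -14. On the beam's middle a dark raised head, 12 mm (x) x 36 mm (y), top 26 mm above the underside: grip it across x. 130 g. Point: the head's middle in plan, 13 mm above the underside (half-way up); z up.
- square_center (a point): Try square, L-shaped, lying flat: brass stock 60 mm (along x) x 16 mm (y) x 26 mm high, to be gripped across y; steel blade 12 mm thick, 16 mm wide (x 14 to 30), reaching out on the +y side from y 8 to 62. 150 g. Point: on the middle of the part in plan, 13 mm above its underside (half-way up); z up, at the stock's middle.
- gauge_center (a point): Dial gauge lying face down: round case 44 mm across and 14 mm thick, stem 10 mm wide and 10 mm thick reaching out on the +x side to x = 50 mm; on the case's back a lug to grip, 30 mm (x) x 12 mm (y), its top 26 mm above the underside; grip it across y. 140 g. Point: on the middle of the part in plan, 13 mm above its underside (half-way up); z up, at the case's centre.
- block_center (a point): Plain steel grooved forming block, 46 mm (x) x 32 mm (y) x 26 mm high, a groove 14 mm wide and 9 mm deep along x in its top; grip it across y (32 mm). 220 g. Point: on the middle of the part in plan, 13 mm above its underside (half-way up); z up, at its centre. The same turned half round.
- snap_center (a point): U-shaped snap gauge lying flat: dark back bar 56 mm (x) x 16 mm (y) x 26 mm high, to be gripped across y; two steel arms 14 mm wide and 14 mm thick at its ends (x -28 to -14 and 14 to 28), reaching out on the +y side from y 8 to 42. 160 g. Point: on the middle of the part in plan, 13 mm above its underside (half-way up); z up, at the back bar's middle.
- pocket_calliper (a point): The calliper's cutout in the tray's grey foam: its outline plus 2 mm all round, 11 mm deep. Springy foam lips grip the part: it must be pressed down with about 5 to 10 N until it bottoms. Point: on the pocket floor, 20 mm above the bench; axes as the tray's (x from its front to the chest). Seated, the calliper's axes are parallel to these and its centre point is 13 mm straight above.
- pocket_square (a point): The square's cutout in the tray's grey foam: its outline plus 2 mm all round, 11 mm deep. Springy foam lips grip the part: it must be pressed down with about 5 to 10 N until it bottoms. Point: on the pocket floor, 20 mm above the bench; axes as the tray's (x from its front to the chest). Seated, the square's axes are parallel to these and its centre point is 13 mm straight above.
- pocket_gauge (a point): The gauge's cutout in the tray's grey foam: its outline plus 2 mm all round, 11 mm deep. Springy foam lips grip the part: it must be pressed down with about 5 to 10 N until it bottoms. Point: on the pocket floor, 20 mm above the bench; axes as the tray's (x from its front to the chest). Seated, the gauge's axes are parallel to these and its centre point is 13 mm straight above.
- pocket_block (a point): The block's cutout in the tray's grey foam: its outline plus 2 mm all round, 11 mm deep. Springy foam lips grip the part: it must be pressed down with about 5 to 10 N until it bottoms. Point: on the pocket floor, 20 mm above the bench; axes as the tray's (x from its front to the chest). Seated, the block's axes are parallel to these (either way round) and its centre point is 13 mm straight above.
- pocket_snap (a point): The snap's cutout in the tray's grey foam: its outline plus 2 mm all round, 11 mm deep. Springy foam lips grip the part: it must be pressed down with about 5 to 10 N until it bottoms. Point: on the pocket floor, 20 mm above the bench; axes as the tray's (x from its front to the chest). Seated, the snap's axes are parallel to these and its centre point is 13 mm straight above.
- tray (a joint): Travel of the tray out of the chest along the chest's x, m: 0 = home, 0.195 = fully out as at the start. Friction about 2 N; locked at about 0.19 while the lever is up. Foam 170 x 250 mm, top 31 mm above the bench; front board 320 mm wide, 14 mm thick, 6 to 64 mm above the bench, with brass knobs 13 mm long 100 mm left and right of its middle.
- tray_front (a point): Point on the outer face (towards the robot) of the tray's front board, 50 mm to the +y side of its middle, 50 mm above the bench, 14 mm below the board's top edge; a free place to push. x points into the chest, square to the board.
- lever (a joint): Release lever of the tray's slide, rad: 0 = up (tray locked), 0.16 = fully pressed; the tray is free above about 0.11. It stays where it is left (friction: about 4 to 5 N on its pad moves it).
- lever_pad (a point): Top of the lever's steel pad, 36 mm (x) x 16 mm (y), beside the tray on its -y side, 51 mm above the bench at the start; the lever hinges 70 mm nearer to the robot (-x), so the pad goes straight down, about 11 mm when fully pressed.
- catch (a joint): Brass hook on the chest's top, rad: 0 = closed, pointing out of the chest's front (-x) with the stud of the tray's front board in its crook; at the start swung 1.2 to 1.7 rad aside towards the chest's -y side (counter-clockwise from above opens). Turns about a vertical pivot, stays where it is left (1 N at the post moves it).
- catch_post (a point): Middle of the hook's upright round finger post, 10 mm across, 78 to 98 mm above the bench (this point at 89), 66 mm from the pivot; pinch or push it from above. The arm below it has its top 81 mm above the bench. The stud is 37 mm from the pivot, its top 90 mm above the bench.
- catch_hinge (a point): Pivot of the hook on the chest's top (72 mm above the bench), 30 mm behind the chest's front face, 50 mm to the -y side of its middle; axes are the chest's (x into the chest, away from the robot). The chest is a low dark wooden box 344 mm wide, 200 mm deep, 72 mm high; a punch rack stands on it 110 to 160 mm behind the pivot.
- jar: Bystander, to be left where it is: small glass jar, 38 mm across, 45 mm tall, standing among the tools. Origin at its underside.
- hammer: Bystander, to be left where it is: chasing hammer. Origin at its underside.
- brush: Bystander, to be left where it is: bench brush 150 mm long. Origin at its underside.
- file: Bystander, to be left where it is: file with wooden handle, 220 mm. Origin at its underside.
- mandrel: Bystander, to be left where it is: wooden ring stick 225 mm long. Origin at its underside.
- anvil: Bystander, to be left where it is: small steel bench block on a wooden foot, 70 mm square. Origin at its underside.
Not all that is in view belongs to the job. Leave any blue, orange or turquoise look-alike of the part that bears calliper_center alone.

How it is judged:
By the outcome, as a careful person would: the job done as asked, in the order asked, and still so for the second after the job is handed in, with the robot touching nothing.
Of calliper, square, gauge, block, snap only 4 to 5 are there at a start; the rules pass over those that are not, and their reading is None.
At some moment in a run one of calliper, square, gauge, block, snap may be knocked a few centimetres aside while the robot is not near it.
Once in a run the grip may slacken for a moment while it holds something.
It also fails if it takes over 200 s, if anything falls off the work surface, if the arm or the gripper's body presses on something with over 40 N, if the wrist force passes 120 N, or if a joint passes its speed limit or range.

## Working session

There is one attempt and no reset: what is moved stays moved. The work goes in short steps, Python scripts to look and compute and a tool call to move; the robot and the scene stay as the last step left them, time stands still between calls to the robot, and variables do not carry over. Pictures are saved under pics/ and viewed, and the job is handed in when it is done.

Besides the shell and the picture viewer there is one more tool, called after "Request:" as name(argument=value, ...), one argument or row to a line, values as JSON. drive_tool: Moves the arm, as the interface text tells. Its arguments: {"type":"object","properties":{"turn":{"type":"array","items":{"type":"array","items":{"type":"number"}}},"dp":{"type":"array","items":{"type":"array","items":{"type":"number"}}},"hand":{"type":"array","items":{"type":"number"}}},"required":["turn","dp","hand"]}

```bash
ls; mkdir -p pics; python3 - <<'E'
from workcell import robot
import cv2,numpy as np
np.set_printoptions(precision=4,suppress=True)
o=robot.get_obs();print(o)
for c in ["scene","top","wrist"]:
    im=robot.grab_frame(c);cv2.imwrite(f"pics/{c}0.png",im)
    k=robot.calibration(c);print(c,k)
E
```

```text
pics
{'time_s': 0.0, 'qpos': array([-1.248 ,  0.4238,  1.6307, -0.    ,  1.0886, -0.019 ]), 'joint_velocities': array([-0.0011, -0.0019,  0.0002, -0.0009,  0.0006, -0.0007]), 'joint_efforts': array([ -0.0015, -54.4627, -27.367 ,   0.0644,   0.023 ,  -0.0001]), 'tcp_pos': array([ 0.2093, -0.5883,  0.2219]), 'orientation': array([-0.6967, -0.1208,  0.6969, -0.1197]), 'contact_force': array([0.816 , 0.3508, 0.0987]), 'wrist_torque': array([0.05  , 0.0038, 0.0322]), 'finger_gap': 1.0001462332184117}
scene {'fovy': 55.246772184012144, 'cx': 322.6864676677094, 'cy': 201.63716410857558, 'cam_to_world': array([[ 0.5085, -0.5422,  0.669 ,  1.3374],
       [ 0.861 ,  0.326 , -0.3903, -0.4596],
       [-0.0065,  0.7745,  0.6326,  0.8208],
       [ 0.    ,  0.    ,  0.    ,  1.    ]])}
top {'fovy': 45.841598396161594, 'cx': 318.0814414533039, 'cy': 194.57194340379695, 'cam_to_world': array([[-0.0118,  0.9861, -0.1658,  0.3058],
       [-0.9999, -0.0102,  0.0108,  0.0143],
       [ 0.009 ,  0.1659,  0.9861,  1.4275],
       [ 0.    ,  0.    ,  0.    ,  1.    ]])}
wrist {'fovy': 65.70646984690485, 'cx': 315.09588992769216, 'cy': 197.40263593367493, 'cam_to_world': array([[ 0.3359,  0.9049,  0.2615,  0.2811],
       [-0.9419,  0.3232,  0.0912, -0.5631],
       [-0.002 , -0.2769,  0.9609,  0.3836],
       [ 0.    ,  0.    ,  0.    ,  1.    ]])}
```

View pics/scene0.png

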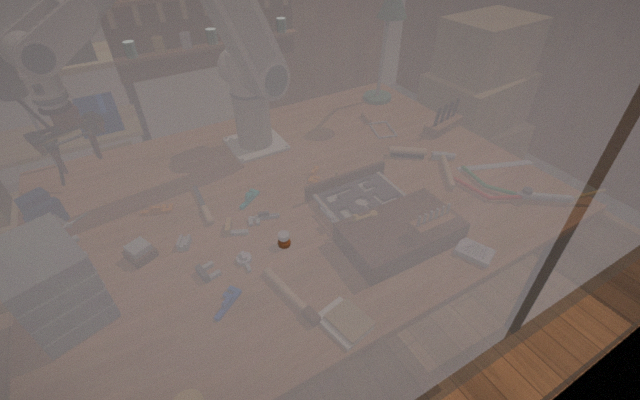

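View pics/top0.png

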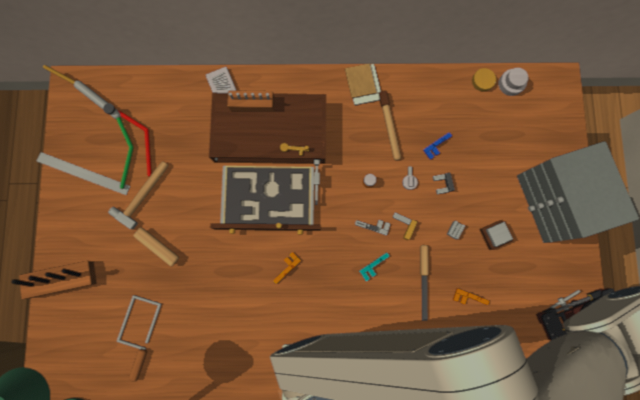

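View pics/wrist0.png

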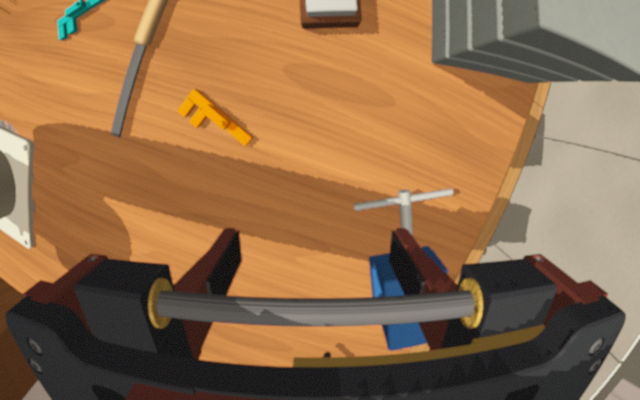

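The scene and top pictures show the chest at top px (268,128), the tray at (268,195) and five steel/brass tools at about x 355–465, y 170–240. The blue, turquoise and orange callipers are the look-alikes.

```bash
cat > h.py <<'E'
from workcell import robot
import cv2,numpy as np
from scipy.spatial.transform import Rotation as R
np.set_printoptions(precision=4,suppress=True)
def ray(cam,k,px):
    f=200/np.tan(np.radians(k["fovy"])/2)
    u=np.array([px[0]-k["cx"],px[1]-k["cy"]],float)
    if cam=="wrist":
        r=np.hypot(*u);th=r/f
        d=np.array([*(np.sin(th)*u/max(r,1e-9)),np.cos(th)])
    else: d=np.array([*(u/f),1.]);d/=np.linalg.norm(d)
    M=k["cam_to_world"];return M[:3,3],M[:3,:3]@(d*[1,-1,-1])
def p2w(cam,k,px,z):
    o,d=ray(cam,k,px);return o+d*(z-o[2])/d[2]
def w2p(cam,k,P):
    M=k["cam_to_world"];f=200/np.tan(np.radians(k["fovy"])/2)
    c=(M[:3,:3].T@(np.asarray(P,float)-M[:3,3]))*[1,-1,-1]
    if cam=="wrist":
        rho=np.hypot(c[0],c[1]);th=np.arctan2(rho,c[2]);s=f*th/max(rho,1e-9)
    else: s=f/c[2]
    return np.array([k["cx"]+c[0]*s,k["cy"]+c[1]*s])
def pose(o=None):
    o=o or robot.get_obs();return o["tcp_pos"],R.from_quat(o["orientation"])
def rectify(im,k,cen,size,z,ppm=2.0):
    """metric plan view: world window centred cen (x,y), size m, image up=+x, left=+y; ppm px per mm"""
    n=int(size*1000*ppm);mx=np.zeros((n,n),np.float32);my=mx.copy()
    jj,ii=np.meshgrid(np.arange(n),np.arange(n))
    X=cen[0]+(n/2-ii)/ppm/1000;Y=cen[1]+(n/2-jj)/ppm/1000
    M=k["cam_to_world"];f=200/np.tan(np.radians(k["fovy"])/2)
    c=(np.stack([X,Y,np.full_like(X,z)],-1)-M[:3,3])@M[:3,:3]*[1,-1,-1]
    rho=np.hypot(c[...,0],c[...,1]);th=np.arctan2(rho,c[...,2]);s=f*th/np.maximum(rho,1e-9)
    return cv2.remap(im,(k["cx"]+c[...,0]*s).astype(np.float32),(k["cy"]+c[...,1]*s).astype(np.float32),cv2.INTER_LINEAR)
def go(tgt,jaw=None):
    """prints needed tool-frame shift (units 40 mm) to world tgt and turn about tool axes (units 8deg) ; jaw = world angle(deg) of tool y wanted, pointing down"""
    p,q=pose();print("tcp",p,"toolx",q.as_matrix()[:,0],"jaw ang",np.degrees(np.arctan2(*q.as_matrix()[1::-1,1])))
    if jaw is not None:
        best=None
        for a in (jaw,jaw+180):
            a=np.radians(a);x=np.array([0,0,-1.]);y=np.array([np.cos(a),np.sin(a),0]);
            T=R.from_matrix(np.stack([x,y,np.cross(x,y)],1));rv=(q.inv()*T).as_rotvec()
            if best is None or np.linalg.norm(rv)<np.linalg.norm(best[0]):best=(rv,T)
        print("turn units",np.degrees(best[0])/8,"q6",robot.get_obs()["qpos"][5]);
        print("dp after turn",best[1].inv().apply(np.array(tgt)-p)/0.04)
    print("dp now",q.inv().apply(np.array(tgt)-p)/0.04)
E
python3 - <<'E'
from h import *
im=robot.grab_frame("top");k=robot.calibration("top")
for n in ["calliper_center","square_center","gauge_center","block_center","snap_center"]:
    for r in robot.search_frame("top",n)[:4]: print(n,np.round(r["position"],1),round(r["confidence"],2),p2w("top",k,r["position"],.013))
for n in ["pocket_calliper","pocket_square","pocket_gauge","pocket_block","pocket_snap"]:
    for r in robot.search_frame("top",n)[:2]: print(n,np.round(r["position"],1),round(r["confidence"],2),p2w("top",k,r["position"],.02))
for n,z in [("tray_front",.05),("lever_pad",.051),("catch_post",.089),("catch_hinge",.072),("jar",.04)]:
    for r in robot.search_frame("top",n)[:2]: print(n,np.round(r["position"],1),round(r["confidence"],2),p2w("top",k,r["position"],z))
c=im[80:260,190:490];cv2.imwrite("pics/crop.png",cv2.resize(c,None,fx=2.66,fy=2.66,interpolation=cv2.INTER_CUBIC))
go([0.55,-0.2,0.3],None)
E
```

```text
calliper_center [373.8 226.6] 0.74 [ 0.4444 -0.1673  0.013 ]
calliper_center [288.5 266.3] 0.72 [0.3295 0.0888 0.013 ]
calliper_center [432.9 148.5] 0.62 [ 0.6843 -0.3577  0.013 ]
calliper_center [462.9 299.1] 0.56 [ 0.2285 -0.4221  0.013 ]
square_center [318.1 173.2] 0.67 [ 0.6098 -0.0021  0.013 ]
square_center [408.9 223.2] 0.48 [ 0.4535 -0.2733  0.013 ]
gauge_center [410.4 178.2] 0.46 [ 0.5914 -0.2839  0.013 ]
block_center [452.2 231.6] 0.44 [ 0.4268 -0.4024  0.013 ]
snap_center [448.  179.4] 0.69 [ 0.5865 -0.3989  0.013 ]
pocket_calliper [270.6 196.3] 0.6 [0.5386 0.142  0.02  ]
pocket_calliper [445.8 184.2] 0.6 [ 0.5703 -0.3893  0.02  ]
pocket_square [269.6 196.9] 0.62 [0.5368 0.145  0.02  ]
pocket_square [319.3 176.3] 0.34 [ 0.5986 -0.0055  0.02  ]
pocket_gauge [270.3 198.7] 0.86 [0.5313 0.1429 0.02  ]
pocket_block [271.9 196.7] 0.69 [0.5373 0.1381 0.02  ]
pocket_snap [267.5 198.5] 0.9 [0.532  0.1513 0.02  ]
tray_front [269.7 201.8] 0.68 [0.5173 0.1418 0.05  ]
lever_pad [317.3 175. ] 0.64 [0.5962 0.0008 0.051 ]
catch_post [289.6 147.9] 0.56 [0.6697 0.0811 0.089 ]
catch_hinge [266.8 153.4] 0.69 [0.6582 0.1491 0.072 ]
jar [369.1 180.7] 0.53 [ 0.5796 -0.1541  0.04  ]
jar [370.6 226.4] 0.26 [ 0.4424 -0.1544  0.04  ]
tcp [ 0.2095 -0.5888  0.2227] toolx [ 0.  0. -1.] jaw ang -70.4186298680279
dp now [ -1.9324  -6.3051 -11.278 ]
```

View pics/crop.png

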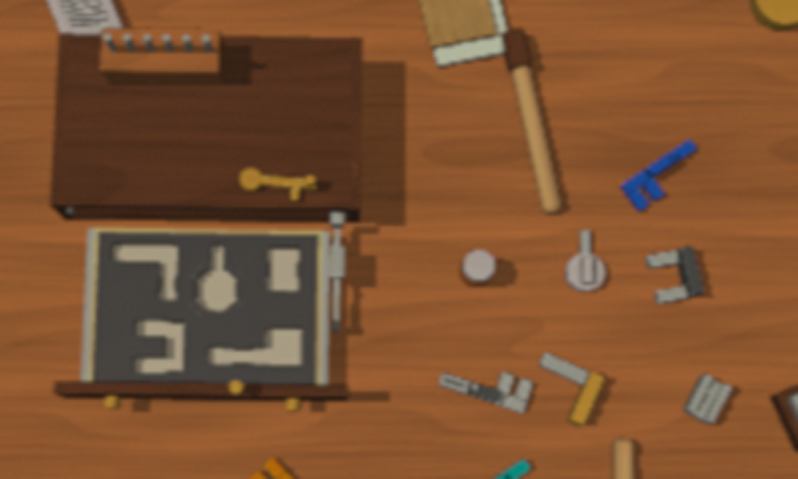

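Pockets seen: square (top left), gauge (middle top), block (top right), snap (bottom left), calliper (bottom right). All five tools are present. Next I move the wrist camera over the tools.

Request:
drive_tool(
  turn=[
    [0.8, 0, 0],
    [0.8, 0, 0],
    [0.85, 0, 0],
    [0, 0, 0],
    [0, 0, 0],
  ],
  dp=[
    [-0.4, 0, 0],
    [-0.4, 0, 0],
    [-0.4, 0, 0],
    [-0.4, -0.6, -0.4],
    [-0.2, -0.8, -0.5],
  ],
  hand=[-1, -1, -1, -1, -1],
)

```text
time_s: 1.45
tcp_pos: [0.2456, -0.5337, 0.296]
orientation: [0.707, -0.002, -0.707, -0.0]
contact_force: [0.9, 0.1, -0.2]
finger_gap: 1.0
```

Request:
drive_tool(
  turn=[
    [0, 0, 0],
    [0, 0, 0],
    [0, 0, 0],
    [0, 0, 0],
    [0, 0, 0],
  ],
  dp=[
    [0, -0.8, -0.55],
    [0, -0.8, -0.55],
    [0, -0.8, -0.55],
    [0, -0.8, -0.55],
    [0, -0.8, -0.55],
  ],
  hand=[-1, -1, -1, -1, -1],
)

```text
time_s: 1.95
tcp_pos: [0.3562, -0.3715, 0.2949]
orientation: [0.707, -0.0, -0.707, -0.0]
contact_force: [0.5, -0.2, 0.5]
finger_gap: 1.001
```

Request:
drive_tool(
  turn=[
    [0, 0, 0],
    [0, 0, 0],
    [0, 0, 0],
    [0, 0, 0],
    [0, 0, 0],
  ],
  dp=[
    [0, -0.8, -0.55],
    [0, -0.8, -0.55],
    [0, -0.8, -0.5],
    [0, 0, 0],
    [0, 0, 0],
  ],
  hand=[-1, -1, -1, -1, -1],
)

```text
time_s: 2.45
tcp_pos: [0.4199, -0.2764, 0.2948]
orientation: [0.707, 0.001, -0.707, 0.001]
contact_force: [0.2, -0.5, -0.3]
finger_gap: 0.998
```

```bash
python3 - <<'E'
from h import *
p,q=pose();print(p,q.as_matrix()[:,0],q.as_matrix()[:,1],robot.get_obs()["qpos"])
k=robot.calibration("wrist");im=robot.grab_frame("wrist");np.savez("w1.npz",im=im,**k)
cv2.imwrite("pics/w1.png",im)
cv2.imwrite("pics/w1r.png",rectify(im,k,(0.5,-0.28),.4,0.02,1.4))
E
```

```text
[ 0.4199 -0.2764  0.2948] [ 0.     -0.0004 -1.    ] [ 0.0019 -1.      0.0004] [-0.6057  0.1578  1.8223 -0.0004  1.1613  0.9634]
```

View pics/w1.png

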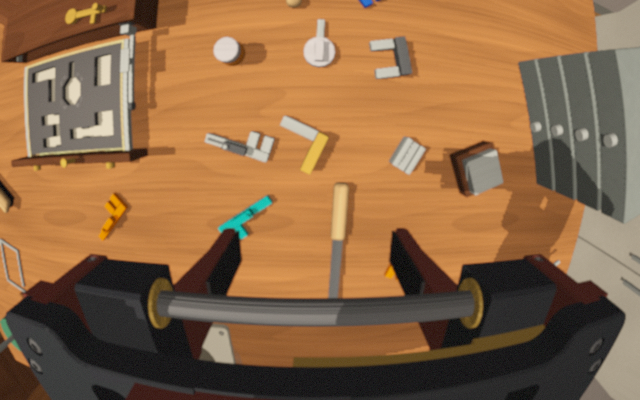

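View pics/w1r.png

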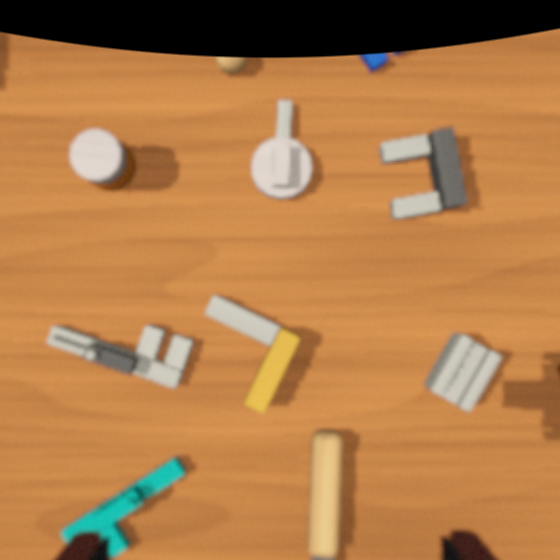

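The wrist view shows gauge (320,45), snap (392,58), calliper (240,147), square (306,143), block (408,155) and the jar (228,50). Next is a close look at the tray.

Request:
drive_tool(
  turn=[
    [0, 0, 0],
    [0, 0, 0],
    [0, 0, 0],
    [0, 0, 0],
    [0, 0, 0],
  ],
  dp=[
    [0, -1, -0.1],
    [0, -1, -0.1],
    [0, -1, -0.1],
    [0, -1, -0.1],
    [0, -1, -0.1],
  ],
  hand=[-1, -1, -1, -1, -1],
)

```text
time_s: 3.0
tcp_pos: [0.4394, -0.0768, 0.2948]
orientation: [0.707, -0.001, -0.707, -0.001]
contact_force: [0.4, 0.1, -0.3]
finger_gap: 1.004
```

Request:
drive_tool(
  turn=[
    [0, 0, 0],
    [0, 0, 0],
    [0, 0, 0],
    [0, 0, 0],
    [0, 0, 0],
  ],
  dp=[
    [0, -1, -0.1],
    [0, -1, -0.1],
    [0.4, -1, -0.1],
    [0.4, -1, -0.1],
    [0.4, -1, -0.1],
  ],
  hand=[-1, -1, -1, -1, -1],
)

```text
time_s: 3.5
tcp_pos: [0.4602, 0.1234, 0.2464]
orientation: [0.707, -0.001, -0.707, -0.001]
contact_force: [0.3, 0.7, -0.3]
finger_gap: 1.003
```

Request:
drive_tool(
  turn=[
    [0, 0, 0],
    [0, 0, 0],
    [0, 0, 0],
  ],
  dp=[
    [0.4, -0.3, -0.1],
    [0, 0, 0],
    [0, 0, 0],
  ],
  hand=[-1, -1, -1],
)

```text
time_s: 3.8
tcp_pos: [0.4638, 0.134, 0.2307]
orientation: [-0.707, 0.001, 0.707, 0.0]
contact_force: [1.2, -0.4, -0.6]
finger_gap: 0.998
```

```bash
python3 - <<'E'
from h import *
p,q=pose();print(p,q.as_matrix()[:,0],q.as_matrix()[:,1],robot.get_obs()["qpos"])
k=robot.calibration("wrist");im=robot.grab_frame("wrist");np.savez("w2.npz",im=im,**k)
cv2.imwrite("pics/w2.png",im)
cv2.imwrite("pics/w2r.png",rectify(im,k,(0.54,0.145),.3,0.031,2))
E
```

```text
[0.4638 0.134  0.2307] [-0.0009 -0.0006 -1.    ] [-0.001  -1.      0.0006] [ 0.2568  0.2031  1.9287 -0.0005  1.0108  1.8288]
```

View pics/w2.png

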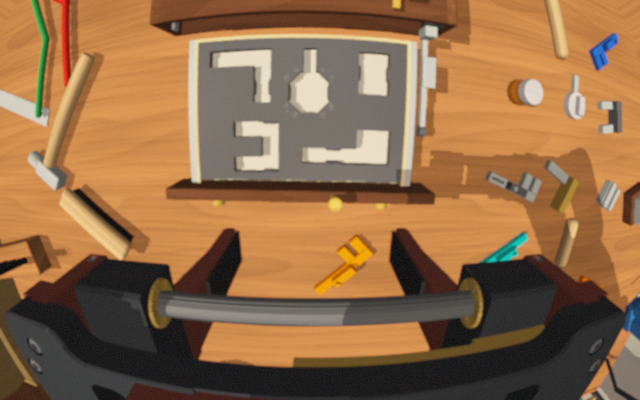

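View pics/w2r.png

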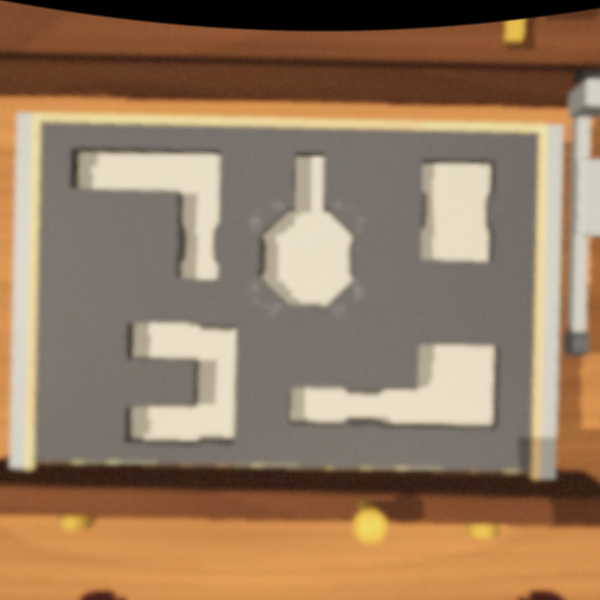

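The rectified view shows all five pockets clearly. The tray is turned by about -1°. I'll fit the pocket outlines.

```bash
cat > shapes.py <<'E'
import numpy as np,cv2
from scipy.optimize import minimize
a=np.linspace(0,2*np.pi,9)[:-1]+np.pi/8
def box(x0,x1,y0,y1): return np.array([[x0,y0],[x1,y0],[x1,y1],[x0,y1]],float)
P={ # pocket outlines, mm
"square":[box(-32,32,-10,10),box(12,32,-10,64)],
"gauge":[np.stack([24*np.cos(np.linspace(0,6.28,40)),24*np.sin(np.linspace(0,6.28,40))],1),box(0,52,-7,7)],
"block":[box(-25,25,-18,18)],
"snap":[box(-30,30,-10,10),box(12,30,-10,44),box(-30,-12,-10,44)],
"calliper":[box(-9,9,-52,52),box(-9,32,-52,-12)]}
def rast(polys,c,th,shape,cen,ppm,sub=4):
    n=shape[0];R=np.array([[np.cos(th),-np.sin(th)],[np.sin(th),np.cos(th)]])
    m=np.zeros(shape,np.uint8)
    for p in polys:
        w=p/1000@R.T+c
        px=np.stack([n/2-(w[:,1]-cen[1])*1000*ppm,n/2-(w[:,0]-cen[0])*1000*ppm],1)
        cv2.fillPoly(m,[np.round(px*16).astype(np.int32)],255,cv2.LINE_AA,4)
    return m.astype(float)/255
def fit(mask,polys,c0,th0,cen,ppm,free_th=True):
    mk=cv2.GaussianBlur(mask.astype(float),(0,0),1.5)
    def cost(v):
        r=cv2.GaussianBlur(rast(polys,v[:2]/1000+c0,np.radians(v[2]) if free_th else th0,mask.shape,cen,ppm),(0,0),1.5)
        return ((r-mk)**2).sum()
    x0=np.array([0,0,np.degrees(th0)])
    s=minimize(cost,x0,method="Nelder-Mead",options=dict(initial_simplex=np.array([x0,x0+[4,0,0],x0+[0,4,0],x0+[0,0,5]]),xatol=.02,fatol=.1))
    return s.x[:2]/1000+c0,s.x[2],s.fun
E
cat > pk.py <<'E'
from h import *
from shapes import *
d=np.load("w2.npz");k={x:d[x] for x in d.files if x!="im"};cen=(0.54,0.145);ppm=2
r=rectify(d["im"],k,cen,.3,.031,ppm)
px={"square":(205,220),"gauge":(308,258),"block":(457,212),"snap":(222,382),"calliper":(395,405)}
g=r.astype(int);hsv=cv2.cvtColor(r,cv2.COLOR_BGR2HSV)
m=((hsv[...,2]>135)|((g[...,2]-g[...,0])>14)).astype(np.uint8)
cv2.imwrite("pics/pm.png",m*255)
n,l,st,ct=cv2.connectedComponentsWithStats(m,connectivity=4)
vis=r.copy()
for nm,(c,w) in px.items():
    mm=(l==l[w,c]); c0=np.array([cen[0]+(300-w)/2000,cen[1]+(300-c)/2000])
    f=fit(mm,P[nm],c0,-0.02,cen,ppm);print(nm,mm.sum(),f)
    o=(rast(P[nm],f[0],np.radians(f[1]),mm.shape,cen,ppm)>.5).astype(np.uint8)
    cs,_=cv2.findContours(o,cv2.RETR_EXTERNAL,cv2.CHAIN_APPROX_NONE);cv2.drawContours(vis,cs,-1,(0,0,255),1)
cv2.imwrite("pics/pfit.png",np.hstack([vis[80:480,20:580]]))
E
python3 pk.py
```

```text
square 261322 (array([0.581 , 0.1943]), np.float64(-1.5305662222529928), np.float64(241775.93794897085))
gauge 261322 (array([0.5604, 0.141 ]), np.float64(-0.7174521164406612), np.float64(242319.30268909043))
block 7672 (array([0.5839, 0.0671]), np.float64(-1.556081146920168), np.float64(181.169649394278))
snap 261322 (array([0.4994, 0.1857]), np.float64(-0.9269178700923071), np.float64(241376.68383018294))
calliper 261322 (array([0.4874, 0.1001]), np.float64(-1.8363622895171519), np.float64(239709.0419451501))
```

View pics/pfit.png

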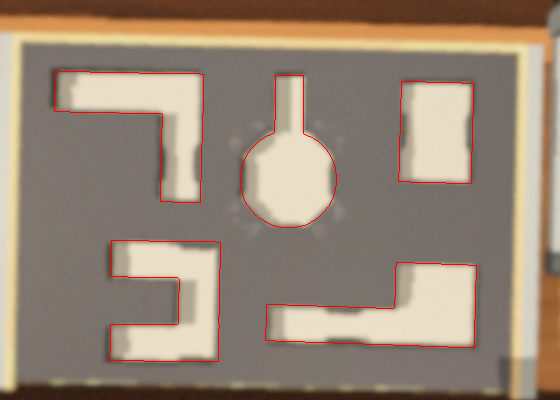

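```bash
python3 - <<'E'
from h import *
p,q=pose();k=robot.calibration("wrist")
M=q.as_matrix()
for s in (-.044,.044,-.0575,.0575):
  for zz in (-.01,0,.01):
    print(s,zz,w2p("wrist",k,p+M[:,1]*s+M[:,2]*zz))
im=robot.grab_frame("wrist");cv2.imwrite("pics/f.png",cv2.resize(im[210:330,200:440],None,fx=3,fy=3))
d=np.load("w2.npz")
kt=robot.calibration("top");t=robot.grab_frame("top")
# compare: pocket world points into top picture
v=t.copy()
for P in ([.5839,.0671,.031],[.581,.1943,.031],[.5604,.141,.031],[.4994,.1857,.031],[.4874,.1001,.031]):
    u=w2p("top",kt,P);cv2.circle(v,tuple(np.round(u*1).astype(int)),0,(0,0,255),-1)
cv2.imwrite("pics/tc.png",cv2.resize(v[140:250,200:340],None,fx=5,fy=5,interpolation=cv2.INTER_NEAREST))
E
```

```text
-0.044 -0.01 [238.5789 229.8754]
-0.044 0 [240.0546 245.6533]
-0.044 0.01 [241.593  260.7266]
0.044 -0.01 [391.8911 230.0596]
0.044 0 [390.3839 245.8401]
0.044 0.01 [388.8148 260.9152]
-0.0575 -0.01 [216.4596 229.3966]
-0.0575 0 [218.3115 244.9815]
-0.0575 0.01 [220.2445 259.8897]
0.0575 -0.01 [414.0274 229.6336]
0.0575 0 [412.1436 245.2219]
0.0575 0.01 [410.1796 260.1323]
```

View pics/f.png

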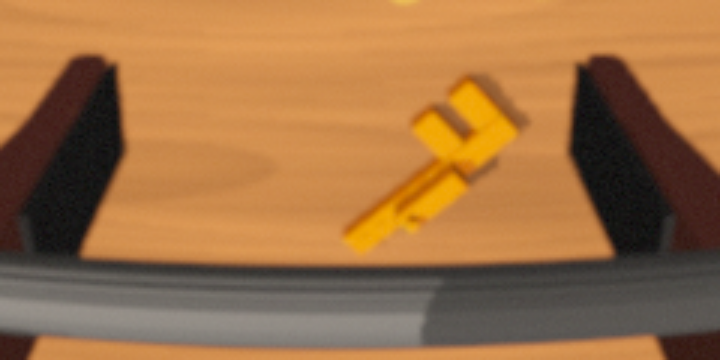

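View pics/tc.png

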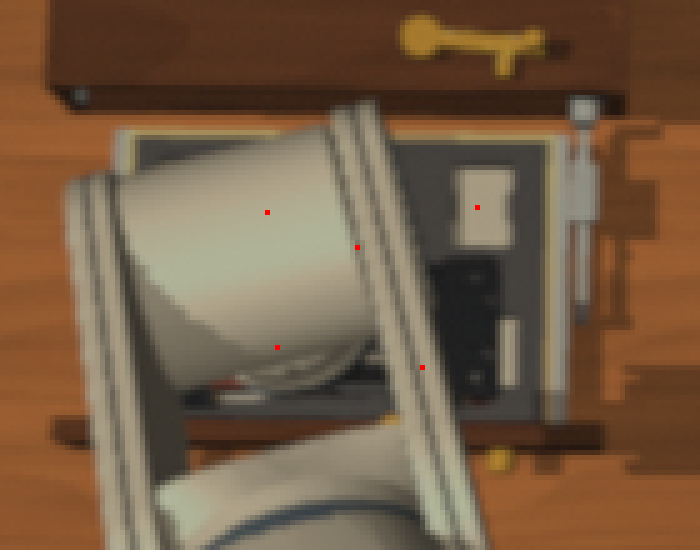

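Fingertips project within about 1 px of where they show, so the wrist camera is good. I'll write a silhouette fitter for the parts and try it on the bench view. First, back over the tools.

```bash
cat > sil.py <<'E'
from h import *
from scipy.optimize import minimize
import sys
def bx(x0,x1,y0,y1,z0,z1): return np.array([[x,y,z] for x in(x0,x1) for y in(y0,y1) for z in(z0,z1)],float)/1000
t=np.linspace(0,2*np.pi,33)[:-1]
S={"square":[bx(-30,30,-8,8,0,26),bx(14,30,8,62,0,12)],
"gauge":[np.array([[.022*np.cos(a),.022*np.sin(a),z] for a in t for z in(0,.014)]),bx(0,50,-5,5,0,10),bx(-15,15,-6,6,14,26)],
"block":[bx(-23,23,-16,16,0,26)],
"snap":[bx(-28,28,-8,8,0,26),bx(14,28,8,42,0,14),bx(-28,-14,8,42,0,14)],
"calliper":[bx(-7,7,-50,50,0,12),bx(7,30,-50,-36,0,12),bx(7,30,-28,-14,0,12),bx(-6,6,-18,18,12,26)]}
SS=3
def render(nm,k,x,y,th,z0,roi):
    c,s=np.cos(th),np.sin(th);m=np.zeros((roi[3]*SS,roi[2]*SS),np.uint8)
    for b in S[nm]:
        w=b@np.array([[c,-s,0],[s,c,0],[0,0,1]]).T+[x,y,z0]
        u=np.array([w2p("wrist",k,p) for p in w])
        u=(u-[roi[0]-.5,roi[1]-.5])*SS
        h=cv2.convexHull(u.astype(np.float32))
        cv2.fillPoly(m,[np.round(h*16).astype(np.int32)],255,cv2.LINE_AA,4)
    return cv2.resize(m,(roi[2],roi[3]),interpolation=cv2.INTER_AREA)/255.
def fitpart(nm,k,mask,x,y,thdeg,z0=0.,ths=(0,)):
    ys,xs=np.nonzero(mask);r=(max(0,xs.min()-25),max(0,ys.min()-25));roi=(r[0],r[1],min(640,xs.max()+26)-r[0],min(400,ys.max()+26)-r[1])
    mk=cv2.GaussianBlur(mask[roi[1]:roi[1]+roi[3],roi[0]:roi[0]+roi[2]].astype(float),(0,0),1)
    def cost(v): return ((cv2.GaussianBlur(render(nm,k,x+v[0]/1000,y+v[1]/1000,np.radians(v[2]),z0,roi),(0,0),1)-mk)**2).sum()
    best=None
    for d in ths:
        x0=np.array([0,0,thdeg+d],float)
        s=minimize(cost,x0,method="Nelder-Mead",options=dict(initial_simplex=np.array([x0,x0+[6,0,0],x0+[0,6,0],x0+[0,0,8]]),xatol=.05,fatol=.05))
        if best is None or s.fun<best.fun: best=s
    return x+best.x[0]/1000,y+best.x[1]/1000,best.x[2],best.fun/mask.sum(),roi
def look(nm,thdeg,tag,near=None,z0=0.,ths=(0,),draw=True):
    k=robot.calibration("wrist");im=robot.grab_frame("wrist");vis=im.copy();out=None
    rs=robot.regions_of("wrist",nm+"_center")
    for r in rs[:5]:
        w=p2w("wrist",k,r["position"],.013+z0)
        if near is not None and np.hypot(w[0]-near[0],w[1]-near[1])>.07: continue
        f=fitpart(nm,k,r["mask"],w[0],w[1],thdeg,z0,ths)
        print(nm,"conf",round(r["confidence"],2),"px",np.round(r["position"]),"area",r["mask"].sum(),"fit",np.round(f[:4],4))
        roi=f[4];mm=(render(nm,k,f[0],f[1],np.radians(f[2]),z0,roi)>.5).astype(np.uint8)
        cs,_=cv2.findContours(mm,cv2.RETR_LIST,cv2.CHAIN_APPROX_NONE)
        for c in cs: vis[c[:,0,1]+roi[1],c[:,0,0]+roi[0]]=(0,0,255)
        cs,_=cv2.findContours(r["mask"].astype(np.uint8),cv2.RETR_LIST,cv2.CHAIN_APPROX_NONE)
        for c in cs: vis[c[:,0,1],c[:,0,0]]=vis[c[:,0,1],c[:,0,0]]//2+np.array([0,127,0],np.uint8)
        if out is None: out=f;R0=roi
    if out is None: print("none",[(r["position"],r["confidence"]) for r in rs]);cv2.imwrite(f"pics/{tag}.png",vis);return None
    a=max(0,R0[1]-15);b=max(0,R0[0]-15);cr=vis[a:a+R0[3]+30,b:b+R0[2]+30]
    sc=min(4,600/cr.shape[0],800/cr.shape[1]);cv2.imwrite(f"pics/{tag}.png",cv2.resize(cr,None,fx=sc,fy=sc,interpolation=cv2.INTER_NEAREST))
    return out
E
python3 - <<'E'
from h import *
go([.53,-.285,.17],-93)
E
```

```text
tcp [0.4642 0.1338 0.2316] toolx [ 0.0013  0.0001 -1.    ] jaw ang -90.12915147302462
turn units [ 0.3589 -0.0092  0.0012] q6 1.8293636007182927
dp after turn [ 1.539  10.3708 -2.1897]
dp now [ 1.5396 10.4677 -1.6656]
```

Request:
drive_tool(
  turn=[
    [0, 0, 0],
    [0, 0, 0],
    [0, 0, 0],
    [0, 0, 0],
    [0, 0, 0],
  ],
  dp=[
    [0, 0.95, -0.15],
    [0, 0.95, -0.15],
    [0, 0.95, -0.15],
    [0, 0.95, -0.15],
    [0, 0.95, -0.15],
  ],
  hand=[-1, -1, -1, -1, -1],
)

```text
time_s: 4.45
tcp_pos: [0.4938, -0.0575, 0.2318]
orientation: [0.708, -0.001, -0.706, -0.0]
contact_force: [-0.3, -0.4, 0.3]
finger_gap: 1.001
```

Request:
drive_tool(
  turn=[
    [0, 0, 0],
    [0, 0, 0],
    [0, 0, 0],
    [0, 0, 0],
    [0, 0, 0],
  ],
  dp=[
    [0.3, 0.95, -0.15],
    [0.3, 0.95, -0.15],
    [0.3, 0.95, -0.15],
    [0.3, 0.95, -0.15],
    [0.3, 0.95, -0.15],
  ],
  hand=[-1, -1, -1, -1, -1],
)

```text
time_s: 4.95
tcp_pos: [0.5233, -0.2478, 0.1713]
orientation: [0.708, -0.001, -0.707, -0.0]
contact_force: [0.9, 0.6, 0.4]
finger_gap: 1.004
```

Request:
drive_tool(
  turn=[
    [0, 0, 0],
    [0, 0, 0],
    [0, 0, 0],
  ],
  dp=[
    [0, 0.95, -0.15],
    [0, 0, 0],
    [0, 0, 0],
  ],
  hand=[-1, -1, -1],
)

```text
time_s: 5.25
tcp_pos: [0.529, -0.2844, 0.1712]
orientation: [0.707, -0.001, -0.707, -0.001]
contact_force: [0.0, 0.1, -0.0]
finger_gap: 0.998
```

```bash
python3 - <<'E'
from sil import *
f=look("gauge",-3,"g1")
go([f[0],f[1],.06],f[2]-90)
f=look("snap",11,"s1")
print(robot.get_obs()["time_s"])
E
```

```text
gauge conf 0.75 px [ 79. 138.] area 1235 fit [  0.5872   0.037  -10.5048   0.4544]
gauge conf 0.7 px [316. 126.] area 1662 fit [ 0.5821 -0.281  -3.0124  0.0115]
tcp [ 0.5291 -0.2826  0.1712] toolx [ 0.0001  0.0001 -1.    ] jaw ang -90.04761621592762
turn units [ 1.3071 -0.0009  0.0009] q6 1.0609144591272037
dp after turn [ 2.779  -8.1224  0.0286]
dp now [ 2.7802 -7.9923 -1.4457]
snap conf 0.79 px [416. 137.] area 1807 fit [ 0.5803 -0.3991 11.3163  0.0496]
snap conf 0.73 px [ 47. 190.] area 13048 fit [ 0.5561  0.0525 59.4381  0.8825]
snap conf 0.25 px [429. 246.] area 393 fit [ 0.4407 -0.4301 44.1696  2.5323]
5.45
```

View pics/g1.png

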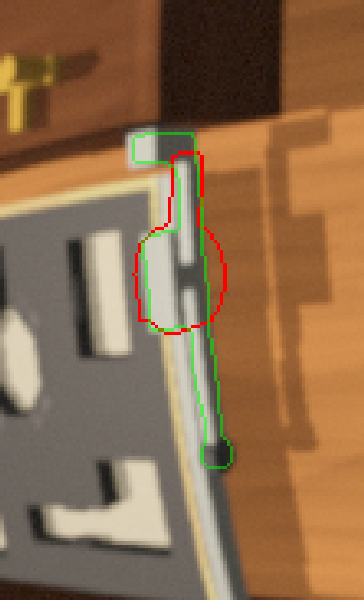

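View pics/s1.png

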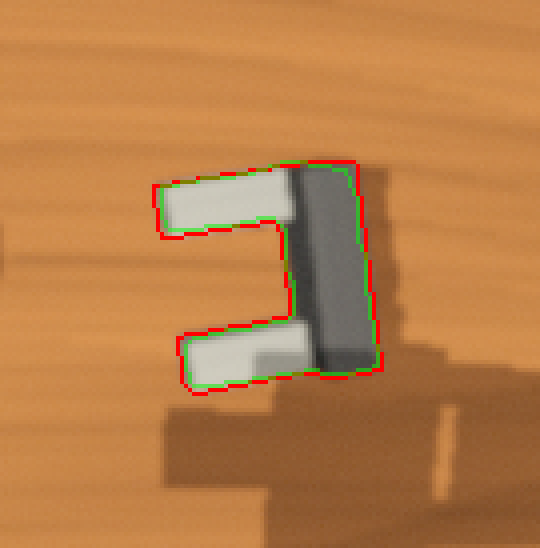

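The fits match well. Gauge is at (0.582,-0.281), -3°, and snap at (0.580,-0.399), 11.3°; the "gauge" at px (79,138) is the lever. I'll pick the gauge now.

Request:
drive_tool(
  turn=[
    [0.375, 0, 0],
    [0, 0, 0],
    [0, 0, 0],
    [0, 0, 0],
    [0, 0, 0],
  ],
  dp=[
    [0, 0, 0],
    [0.7, -0.05, -0.65],
    [0.7, -0.06, -0.67],
    [0.7, 0, 0],
    [0, 0, 0],
  ],
  hand=[-0.1, -0.1, -0.1, -0.1, -0.1],
)

```text
time_s: 5.95
tcp_pos: [0.5805, -0.2788, 0.0832]
orientation: [-0.705, 0.017, 0.709, 0.019]
contact_force: [-1.4, 0.4, -0.1]
finger_gap: 0.585
```

```bash
python3 - <<'E'
from sil import *
go([.5821,-.281,.016],-93)
im=robot.grab_frame("wrist");cv2.imwrite("pics/g2.png",im)
E
```

```text
tcp [ 0.5805 -0.2788  0.0832] toolx [-0.0062  0.0031 -1.    ] jaw ang -92.90446046482693
turn units [0.012  0.0452 0.0201] q6 1.1552953559223937
dp after turn [ 1.6789  0.0538 -0.0419]
dp now [ 1.6785  0.0586 -0.0524]
```

View pics/g2.png

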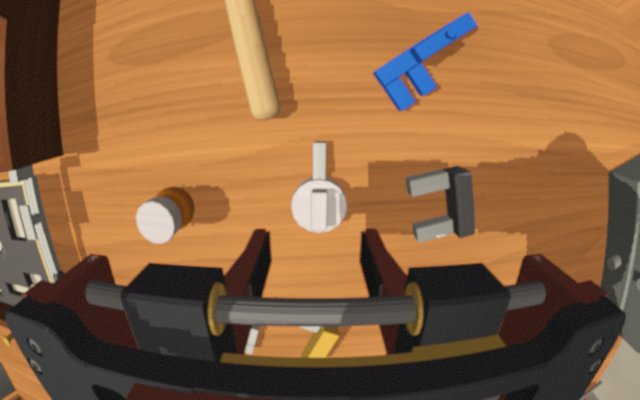

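Lug (320,205) lies centred between the fingertips (268 and 363). Going down and closing.

Request:
drive_tool(
  turn=[
    [0, 0, 0],
    [0, 0, 0],
    [0, 0, 0],
    [0, 0, 0],
    [0, 0, 0],
  ],
  dp=[
    [0.6, 0.05, -0.04],
    [0.6, 0, 0],
    [0.48, 0, 0],
    [0, 0, 0],
    [0, 0, 0],
  ],
  hand=[-0.1, -0.1, -0.1, -0.1, 1],
)

```text
time_s: 6.5
tcp_pos: [0.5846, -0.2835, 0.0212]
orientation: [0.707, -0.019, -0.706, -0.018]
contact_force: [0.2, 0.2, 0.2]
finger_gap: 0.491
```

Request:
drive_tool(
  turn=[
    [0, 0, 0],
    [0, 0, 0],
    [0, 0, 0],
    [0, 0, 0],
    [0, 0, 0],
  ],
  dp=[
    [0, 0, 0],
    [0, 0, 0],
    [0, 0, 0],
    [0, 0, 0],
    [0, 0, 0],
  ],
  hand=[1, 1, 1, 1, 1],
)

```text
time_s: 7.0
tcp_pos: [0.5843, -0.2834, 0.0201]
orientation: [0.707, -0.019, -0.707, -0.019]
contact_force: [-0.6, 2.2, 4.8]
finger_gap: 0.13
```

Request:
drive_tool(
  turn=[
    [0, 0, 0],
    [0, 0, 0],
    [0, 0, 0],
    [0, 0, 0],
    [0, 0, 0],
  ],
  dp=[
    [-0.5, 0, 0],
    [-0.8, 0, 0],
    [-0.8, 0, 0],
    [0, 0, 0],
    [0, 0, 0],
  ],
  hand=[1, 1, 1, 1, 1],
)

```text
time_s: 7.5
tcp_pos: [0.5841, -0.2835, 0.1037]
orientation: [0.707, -0.019, -0.707, -0.018]
contact_force: [-0.5, 0.4, -1.5]
finger_gap: 0.135
```

```bash
python3 - <<'E'
from sil import *
for i in range(4):
    o=robot.get_obs();print(o["time_s"],o["tcp_pos"],o["contact_force"],o["finger_gap"]);robot.grab_frame("top")
im=robot.grab_frame("wrist");cv2.imwrite("pics/g3.png",im)
go([.5604,.141,.1],-91.3)
E
```

```text
7.5 [ 0.5841 -0.2835  0.1037] [-0.5265  0.4088 -1.4676] 0.13489205577256974
7.55 [ 0.5833 -0.283   0.1025] [-0.0051 -0.2062 -0.9249] 0.13188770973971944
7.6 [ 0.583  -0.2829  0.1019] [ 0.0087 -0.6886 -1.6187] 0.13551218605365378
7.65 [ 0.5829 -0.2828  0.1017] [ 0.2604 -0.6891 -1.5841] 0.13299103608686827
tcp [ 0.5831 -0.2829  0.1018] toolx [-0.0025  0.0012 -1.    ] jaw ang -93.01796788338149
turn units [-0.2147  0.0179  0.0082] q6 1.1533884583200316
dp after turn [  0.0456 -10.5824   0.808 ]
dp now [  0.0601 -10.5533   1.1248]
```

View pics/g3.png

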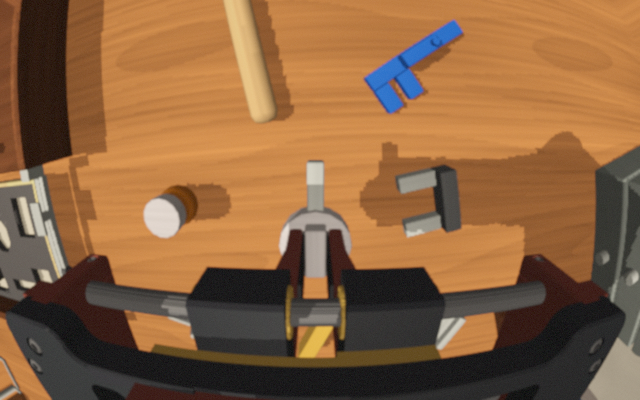

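Gauge is held straight (stem tip at 315,161). Carrying it to its pocket.

Request:
drive_tool(
  turn=[
    [-0.215, 0, 0],
    [0, 0, 0],
    [0, 0, 0],
    [0, 0, 0],
    [0, 0, 0],
  ],
  dp=[
    [0, -0.4, 0],
    [0, -0.8, 0.08],
    [0, -0.95, 0.08],
    [0, -0.95, 0.08],
    [0, -0.95, 0.08],
  ],
  hand=[1, 1, 1, 1, 1],
)

```text
time_s: 8.25
tcp_pos: [0.5746, -0.1188, 0.103]
orientation: [-0.707, 0.007, 0.707, 0.008]
contact_force: [-0.0, -0.3, -1.6]
finger_gap: 0.135
```

Request:
drive_tool(
  turn=[
    [0, 0, 0],
    [0, 0, 0],
    [0, 0, 0],
    [0, 0, 0],
    [0, 0, 0],
  ],
  dp=[
    [0, -0.95, 0.08],
    [0, -0.95, 0.08],
    [0, -0.95, 0.08],
    [0, -0.95, 0.08],
    [0, -0.95, 0.08],
  ],
  hand=[1, 1, 1, 1, 1],
)

```text
time_s: 8.75
tcp_pos: [0.5627, 0.0716, 0.1031]
orientation: [-0.707, 0.007, 0.707, 0.007]
contact_force: [0.8, -0.3, -1.6]
finger_gap: 0.132
```

Request:
drive_tool(
  turn=[
    [0, 0, 0],
    [0, 0, 0],
    [0, 0, 0],
    [0, 0, 0],
    [0, 0, 0],
  ],
  dp=[
    [0, -0.95, 0.05],
    [0, -0.83, 0],
    [0.5, 0, 0],
    [0, 0, 0],
    [0, 0, 0],
  ],
  hand=[1, 1, 1, 1, 1],
)

```text
time_s: 9.25
tcp_pos: [0.5622, 0.1406, 0.083]
orientation: [-0.706, 0.008, 0.708, 0.007]
contact_force: [-0.0, -0.5, -0.6]
finger_gap: 0.128
```

```bash
python3 - <<'E'
from sil import *
robot.grab_frame("wrist")
go([.562,.141,.07],-91.3)
k=robot.calibration("wrist");im=robot.grab_frame("wrist");cv2.imwrite("pics/g4.png",im)
cv2.imwrite("pics/g4z.png",cv2.resize(im[120:300,200:430],None,fx=3.3,fy=3.3,interpolation=cv2.INTER_CUBIC))
np.savez("g4.npz",im=im,**k)
E
```

```text
tcp [0.5629 0.1403 0.0835] toolx [-0.0008 -0.0002 -1.    ] jaw ang -91.28005862752192
turn units [ 0.0025  0.0056 -0.0015] q6 1.816909976921024
dp after turn [ 0.3377 -0.0171  0.0221]
dp now [ 0.3377 -0.0172  0.0218]
```

View pics/g4z.png

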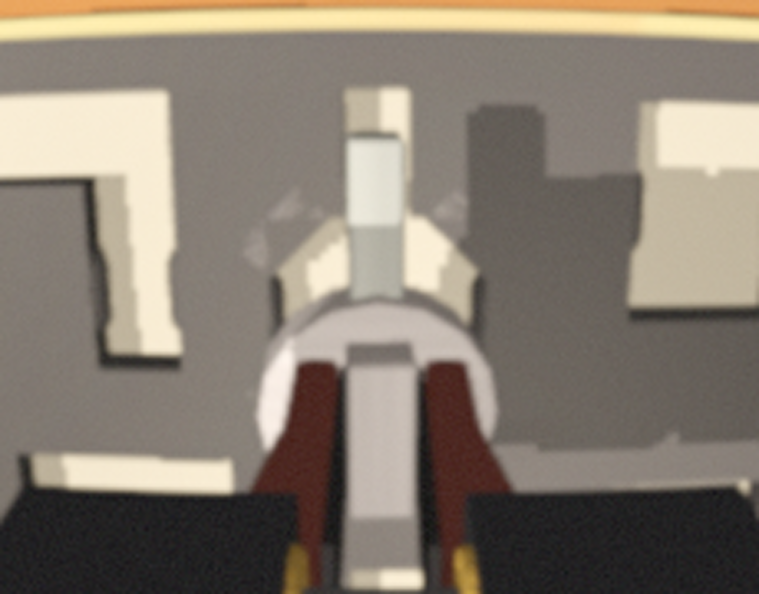

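```bash
python3 - <<'E'
from sil import *
d=np.load("g4.npz");k={x:d[x] for x in d.files if x!="im"}
for z in (.072,.0745,.077): print(p2w("wrist",k,(313.2,160.2),z))
print("stem sides",p2w("wrist",k,(200+346/3.3,120+180/3.3),.0745)[1],p2w("wrist",k,(200+404/3.3,120+180/3.3),.0745)[1])
print("pocket stem end",p2w("wrist",k,(313.5,146.8),.031),"sides",p2w("wrist",k,(200+345/3.3,120+110/3.3),.031)[1],p2w("wrist",k,(200+412/3.3,120+110/3.3),.031)[1])
print("cam",k["cam_to_world"][:3,3])
E
```

```text
[0.6109 0.1404 0.072 ]
[0.6113 0.1404 0.0745]
[0.6117 0.1403 0.077 ]
stem sides 0.1452472128966401 0.13537038737897802
pocket stem end [0.6136 0.1404 0.031 ] sides 0.14675259509423422 0.13263645968269688
cam [0.6391 0.1385 0.2449]
```

Stem tip is 2.3 mm from the pocket's end (2 wanted), and the sides are centred. Lowering.

Request:
drive_tool(
  turn=[
    [0, 0, 0],
    [0, 0, 0],
    [0, 0, 0],
    [0, 0, 0],
  ],
  dp=[
    [0.5, 0, 0],
    [0.4, 0, 0],
    [0, 0, 0],
    [0, 0, 0],
  ],
  hand=[1, 1, 1, 1],
)

```text
time_s: 9.75
tcp_pos: [0.5627, 0.1401, 0.0472]
orientation: [-0.706, 0.008, 0.708, 0.008]
contact_force: [-1.0, 1.4, -1.5]
finger_gap: 0.132
```

Request:
drive_tool(
  turn=[
    [0, 0, 0],
    [0, 0, 0],
    [0, 0, 0],
    [0, 0, 0],
  ],
  dp=[
    [0.1, 0, 0],
    [0.1, 0, 0],
    [0.1, 0, 0],
    [0, 0, 0],
  ],
  hand=[1, 1, 1, 1],
)

```text
time_s: 10.15
tcp_pos: [0.5667, 0.1413, 0.039]
orientation: [0.71, -0.007, -0.705, -0.009]
contact_force: [-2.3, 0.6, 22.0]
finger_gap: 0.129
```

```bash
python3 - <<'E'
from sil import *
robot.grab_frame("wrist")
go([.562,.141,.039],-91.3);print(robot.get_obs()["contact_force"],robot.get_obs()["wrist_torque"])
k=robot.calibration("wrist");im=robot.grab_frame("wrist")
cv2.imwrite("pics/g5z.png",cv2.resize(im[120:300,200:430],None,fx=3.3,fy=3.3,interpolation=cv2.INTER_CUBIC))
E
```

```text
tcp [0.5667 0.1414 0.039 ] toolx [ 0.007   0.0018 -1.    ] jaw ang -91.297763382418
turn units [ 0.0002 -0.0502  0.0142] q6 1.8171656600440358
dp after turn [-0.0008  0.0118  0.1171]
dp now [-0.0016  0.0118  0.1171]
[-1.8799  0.8889 23.1016] [ 0.2161  0.3544 -0.0054]
```

View pics/g5z.png

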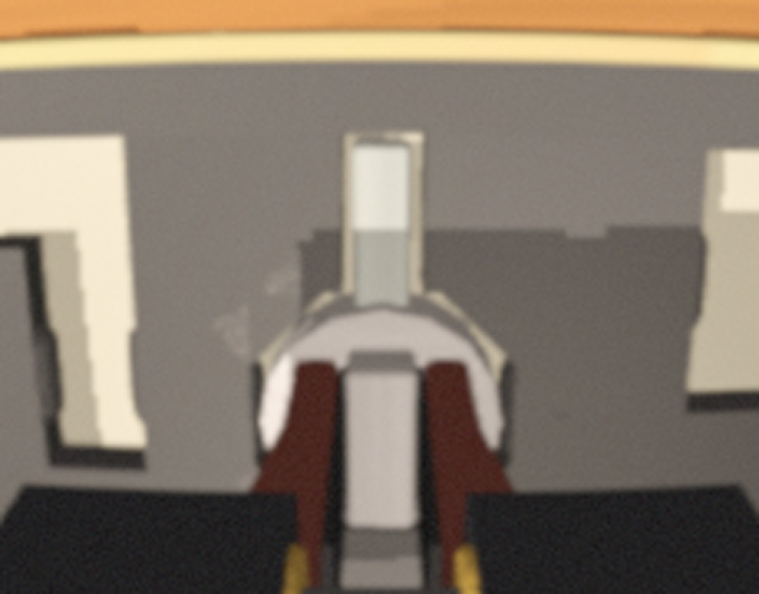

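Gauge sits in its pocket (stem inside the slot, 23 N press). Releasing and lifting.

Request:
drive_tool(
  turn=[
    [0, 0, 0],
    [0, 0, 0],
    [0, 0, 0],
    [0, 0, 0],
    [0, 0, 0],
  ],
  dp=[
    [-0.08, 0, 0],
    [0, 0, 0],
    [0, 0, 0],
    [-0.8, 0, 0],
    [-0.8, 0, 0],
  ],
  hand=[0.3, 0.3, 0.3, 0.3, 0.3],
)

```text
time_s: 10.75
tcp_pos: [0.5621, 0.14, 0.1019]
orientation: [-0.706, 0.008, 0.708, 0.008]
contact_force: [0.1, -0.4, 1.0]
finger_gap: 0.348
```

```bash
python3 - <<'E'
from sil import *
robot.grab_frame("wrist")
go([.51,-.39,.17],-90)
k=robot.calibration("wrist");im=robot.grab_frame("wrist")
cv2.imwrite("pics/g6z.png",cv2.resize(im[120:300,200:430],None,fx=3.3,fy=3.3,interpolation=cv2.INTER_CUBIC))
print(robot.get_obs()["time_s"])
E
```

```text
tcp [0.5655 0.1409 0.1075] toolx [ 0.0047  0.001  -1.    ] jaw ang -91.2952608322307
turn units [-0.1619 -0.0336  0.0078] q6 1.817143453281901
dp after turn [-1.5628 13.2715  1.3882]
dp now [-1.5831 13.2977  1.0804]
10.85
```

View pics/g6z.png

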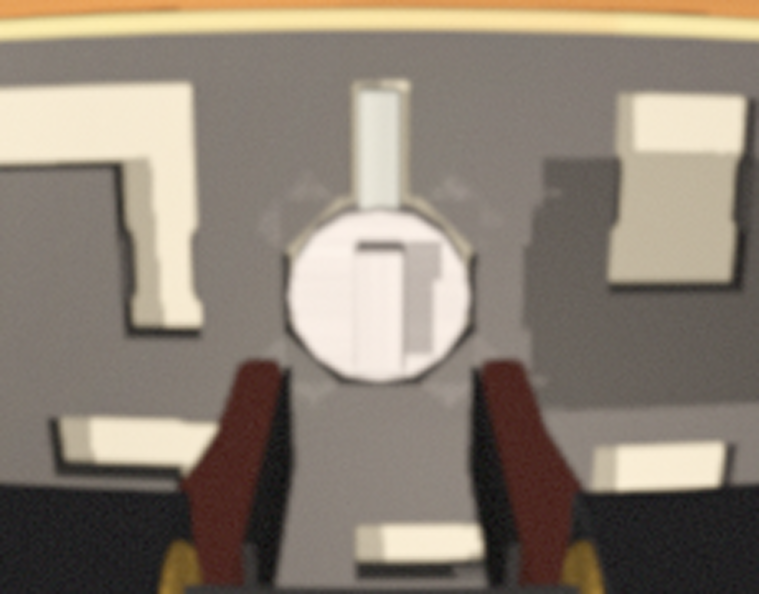

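Gauge is seated centrally with the slot margin even. Next the snap gauge.

Request:
drive_tool(
  turn=[
    [0, 0, 0],
    [0, 0, 0],
    [0, 0, 0],
    [0, 0, 0],
    [0, 0, 0],
  ],
  dp=[
    [-0.8, 0.5, 0.08],
    [-0.8, 0.6, 0.08],
    [0, 0.95, 0.08],
    [0, 0.95, 0.08],
    [0, 0.95, 0.08],
  ],
  hand=[0.3, 0.3, 0.3, 0.3, 0.3],
)

```text
time_s: 11.35
tcp_pos: [0.543, -0.0184, 0.1659]
orientation: [-0.707, 0.008, 0.707, 0.008]
contact_force: [-0.2, -0.1, -0.7]
finger_gap: 0.351
```

Request:
drive_tool(
  turn=[
    [0, 0, 0],
    [0, 0, 0],
    [0, 0, 0],
    [0, 0, 0],
    [0, 0, 0],
  ],
  dp=[
    [0, 0.95, 0.08],
    [0, 0.95, 0.08],
    [0, 0.95, 0.08],
    [0, 0.95, 0.08],
    [0, 0.95, 0.08],
  ],
  hand=[0, 0, 0, 0, 0],
)

```text
time_s: 11.85
tcp_pos: [0.5225, -0.2081, 0.1654]
orientation: [-0.707, 0.008, 0.708, 0.008]
contact_force: [0.9, -0.1, -0.2]
finger_gap: 0.501
```

Request:
drive_tool(
  turn=[
    [-0.8, 0, 0],
    [-0.6, 0, 0],
    [0, 0, 0],
    [0, 0, 0],
    [0, 0, 0],
  ],
  dp=[
    [0, 0.95, 0.08],
    [0, 0.95, 0.08],
    [0, 0.95, 0.08],
    [0, 0.95, 0.08],
    [0, 0, 0],
  ],
  hand=[0, 0, 0, 0, 0],
)

```text
time_s: 12.35
tcp_pos: [0.5262, -0.3629, 0.1654]
orientation: [0.705, 0.059, -0.705, 0.06]
contact_force: [-0.5, -0.2, 0.3]
finger_gap: 0.506
```

```bash
python3 - <<'E'
from sil import *
robot.grab_frame("wrist")
f=look("snap",11,"s2",near=(.58,-.4))
go([f[0],f[1],.06],f[2]-90)
E
```

```text
snap conf 0.58 px [354. 142.] area 1923 fit [ 0.5802 -0.3995 10.9648  0.0296]
tcp [ 0.5255 -0.358   0.1653] toolx [-0.0019  0.0016 -1.    ] jaw ang -80.1244951742193
turn units [-0.1361  0.0115  0.014 ] q6 0.7813877096577447
dp after turn [ 2.6329  1.2766 -1.1452]
dp now [ 2.6286  1.2597 -1.1735]
```

View pics/s2.png

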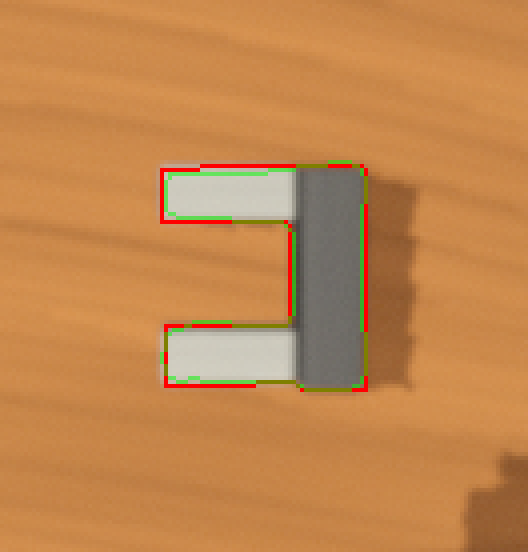

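Request:
drive_tool(
  turn=[
    [-0.13, 0, 0],
    [0, 0, 0],
    [0, 0, 0],
    [0, 0, 0],
    [0, 0, 0],
  ],
  dp=[
    [0.5, 0, 0],
    [0.7, 0.65, -0.58],
    [0.7, 0.63, -0.57],
    [0.6, 0, 0],
    [0, 0, 0],
  ],
  hand=[0, 0, 0, 0, 0],
)

```text
time_s: 13.0
tcp_pos: [0.5792, -0.3972, 0.0622]
orientation: [-0.702, -0.07, 0.706, -0.066]
contact_force: [-0.5, 0.1, -0.1]
finger_gap: 0.502
```

```bash
python3 - <<'E'
from sil import *
robot.grab_frame("wrist");robot.grab_frame("wrist")
go([.5802,-.3993,.015],-79)
E
```

```text
tcp [ 0.5807 -0.3986  0.0662] toolx [-0.0019  0.0015 -1.    ] jaw ang -78.98401232337496
turn units [0.002  0.0114 0.0131] q6 0.7599355951150436
dp after turn [1.2806 0.0143 0.0154]
dp now [1.2806 0.0167 0.0134]
```

Request:
drive_tool(
  turn=[
    [0, 0, 0],
    [0, 0, 0],
    [0, 0, 0],
    [0, 0, 0],
    [0, 0, 0],
  ],
  dp=[
    [0.6, 0.015, 0.015],
    [0.5, 0, 0],
    [0.17, 0, 0],
    [0, 0, 0],
    [0, 0, 0],
  ],
  hand=[0, 0, 0, 0, 0],
)

```text
time_s: 13.6
tcp_pos: [0.581, -0.4012, 0.0166]
orientation: [0.704, 0.067, -0.704, 0.068]
contact_force: [0.1, -0.5, -0.0]
finger_gap: 0.5
```

Request:
drive_tool(
  turn=[
    [0, 0, 0],
    [0, 0, 0],
    [0, 0, 0],
    [0, 0, 0],
    [0, 0, 0],
  ],
  dp=[
    [0, 0, 0],
    [0, 0, 0],
    [0, 0, 0],
    [0, 0, 0],
    [0, 0, 0],
  ],
  hand=[1, 1, 1, 1, 1],
)

```text
time_s: 14.1
tcp_pos: [0.5809, -0.4011, 0.0162]
orientation: [0.704, 0.067, -0.704, 0.067]
contact_force: [-1.2, 1.7, 3.1]
finger_gap: 0.176
```

Request:
drive_tool(
  turn=[
    [0, 0, 0],
    [0, 0, 0],
    [0, 0, 0],
    [0, 0, 0],
    [0, 0, 0],
  ],
  dp=[
    [-0.5, 0, 0],
    [-0.8, 0, 0],
    [-0.8, 0, 0],
    [0, 0, 0],
    [0, 0, 0],
  ],
  hand=[1, 1, 1, 1, 1],
)

```text
time_s: 14.6
tcp_pos: [0.5811, -0.4013, 0.1012]
orientation: [0.704, 0.067, -0.703, 0.068]
contact_force: [-0.3, 0.8, -2.6]
finger_gap: 0.176
```

```bash
python3 - <<'E'
from sil import *
robot.grab_frame("wrist")
go([.4994,.1857,.1],-91.3)
im=robot.grab_frame("wrist");cv2.imwrite("pics/s3.png",im)
E
```

```text
tcp [ 0.5803 -0.4008  0.0997] toolx [-0.0005  0.0003 -1.    ] jaw ang -79.05572105611593
turn units [1.5305 0.0033 0.0024] q6 0.7585497860890436
dp after turn [ -0.0063 -14.612    2.3544]
dp now [ -0.001  -14.7789  -0.7981]
```

View pics/s3.png

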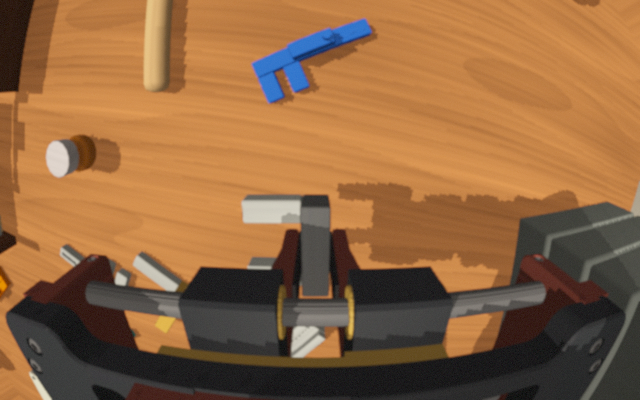

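Request:
drive_tool(
  turn=[
    [0.8, 0, 0],
    [0.73, 0, 0],
    [0, 0, 0],
    [0, 0, 0],
    [0, 0, 0],
  ],
  dp=[
    [0, 0, 0],
    [0, 0, 0],
    [0, -0.75, 0.12],
    [0, -0.95, 0.15],
    [0, -0.95, 0.15],
  ],
  hand=[1, 1, 1, 1, 1],
)

```text
time_s: 15.2
tcp_pos: [0.5648, -0.2933, 0.0979]
orientation: [-0.706, 0.008, 0.708, 0.009]
contact_force: [-0.8, 0.3, -1.7]
finger_gap: 0.179
```

Request:
drive_tool(
  turn=[
    [0, 0, 0],
    [0, 0, 0],
    [0, 0, 0],
    [0, 0, 0],
    [0, 0, 0],
  ],
  dp=[
    [0, -0.95, 0.15],
    [0, -0.95, 0.15],
    [0, -0.95, 0.15],
    [0, -0.95, 0.15],
    [0, -0.95, 0.15],
  ],
  hand=[1, 1, 1, 1, 1],
)

```text
time_s: 15.7
tcp_pos: [0.5391, -0.1024, 0.0985]
orientation: [-0.706, 0.008, 0.708, 0.008]
contact_force: [0.2, -0.0, -1.9]
finger_gap: 0.178
```

Request:
drive_tool(
  turn=[
    [0, 0, 0],
    [0, 0, 0],
    [0, 0, 0],
    [0, 0, 0],
    [0, 0, 0],
  ],
  dp=[
    [0, -0.95, 0.15],
    [0, -0.95, 0.15],
    [0, -0.95, 0.15],
    [0, -0.95, 0.15],
    [0, -0.95, 0.15],
  ],
  hand=[1, 1, 1, 1, 1],
)

```text
time_s: 16.2
tcp_pos: [0.5135, 0.0879, 0.0986]
orientation: [-0.706, 0.008, 0.708, 0.008]
contact_force: [0.5, -0.0, -2.5]
finger_gap: 0.178
```

Request:
drive_tool(
  turn=[
    [0, 0, 0],
    [0, 0, 0],
    [0, 0, 0],
    [0, 0, 0],
  ],
  dp=[
    [0, -0.95, 0.15],
    [0, -0.55, 0.2],
    [0.3, 0, 0],
    [0, 0, 0],
  ],
  hand=[1, 1, 1, 1],
)

```text
time_s: 16.6
tcp_pos: [0.5004, 0.1465, 0.0856]
orientation: [-0.706, 0.008, 0.709, 0.007]
contact_force: [0.4, -0.7, -0.6]
finger_gap: 0.182
```

```bash
python3 - <<'E'
from sil import *
robot.grab_frame("wrist");robot.grab_frame("wrist")
go([.4994,.1857,.07],-91.3)
k=robot.calibration("wrist");im=robot.grab_frame("wrist")
cv2.imwrite("pics/s4z.png",cv2.resize(im[120:300,200:430],None,fx=3.3,fy=3.3,interpolation=cv2.INTER_CUBIC))
np.savez("s4.npz",im=im,**k)
E
```

```text
tcp [0.5017 0.1458 0.0868] toolx [-0.0024 -0.0008 -1.    ] jaw ang -91.33237411304171
turn units [-0.0041  0.017  -0.0063] q6 1.8544759749936415
dp after turn [ 0.4192 -0.9954  0.0792]
dp now [ 0.4185 -0.9957  0.0788]
```

View pics/s4z.png

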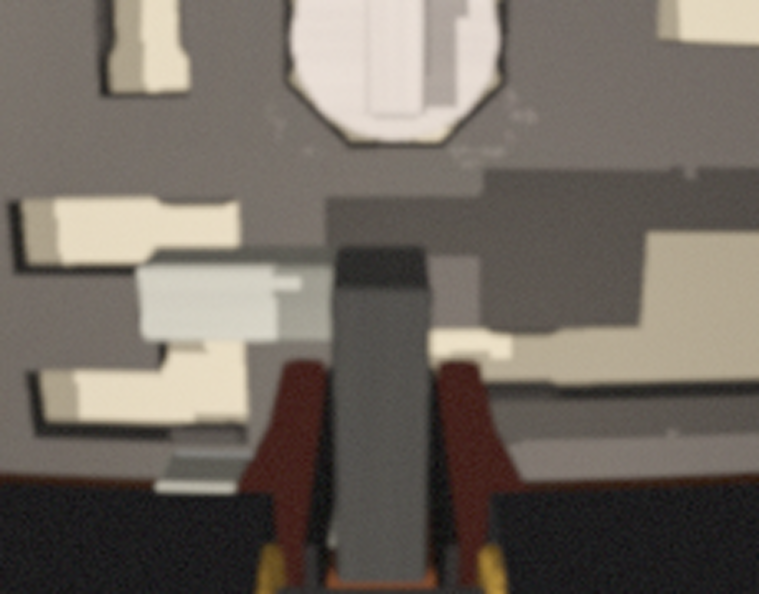

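One more row left in y, then compare the part edges with the pocket.

Request:
drive_tool(
  turn=[
    [0, 0, 0],
    [0, 0, 0],
    [0, 0, 0],
    [0, 0, 0],
  ],
  dp=[
    [0, -0.6, 0.06],
    [0, -0.4, 0],
    [0, 0, 0],
    [0, 0, 0],
  ],
  hand=[1, 1, 1, 1],
)

```text
time_s: 17.15
tcp_pos: [0.501, 0.1867, 0.0879]
orientation: [0.707, -0.008, -0.707, -0.008]
contact_force: [-0.4, 0.2, -0.9]
finger_gap: 0.181
```

```bash
python3 - <<'E'
from sil import *
robot.grab_frame("wrist");robot.grab_frame("wrist")
go([.4994,.1857,.07],-91.3)
k=robot.calibration("wrist");im=robot.grab_frame("wrist")
cv2.imwrite("pics/s5z.png",cv2.resize(im[120:300,200:430],None,fx=3.3,fy=3.3,interpolation=cv2.INTER_CUBIC))
np.savez("s5.npz",im=im,**k)
E
```

```text
tcp [0.5008 0.1863 0.0879] toolx [-0.0002 -0.0002 -1.    ] jaw ang -91.31179127021352
turn units [-0.0015  0.0017 -0.0015] q6 1.9278213605515047
dp after turn [0.4469 0.0166 0.0342]
dp now [0.4469 0.0166 0.0341]
```

View pics/s5z.png

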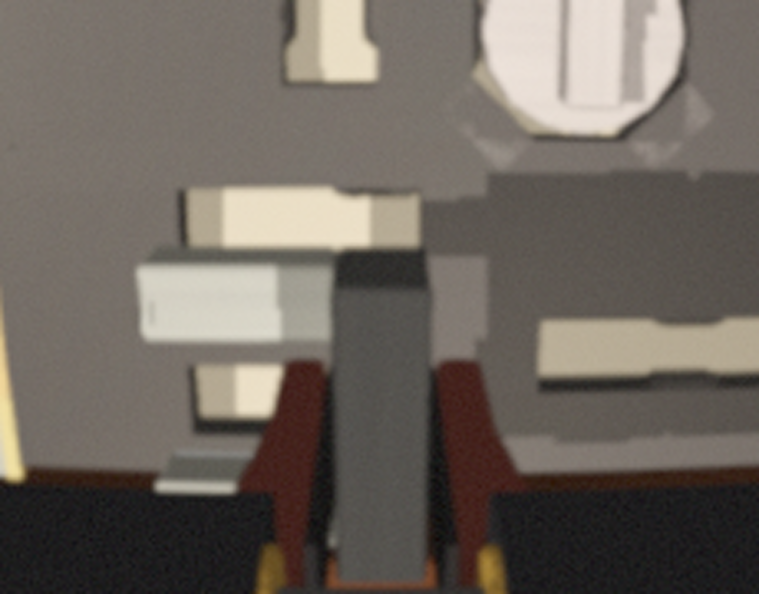

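```bash
python3 - <<'E'
from sil import *
d=np.load("s5.npz");k={x:d[x] for x in d.files if x!="im"}
w=lambda c,r,z:p2w("wrist",k,(200+(c+.5)/3.3-.5,120+(r+.5)/3.3-.5),z)
print("bar far top edge",w(382,288,.0984),"bar sides top",w(335,300,.0984)[1],w(430,300,.0984)[1])
print("bar far bottom",w(382,249,.0724))
print("arm far edge top",w(200,264,.0864),"arm left",w(138,300,.0864)[1])
print("pocket arm far",w(300,187,.031),w(200,189,.031),"left edge",w(182,215,.031)[1],"right bar side",w(421,215,.031)[1])
E
```

```text
bar far top edge [0.5282 0.1856 0.0984] bar sides top 0.192964799167357 0.1781640649184834
bar far bottom [0.5272 0.1856 0.0724]
arm far edge top [0.5292 0.2162 0.0864] arm left 0.227555368389736
pocket arm far [0.5301 0.2035 0.031 ] [0.5302 0.2258 0.031 ] left edge 0.23025825717677958 right bar side 0.17714775309557254
```

Part centre (0.4998,0.1856) against pocket (0.500,0.1865): aligned within 1 mm. Lowering.

Request:
drive_tool(
  turn=[
    [0, 0, 0],
    [0, 0, 0],
    [0, 0, 0],
    [0, 0, 0],
  ],
  dp=[
    [0.5, -0.015, 0],
    [0.5, 0, 0],
    [0, 0, 0],
    [0, 0, 0],
  ],
  hand=[1, 1, 1, 1],
)

```text
time_s: 17.7
tcp_pos: [0.5007, 0.1871, 0.0479]
orientation: [-0.707, 0.008, 0.707, 0.008]
contact_force: [0.7, -0.2, -1.5]
finger_gap: 0.176
```

Request:
drive_tool(
  turn=[
    [0, 0, 0],
    [0, 0, 0],
    [0, 0, 0],
    [0, 0, 0],
    [0, 0, 0],
  ],
  dp=[
    [0.1, 0, 0],
    [0.1, 0, 0],
    [0.1, 0, 0],
    [0.07, 0, 0],
    [0, 0, 0],
  ],
  hand=[1, 1, 1, 1, 1],
)

```text
time_s: 18.2
tcp_pos: [0.502, 0.1875, 0.035]
orientation: [0.708, -0.008, -0.706, -0.008]
contact_force: [-1.8, -3.4, 12.7]
finger_gap: 0.173
```

```bash
python3 - <<'E'
from sil import *
robot.grab_frame("wrist")
go([.50,.186,.0355],-91.3);print(robot.get_obs()["contact_force"])
k=robot.calibration("wrist");im=robot.grab_frame("wrist")
cv2.imwrite("pics/s6z.png",cv2.resize(im[120:300,200:430],None,fx=3.3,fy=3.3,interpolation=cv2.INTER_CUBIC))
E
```

```text
tcp [0.5021 0.1875 0.035 ] toolx [ 0.0025  0.0004 -1.    ] jaw ang -91.2840834721777
turn units [ 0.002  -0.018   0.0035] q6 1.9293050023203224
dp after turn [-0.0114  0.0393  0.0504]
dp now [-0.0116  0.0393  0.0504]
[-2.2107 -2.6781 12.1206]
```

View pics/s6z.png

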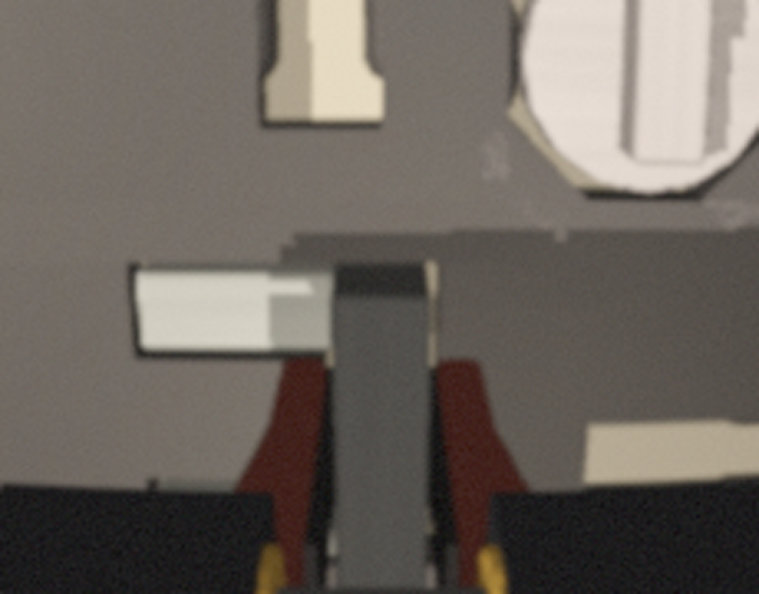

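Request:
drive_tool(
  turn=[
    [0, 0, 0],
    [0, 0, 0],
    [0, 0, 0],
  ],
  dp=[
    [0.07, 0, 0],
    [0, 0, 0],
    [0, 0, 0],
  ],
  hand=[1, 1, 1],
)

```text
time_s: 18.6
tcp_pos: [0.5029, 0.1875, 0.0338]
orientation: [0.709, -0.008, -0.706, -0.008]
contact_force: [-5.1, -6.9, 28.1]
finger_gap: 0.181
```

Request:
drive_tool(
  turn=[
    [0, 0, 0],
    [0, 0, 0],
    [0, 0, 0],
    [0, 0, 0],
    [0, 0, 0],
  ],
  dp=[
    [-0.14, 0, 0],
    [0, 0, 0],
    [0, 0, 0],
    [-0.8, 0, 0],
    [-0.8, 0, 0],
  ],
  hand=[0.3, 0.3, 0.3, 0.3, 0.3],
)

```text
time_s: 19.1
tcp_pos: [0.4998, 0.1872, 0.0994]
orientation: [-0.706, 0.008, 0.708, 0.008]
contact_force: [0.4, 0.3, -0.4]
finger_gap: 0.349
```

```bash
python3 - <<'E'
from sil import *
k=robot.calibration("wrist");im=robot.grab_frame("wrist")
cv2.imwrite("pics/s7.png",im)
robot.grab_frame("wrist")
go([.37,-.38,.17],-120)
E
```

```text
tcp [0.5032 0.1884 0.1029] toolx [ 0.0056  0.002  -1.    ] jaw ang -91.28867608516747
turn units [ 3.5889 -0.0352  0.025 ] q6 1.9293526431816552
dp after turn [-1.6769 13.9715 -4.2216]
dp now [-1.7242 14.2781  2.9997]
```

View pics/s7.png

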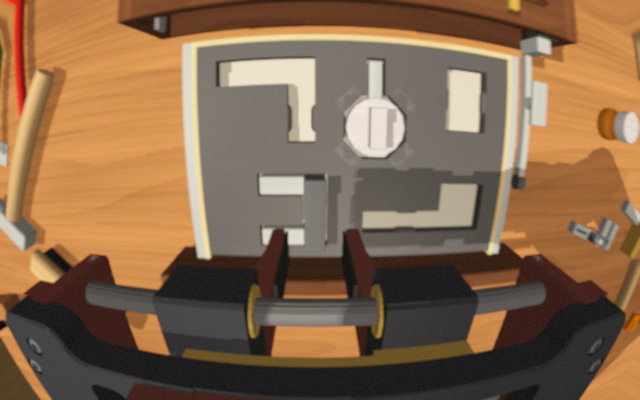

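Snap gauge is seated at (300,210). Next the block.

Request:
drive_tool(
  turn=[
    [0, 0, 0],
    [0, 0, 0],
    [0, 0, 0],
    [0, 0, 0],
    [0, 0, 0],
  ],
  dp=[
    [-0.8, 0.5, 0],
    [-0.8, 0.6, 0.18],
    [0, 0.95, 0.18],
    [0, 0.95, 0.18],
    [0, 0.95, 0.18],
  ],
  hand=[0.3, 0.3, 0.3, 0.3, 0.3],
)

```text
time_s: 19.7
tcp_pos: [0.4677, 0.0291, 0.1633]
orientation: [-0.707, 0.008, 0.707, 0.008]
contact_force: [0.7, -0.9, 0.0]
finger_gap: 0.351
```

Request:
drive_tool(
  turn=[
    [0, 0, 0],
    [0, 0, 0],
    [0, 0, 0],
    [0, 0, 0],
    [0, 0, 0],
  ],
  dp=[
    [0, 0.95, 0.18],
    [0, 0.95, 0.18],
    [0, 0.95, 0.18],
    [0, 0.95, 0.18],
    [0, 0.95, 0.18],
  ],
  hand=[-0.2, -0.2, -0.2, -0.2, -0.2],
)

```text
time_s: 20.2
tcp_pos: [0.4273, -0.1602, 0.163]
orientation: [-0.707, 0.008, 0.707, 0.008]
contact_force: [0.5, 0.2, -0.7]
finger_gap: 0.602
```

Request:
drive_tool(
  turn=[
    [0, 0, 0],
    [0, 0, 0],
    [0, 0, 0],
    [0, 0, 0],
    [0, 0, 0],
  ],
  dp=[
    [0, 0.95, 0.18],
    [0, 0.95, 0.18],
    [0, 0.95, 0.18],
    [0, 0.95, 0.18],
    [0, 0.95, 0.18],
  ],
  hand=[-0.2, -0.2, -0.2, -0.2, -0.2],
)

```text
time_s: 20.7
tcp_pos: [0.387, -0.3493, 0.1628]
orientation: [-0.707, 0.008, 0.707, 0.008]
contact_force: [-0.4, -0.5, 0.2]
finger_gap: 0.604
```

Request:
drive_tool(
  turn=[
    [0.9, 0, 0],
    [0.9, 0, 0],
    [0.9, 0, 0],
    [0.9, 0, 0],
    [0, 0, 0],
  ],
  dp=[
    [0, 0, 0],
    [0, 0, 0],
    [0, 0, 0],
    [0, 0, 0],
    [0, 0, 0],
  ],
  hand=[-0.2, -0.2, -0.2, -0.2, -0.2],
)

```text
time_s: 21.2
tcp_pos: [0.3875, -0.3478, 0.1628]
orientation: [-0.682, 0.184, 0.683, 0.184]
contact_force: [0.2, 0.3, -0.9]
finger_gap: 0.595
```

```bash
python3 - <<'E'
from sil import *
robot.grab_frame("wrist")
f=look("block",-30,"b2",near=(.43,-.41),ths=(-15,0,15))
if f: go([f[0],f[1],.014],f[2]-90)
E
```

```text
block conf 0.86 px [349. 113.] area 1588 fit [  0.4348  -0.4113 -29.5806   0.0197]
tcp [ 0.3878 -0.3479  0.1633] toolx [-0.0006  0.0006 -1.    ] jaw ang -119.91809374978797
turn units [-0.0422  0.006   0.0015] q6 1.3389000500704538
dp after turn [ 3.7324  0.7983 -1.8046]
dp now [ 3.7308  0.7884 -1.8124]
```

View pics/b2.png

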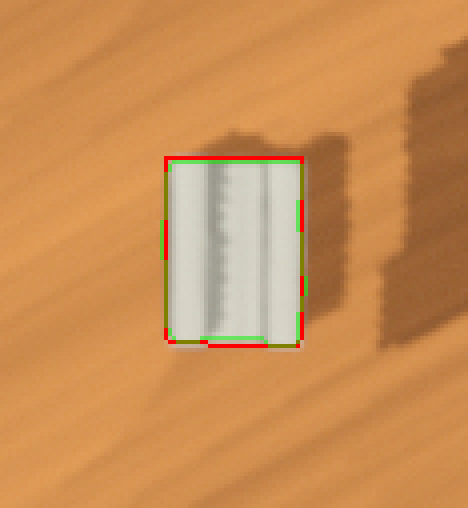

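Request:
drive_tool(
  turn=[
    [-0.04, 0, 0],
    [0, 0, 0],
    [0, 0, 0],
    [0, 0, 0],
    [0, 0, 0],
  ],
  dp=[
    [0, 0.4, -0.9],
    [0.6, 0.4, -0.9],
    [0.9, 0, 0],
    [0.9, 0, 0],
    [0, 0, 0],
  ],
  hand=[-0.2, -0.2, -0.2, -0.2, -0.2],
)

```text
time_s: 21.85
tcp_pos: [0.4317, -0.4091, 0.0632]
orientation: [-0.681, 0.179, 0.686, 0.183]
contact_force: [-1.3, 0.2, -0.3]
finger_gap: 0.601
```

```bash
python3 - <<'E'
from sil import *
robot.grab_frame("wrist");robot.grab_frame("wrist");robot.grab_frame("wrist")
go([.4348,-.4113,.014],-119.6)
E
```

```text
tcp [ 0.4348 -0.4121  0.069 ] toolx [ 0.0007 -0.0007 -1.    ] jaw ang -119.71611651281994
turn units [-0.0145 -0.0071 -0.002 ] q6 1.3110111792600816
dp after turn [ 1.3739 -0.0174  0.011 ]
dp now [ 1.3739 -0.0178  0.0124]
```

Request:
drive_tool(
  turn=[
    [0, 0, 0],
    [0, 0, 0],
    [0, 0, 0],
    [0, 0, 0],
    [0, 0, 0],
  ],
  dp=[
    [0.6, -0.015, 0.01],
    [0.5, 0, 0],
    [0.27, 0, 0],
    [0, 0, 0],
    [0, 0, 0],
  ],
  hand=[-0.2, -0.2, -0.2, -0.2, -0.2],
)

```text
time_s: 22.5
tcp_pos: [0.435, -0.4117, 0.0144]
orientation: [0.684, -0.182, -0.683, -0.181]
contact_force: [0.5, 0.4, 1.2]
finger_gap: 0.6
```

Request:
drive_tool(
  turn=[
    [0, 0, 0],
    [0, 0, 0],
    [0, 0, 0],
    [0, 0, 0],
    [0, 0, 0],
  ],
  dp=[
    [0, 0, 0],
    [0, 0, 0],
    [0, 0, 0],
    [0, 0, 0],
    [0, 0, 0],
  ],
  hand=[1, 1, 1, 1, 1],
)

```text
time_s: 23.0
tcp_pos: [0.4346, -0.4114, 0.0138]
orientation: [0.684, -0.182, -0.683, -0.181]
contact_force: [-1.3, 0.9, 6.1]
finger_gap: 0.363
```

Request:
drive_tool(
  turn=[
    [0, 0, 0],
    [0, 0, 0],
    [0, 0, 0],
    [0, 0, 0],
    [0, 0, 0],
  ],
  dp=[
    [-0.5, 0, 0],
    [-0.8, 0, 0],
    [-0.8, 0, 0],
    [0, 0, 0],
    [0, 0, 0],
  ],
  hand=[1, 1, 1, 1, 1],
)

```text
time_s: 23.5
tcp_pos: [0.4342, -0.4109, 0.097]
orientation: [0.684, -0.182, -0.683, -0.182]
contact_force: [-0.3, -0.1, -3.6]
finger_gap: 0.361
```

```bash
python3 - <<'E'
from sil import *
im=robot.grab_frame("wrist");cv2.imwrite("pics/b3.png",im)
robot.grab_frame("wrist");robot.grab_frame("wrist")
go([.5839,.0671,.1],-91.3)
E
```

```text
tcp [ 0.4333 -0.41    0.0953] toolx [-0.0023  0.0022 -1.    ] jaw ang -119.77508339397257
turn units [-3.5594  0.0201  0.0112] q6 1.3126716200561697
dp after turn [ -0.1176 -12.0111  -3.4934]
dp now [ -0.0994 -12.2237   2.6561]
```

View pics/b3.png

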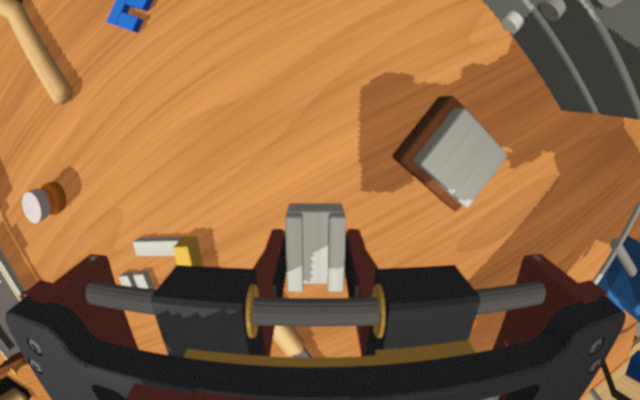

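Request:
drive_tool(
  turn=[
    [-0.89, 0, 0],
    [-0.89, 0, 0],
    [-0.89, 0, 0],
    [-0.89, 0, 0],
    [0, 0, 0],
  ],
  dp=[
    [-0.12, 0, 0],
    [0, 0, 0],
    [0, 0, 0],
    [0, 0, 0],
    [0, -0.8, -0.23],
  ],
  hand=[1, 1, 1, 1, 1],
)

```text
time_s: 24.15
tcp_pos: [0.4435, -0.3812, 0.1005]
orientation: [-0.707, 0.008, 0.707, 0.008]
contact_force: [1.1, -0.4, -2.6]
finger_gap: 0.363
```

Request:
drive_tool(
  turn=[
    [0, 0, 0],
    [0, 0, 0],
    [0, 0, 0],
    [0, 0, 0],
    [0, 0, 0],
  ],
  dp=[
    [0, -0.95, -0.28],
    [0, -0.95, -0.28],
    [0, -0.95, -0.28],
    [0, -0.95, -0.28],
    [0, -0.95, -0.28],
  ],
  hand=[1, 1, 1, 1, 1],
)

```text
time_s: 24.65
tcp_pos: [0.5039, -0.1887, 0.1004]
orientation: [-0.706, 0.008, 0.708, 0.008]
contact_force: [1.1, 1.0, -2.5]
finger_gap: 0.361
```

Request:
drive_tool(
  turn=[
    [0, 0, 0],
    [0, 0, 0],
    [0, 0, 0],
    [0, 0, 0],
    [0, 0, 0],
  ],
  dp=[
    [0, -0.95, -0.28],
    [0, -0.95, -0.28],
    [0, -0.95, -0.28],
    [0, -0.95, -0.28],
    [0, -0.95, -0.28],
  ],
  hand=[1, 1, 1, 1, 1],
)

```text
time_s: 25.15
tcp_pos: [0.5641, -0.0002, 0.1003]
orientation: [-0.706, 0.008, 0.708, 0.008]
contact_force: [0.2, -0.3, -2.7]
finger_gap: 0.361
```

Request:
drive_tool(
  turn=[
    [0, 0, 0],
    [0, 0, 0],
    [0, 0, 0],
    [0, 0, 0],
  ],
  dp=[
    [0, -0.9, -0.28],
    [0, -0.81, -0.18],
    [0, 0, 0],
    [0.3, 0, 0],
  ],
  hand=[1, 1, 1, 1],
)

```text
time_s: 25.55
tcp_pos: [0.585, 0.0667, 0.0894]
orientation: [0.707, -0.007, -0.707, -0.007]
contact_force: [0.6, -0.5, -3.4]
finger_gap: 0.359
```

```bash
python3 - <<'E'
from sil import *
robot.grab_frame("wrist");robot.grab_frame("wrist");robot.grab_frame("wrist")
go([.5839,.0671,.07],-91.3)
k=robot.calibration("wrist");im=robot.grab_frame("wrist")
cv2.imwrite("pics/b5z.png",cv2.resize(im[120:300,200:430],None,fx=3.3,fy=3.3,interpolation=cv2.INTER_CUBIC))
np.savez("b5.npz",im=im,**k)
E
```

```text
tcp [0.5829 0.065  0.0879] toolx [-0.004  -0.0005 -1.    ] jaw ang -91.35590797611479
turn units [-0.007   0.0287 -0.0043] q6 1.6853729823206625
dp after turn [ 0.4477 -0.054  -0.0231]
dp now [ 0.4476 -0.0543 -0.0249]
```

View pics/b5z.png

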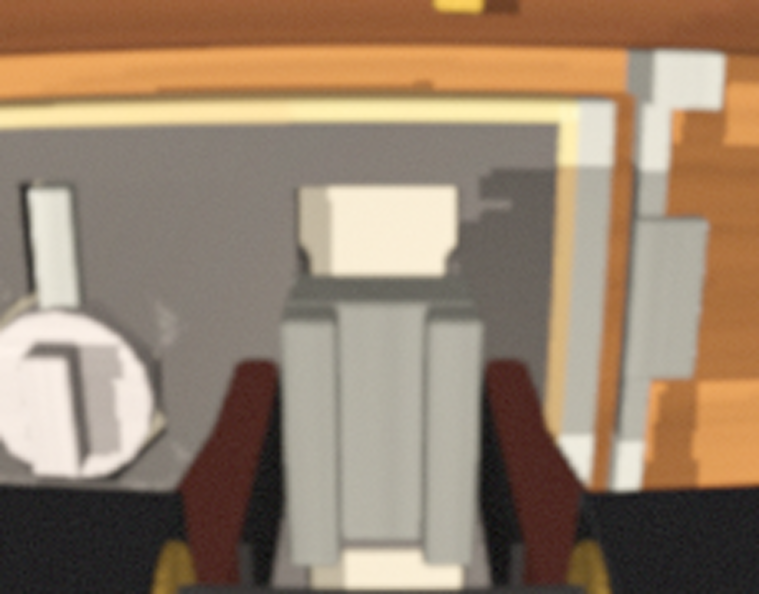

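```bash
python3 - <<'E'
from sil import *
d=np.load("b5.npz");k={x:d[x] for x in d.files if x!="im"}
w=lambda c,r,z:p2w("wrist",k,(200+(c+.5)/3.3-.5,120+(r+.5)/3.3-.5),z)
print("far bottom",w(380,276,.0741),"far top",w(310,320,.1001),w(455,320,.1001),"sides",w(282,330,.1001)[1],w(483,330,.1001)[1])
print("pocket far",w(330,186,.031),w(440,186,.031),"sides",w(297,215,.031)[1],w(459,205,.031)[1])
E
```

```text
far bottom [0.6047 0.0647 0.0741] far top [0.606  0.0755 0.1001] [0.6055 0.053  0.1001] sides 0.07994354820553168 0.048603598750490265
pocket far [0.6121 0.0755 0.031 ] [0.6115 0.0515 0.031 ] sides 0.08304514423934156 0.04735446337169723
```

Part and TCP agree, but the pocket's far edge now reads 3 mm beyond the first fit. I'll take a fresh, settled picture before lowering.

```bash
python3 - <<'E'
from sil import *
from shapes import P,rast
for i in range(3): robot.grab_frame("top")
p,q=pose();print(p,q.as_matrix()[:,0])
k=robot.calibration("wrist");im=robot.grab_frame("wrist");p2,_=pose();print(p2)
np.savez("b6.npz",im=im,**k)
cen=(.57,.08);r=rectify(im,k,cen,.24,.031,3)
cv2.imwrite("pics/b6r.png",r[:600])
E
```

```text
[0.5846 0.0652 0.0898] [-0.0002 -0.     -1.    ]
[0.5848 0.0654 0.09  ]
```

View pics/b6r.png

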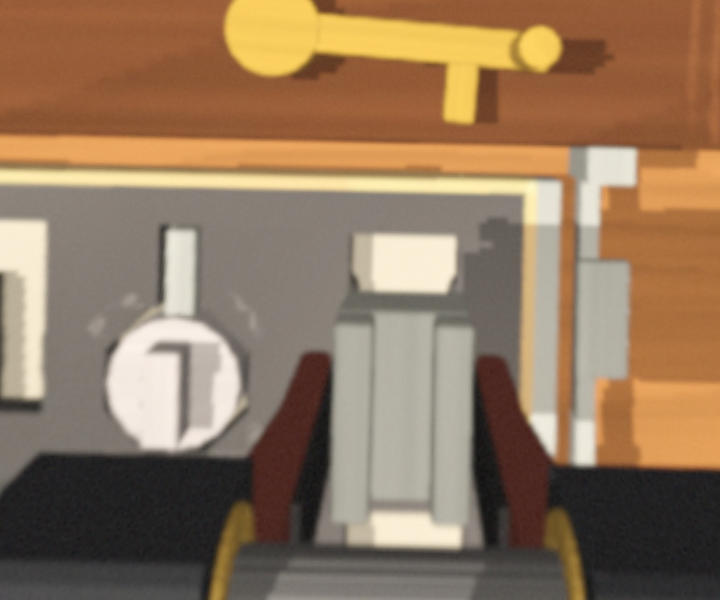

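```bash
python3 - <<'E'
from sil import *
d=np.load("b6.npz");k={x:d[x] for x in d.files if x!="im"};im=d["im"]
cv2.imwrite("pics/b6z.png",cv2.resize(im[120:300,200:430],None,fx=3.3,fy=3.3,interpolation=cv2.INTER_CUBIC))
E
```

```text
(no output)
```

View pics/b6z.png

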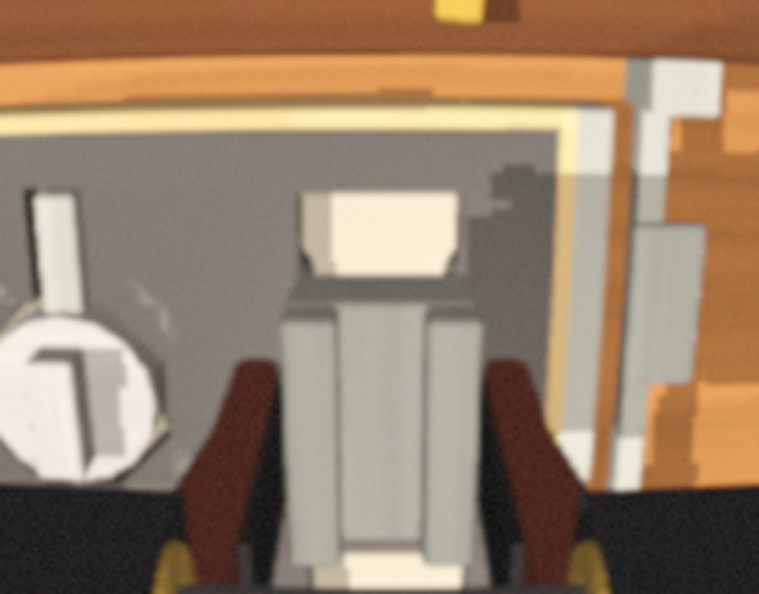

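The tray evidently slid about 3 mm inward within its lock play when I pressed. I'm working relative to the present view and shifting +3 mm in x.

Request:
drive_tool(
  turn=[
    [0, 0, 0],
    [0, 0, 0],
    [0, 0, 0],
    [0, 0, 0],
    [0, 0, 0],
  ],
  dp=[
    [0.3, 0, -0.075],
    [0.4, 0, 0],
    [0.1, 0, 0],
    [0, 0, 0],
    [0, 0, 0],
  ],
  hand=[1, 1, 1, 1, 1],
)

```text
time_s: 26.45
tcp_pos: [0.5876, 0.0661, 0.0575]
orientation: [-0.707, 0.008, 0.707, 0.008]
contact_force: [0.3, 0.4, -3.1]
finger_gap: 0.362
```

```bash
python3 - <<'E'
from sil import *
for i in range(3): robot.grab_frame("top")
p,q=pose();print(p,q.as_matrix()[:,0])
im=robot.grab_frame("wrist")
cv2.imwrite("pics/b7z.png",cv2.resize(im[120:300,200:430],None,fx=3.3,fy=3.3,interpolation=cv2.INTER_CUBIC))
E
```

```text
[0.588  0.0661 0.0583] [ 0.0007  0.0001 -1.    ]
```

View pics/b7z.png

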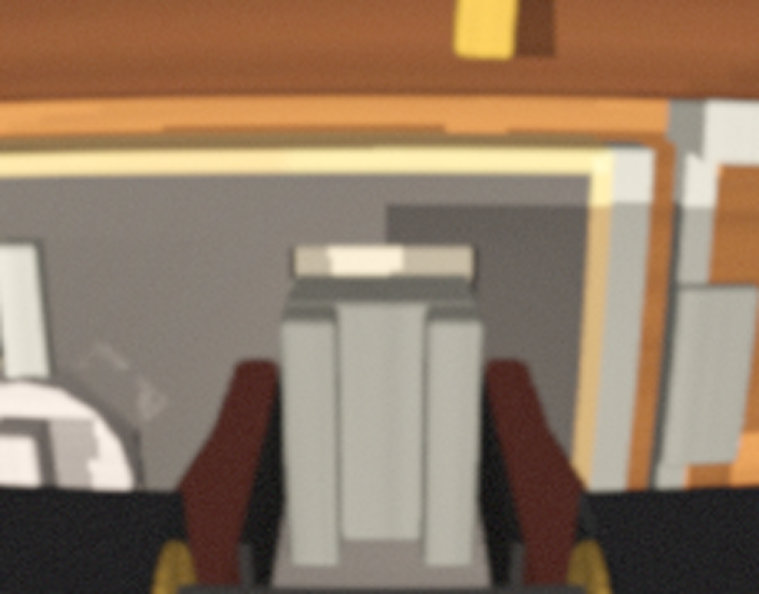

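Request:
drive_tool(
  turn=[
    [0, 0, 0],
    [0, 0, 0],
    [0, 0, 0],
    [0, 0, 0],
  ],
  dp=[
    [0.15, 0, 0.01],
    [0.12, 0, 0],
    [0, 0, 0],
    [0, 0, 0],
  ],
  hand=[1, 1, 1, 1],
)

```text
time_s: 27.05
tcp_pos: [0.5871, 0.066, 0.0468]
orientation: [-0.707, 0.008, 0.707, 0.008]
contact_force: [-0.2, 0.5, -2.9]
finger_gap: 0.357
```

```bash
python3 - <<'E'
from sil import *
p,q=pose();print(p,q.as_matrix()[:,0])
im=robot.grab_frame("wrist")
cv2.imwrite("pics/b8z.png",cv2.resize(im[120:300,200:430],None,fx=3.3,fy=3.3,interpolation=cv2.INTER_CUBIC))
E
```

```text
[0.5871 0.066  0.0468] [-0.0006 -0.0001 -1.    ]
```

View pics/b8z.png

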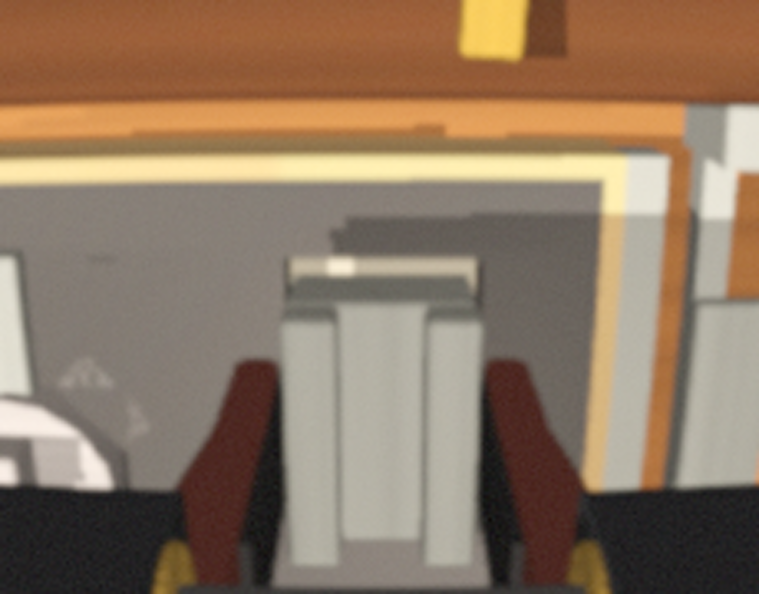

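Gaps at the far side ~2.5 mm and 1–2 mm at the sides: aligned. Pressing.

Request:
drive_tool(
  turn=[
    [0, 0, 0],
    [0, 0, 0],
    [0, 0, 0],
    [0, 0, 0],
    [0, 0, 0],
  ],
  dp=[
    [0.1, 0, -0.015],
    [0.1, 0, 0],
    [0.1, 0, 0],
    [0.08, 0, 0],
    [0, 0, 0],
  ],
  hand=[1, 1, 1, 1, 1],
)

```text
time_s: 27.6
tcp_pos: [0.5884, 0.0659, 0.0336]
orientation: [0.707, -0.008, -0.707, -0.008]
contact_force: [-5.2, -2.1, 16.6]
finger_gap: 0.359
```

Request:
drive_tool(
  turn=[
    [0, 0, 0],
    [0, 0, 0],
    [0, 0, 0],
  ],
  dp=[
    [0.05, 0, 0],
    [0, 0, 0],
    [0, 0, 0],
  ],
  hand=[1, 1, 1],
)

```text
time_s: 27.9
tcp_pos: [0.5889, 0.0659, 0.0331]
orientation: [0.708, -0.008, -0.706, -0.008]
contact_force: [-7.7, -2.6, 31.4]
finger_gap: 0.359
```

```bash
python3 - <<'E'
from sil import *
p,q=pose();print(p,q.as_matrix()[:,0],robot.get_obs()["contact_force"])
im=robot.grab_frame("wrist")
cv2.imwrite("pics/b9z.png",cv2.resize(im[120:300,200:430],None,fx=3.3,fy=3.3,interpolation=cv2.INTER_CUBIC))
E
```

```text
[0.5889 0.0659 0.0331] [ 0.0022 -0.0001 -1.    ] [-7.7415 -2.589  31.4157]
```

View pics/b9z.png

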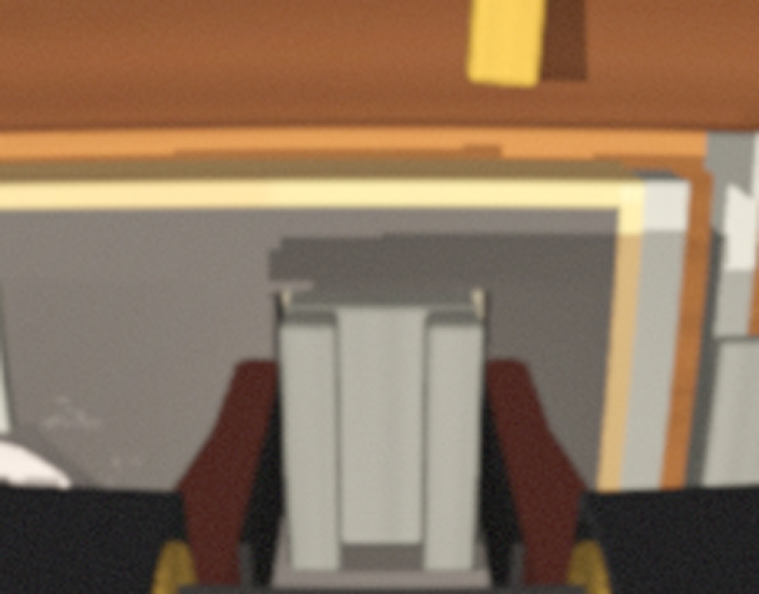

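Block is seated (TCP 0.0331, underside 0.0195). Releasing.

Request:
drive_tool(
  turn=[
    [0, 0, 0],
    [0, 0, 0],
    [0, 0, 0],
    [0, 0, 0],
    [0, 0, 0],
  ],
  dp=[
    [-0.13, 0, 0],
    [0, 0, 0],
    [0, 0, 0],
    [-0.8, 0, 0],
    [-0.8, 0, 0],
  ],
  hand=[0.1, 0.1, 0.1, 0.1, 0.1],
)

```text
time_s: 28.45
tcp_pos: [0.5866, 0.066, 0.0981]
orientation: [-0.706, 0.008, 0.708, 0.008]
contact_force: [0.3, 0.0, 0.4]
finger_gap: 0.451
```

```bash
python3 - <<'E'
from sil import *
for i in range(3): robot.grab_frame("wrist")
k=robot.calibration("wrist");im=robot.grab_frame("wrist");np.savez("t1.npz",im=im,**k)
cv2.imwrite("pics/t1.png",im)
go([.40,-.23,.17],-120)
E
```

```text
tcp [0.588  0.0661 0.099 ] toolx [ 0.0007  0.0001 -1.    ] jaw ang -91.29354026501117
turn units [ 3.5883 -0.0044  0.0023] q6 1.6850968598899951
dp after turn [-1.7748  8.7615  0.37  ]
dp now [-1.779   7.5067  4.5317]
```

View pics/t1.png

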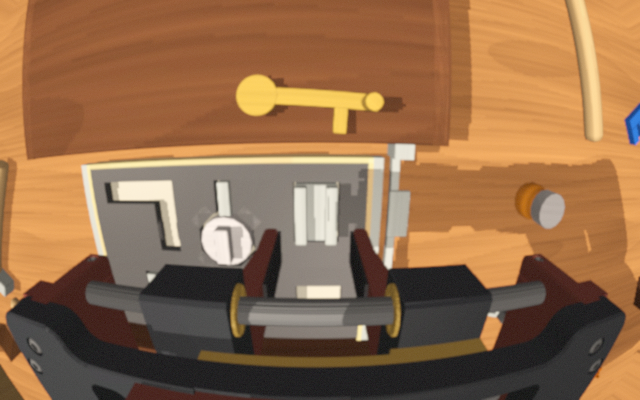

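Block is in its pocket (317,212). Now the square.

Request:
drive_tool(
  turn=[
    [0, 0, 0],
    [0, 0, 0],
    [0, 0, 0],
    [0, 0, 0],
    [0, 0, 0],
  ],
  dp=[
    [-0.8, 0, 0.3],
    [-0.5, 0.79, 0.5],
    [-0.5, 0.79, 0.5],
    [0, 0.79, 0.5],
    [0, 0.79, 0.5],
  ],
  hand=[0, 0, 0, 0, 0],
)

```text
time_s: 29.15
tcp_pos: [0.4916, -0.0591, 0.1701]
orientation: [-0.707, 0.008, 0.708, 0.008]
contact_force: [-0.3, -0.2, -0.6]
finger_gap: 0.499
```

Request:
drive_tool(
  turn=[
    [0, 0, 0],
    [0, 0, 0],
    [0, 0, 0],
    [0, 0, 0],
    [0, 0, 0],
  ],
  dp=[
    [0, 0.79, 0.5],
    [0, 0.79, 0.5],
    [0, 0.79, 0.5],
    [0, 0.79, 0.5],
    [0, 0.79, 0.5],
  ],
  hand=[0, 0, 0, 0, 0],
)

```text
time_s: 29.65
tcp_pos: [0.3877, -0.2145, 0.1696]
orientation: [-0.706, 0.007, 0.708, 0.008]
contact_force: [1.2, -0.7, 0.9]
finger_gap: 0.501
```

Request:
drive_tool(
  turn=[
    [0.8, 0, 0],
    [0.8, 0, 0],
    [0.8, 0, 0],
    [0.8, 0, 0],
    [0, 0, 0],
  ],
  dp=[
    [0, 0.79, 0.1],
    [0, 0, 0],
    [0, 0, 0],
    [0, 0, 0],
    [0, 0, 0],
  ],
  hand=[0, 0, 0, 0, 0],
)

```text
time_s: 30.15
tcp_pos: [0.3839, -0.245, 0.1696]
orientation: [-0.687, 0.165, 0.689, 0.165]
contact_force: [0.7, 0.1, -0.1]
finger_gap: 0.498
```

```bash
python3 - <<'E'
from sil import *
robot.grab_frame("wrist");robot.grab_frame("wrist")
f=look("square",-27,"q2",near=(.435,-.26))
if f: go([f[0],f[1],.014],f[2]-90)
E
```

```text
square conf 0.56 px [312. 113.] area 1889 fit [  0.4364  -0.2742 -25.1417   0.0071]
tcp [ 0.3846 -0.2452  0.1705] toolx [-0.001   0.0007 -1.    ] jaw ang -116.76148988846386
turn units [-0.2025  0.0083  0.0014] q6 1.4441897226513123
dp after turn [ 3.9118  0.1075 -1.483 ]
dp now [ 3.9101  0.0662 -1.49  ]
```

View pics/q2.png

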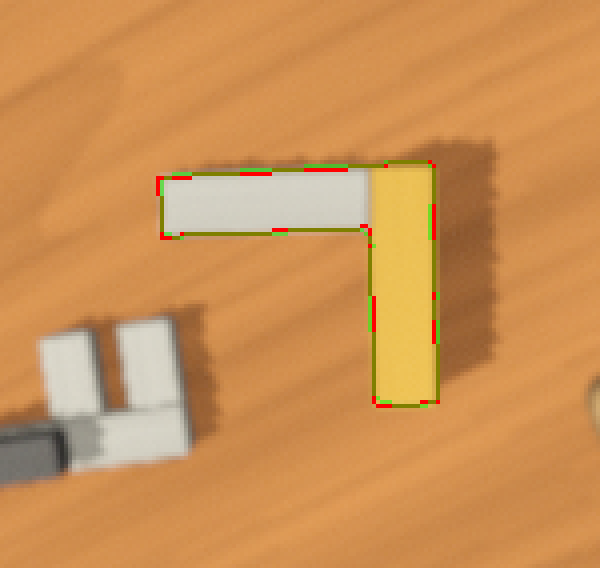

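Request:
drive_tool(
  turn=[
    [-0.2, 0, 0],
    [0, 0, 0],
    [0, 0, 0],
    [0, 0, 0],
    [0, 0, 0],
  ],
  dp=[
    [0, 0, 0],
    [0.7, 0.05, -0.74],
    [0.9, 0.057, -0.743],
    [0.9, 0, 0],
    [0, 0, 0],
  ],
  hand=[0.15, 0.15, 0.15, 0.15, 0.15],
)

```text
time_s: 30.85
tcp_pos: [0.4342, -0.273, 0.0672]
orientation: [-0.687, 0.153, 0.693, 0.155]
contact_force: [-1.3, 1.3, 0.7]
finger_gap: 0.425
```

```bash
python3 - <<'E'
from sil import *
for i in range(4):robot.grab_frame("wrist")
go([.4364,-.2742,.015],-115.1)
E
```

```text
tcp [ 0.437  -0.2749  0.0726] toolx [ 0.0015 -0.001  -1.    ] jaw ang -115.2597237499838
turn units [-0.02   -0.0125 -0.0017] q6 1.427063839889459
dp after turn [ 1.4405 -0.0096  0.0221]
dp now [ 1.4405 -0.0099  0.0246]
```

Request:
drive_tool(
  turn=[
    [-0.02, 0, 0],
    [0, 0, 0],
    [0, 0, 0],
    [0, 0, 0],
    [0, 0, 0],
  ],
  dp=[
    [0.6, -0.01, 0.02],
    [0.6, 0, 0],
    [0.23, 0, 0],
    [0, 0, 0],
    [0, 0, 0],
  ],
  hand=[0.15, 0.15, 0.15, 0.15, 0.15],
)

```text
time_s: 31.55
tcp_pos: [0.4367, -0.2744, 0.0152]
orientation: [0.691, -0.154, -0.69, -0.154]
contact_force: [0.7, -0.5, -0.2]
finger_gap: 0.426
```

Request:
drive_tool(
  turn=[
    [0, 0, 0],
    [0, 0, 0],
    [0, 0, 0],
    [0, 0, 0],
    [0, 0, 0],
  ],
  dp=[
    [0, 0, 0],
    [0, 0, 0],
    [0, 0, 0],
    [0, 0, 0],
    [0, 0, 0],
  ],
  hand=[1, 1, 1, 1, 1],
)

```text
time_s: 32.05
tcp_pos: [0.4364, -0.2742, 0.0145]
orientation: [0.69, -0.154, -0.69, -0.154]
contact_force: [-1.0, 0.0, 6.5]
finger_gap: 0.18
```

Request:
drive_tool(
  turn=[
    [0, 0, 0],
    [0, 0, 0],
    [0, 0, 0],
    [0, 0, 0],
    [0, 0, 0],
  ],
  dp=[
    [-0.5, 0, 0],
    [-0.8, 0, 0],
    [-0.8, 0, 0],
    [0, 0, 0],
    [0, 0, 0],
  ],
  hand=[1, 1, 1, 1, 1],
)

```text
time_s: 32.55
tcp_pos: [0.4361, -0.274, 0.098]
orientation: [0.69, -0.154, -0.69, -0.154]
contact_force: [-0.8, 0.7, -1.9]
finger_gap: 0.179
```

```bash
python3 - <<'E'
from sil import *
im=robot.grab_frame("wrist");cv2.imwrite("pics/q3.png",im)
robot.grab_frame("wrist");robot.grab_frame("wrist")
go([.584,.1943,.1],-91.3)
E
```

```text
tcp [ 0.4351 -0.2733  0.0964] toolx [-0.0023  0.0015 -1.    ] jaw ang -115.13521026133259
turn units [-2.9794  0.0187  0.0069] q6 1.4254120725602848
dp after turn [ -0.0892 -11.7718  -3.4572]
dp now [ -0.0799 -12.1649   1.595 ]
```

View pics/q3.png

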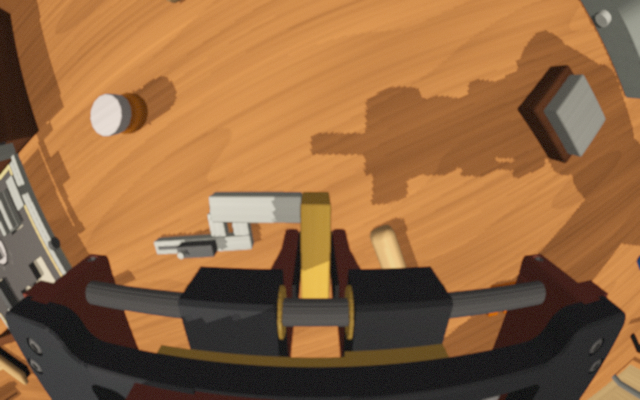

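Request:
drive_tool(
  turn=[
    [-0.745, 0, 0],
    [-0.745, 0, 0],
    [-0.745, 0, 0],
    [-0.745, 0, 0],
    [0, 0, 0],
  ],
  dp=[
    [-0.1, 0, 0],
    [0, 0, 0],
    [0, 0, 0],
    [0, 0, 0],
    [0, -0.8, -0.23],
  ],
  hand=[1, 1, 1, 1, 1],
)

```text
time_s: 33.2
tcp_pos: [0.4454, -0.2438, 0.1006]
orientation: [-0.707, 0.008, 0.707, 0.008]
contact_force: [0.8, -0.4, -2.0]
finger_gap: 0.18
```

Request:
drive_tool(
  turn=[
    [0, 0, 0],
    [0, 0, 0],
    [0, 0, 0],
    [0, 0, 0],
    [0, 0, 0],
  ],
  dp=[
    [0, -0.95, -0.28],
    [0, -0.95, -0.28],
    [0, -0.95, -0.28],
    [0, -0.95, -0.28],
    [0, -0.95, -0.28],
  ],
  hand=[1, 1, 1, 1, 1],
)

```text
time_s: 33.7
tcp_pos: [0.5056, -0.0518, 0.1004]
orientation: [-0.706, 0.008, 0.708, 0.008]
contact_force: [0.2, -0.1, -1.0]
finger_gap: 0.181
```

Request:
drive_tool(
  turn=[
    [0, 0, 0],
    [0, 0, 0],
    [0, 0, 0],
    [0, 0, 0],
    [0, 0, 0],
  ],
  dp=[
    [0, -0.95, -0.28],
    [0, -0.95, -0.28],
    [0, -0.95, -0.28],
    [0, -0.95, -0.28],
    [0, -0.95, -0.28],
  ],
  hand=[1, 1, 1, 1, 1],
)

```text
time_s: 34.2
tcp_pos: [0.5658, 0.1367, 0.1001]
orientation: [-0.706, 0.008, 0.708, 0.008]
contact_force: [1.4, -1.0, -2.1]
finger_gap: 0.179
```

Request:
drive_tool(
  turn=[
    [0, 0, 0],
    [0, 0, 0],
    [0, 0, 0],
    [0, 0, 0],
  ],
  dp=[
    [0, -0.95, -0.28],
    [0, -0.52, -0.15],
    [0, 0, 0],
    [0, 0, 0],
  ],
  hand=[1, 1, 1, 1],
)

```text
time_s: 34.6
tcp_pos: [0.584, 0.193, 0.1006]
orientation: [-0.706, 0.008, 0.708, 0.007]
contact_force: [-0.2, 0.3, -2.9]
finger_gap: 0.177
```

```bash
cat > snap.py <<'E'
from sil import *
import sys
def shot(tag,n=4):
    for i in range(n): robot.grab_frame("wrist")
    o=robot.get_obs();p,q=pose(o);print(o["time_s"],"tcp",p,"toolx",q.as_matrix()[:,0],"F",o["contact_force"],"gap",o["finger_gap"])
    k=robot.calibration("wrist");im=robot.grab_frame("wrist")
    cv2.imwrite(f"pics/{tag}.png",cv2.resize(im[120:300,200:430],None,fx=3.3,fy=3.3,interpolation=cv2.INTER_CUBIC))
    np.savez(tag+".npz",im=im,**k)
def wz(tag):
    d=np.load(tag+".npz");k={x:d[x] for x in d.files if x!="im"}
    return lambda c,r,z:p2w("wrist",k,(200+(c+.5)/3.3-.5,120+(r+.5)/3.3-.5),z)
E
python3 -c "
from snap import *
shot('q5');go([.584,.1943,.07],-91.3)"
```

```text
34.8 tcp [0.5846 0.1921 0.1016] toolx [-0.001  -0.0004 -1.    ] F [-0.4145  0.2486 -0.9337] gap 0.17589871628677844
tcp [0.5848 0.1923 0.1018] toolx [-0.0006 -0.0003 -1.    ] jaw ang -91.38144534699961
turn units [-0.0102  0.0042 -0.002 ] q6 1.8933782365930105
dp after turn [ 0.795  -0.0498  0.0206]
dp now [ 0.795  -0.05    0.0202]
```

View pics/q5.png

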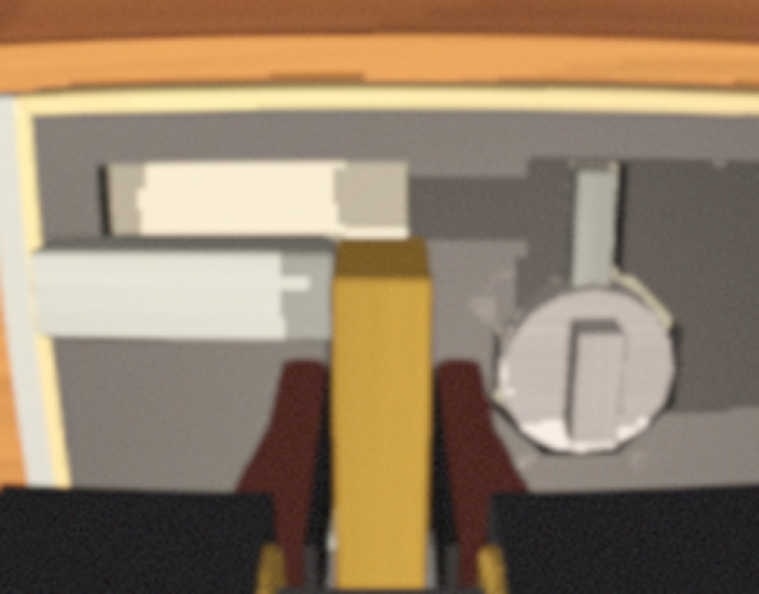

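```bash
python3 - <<'E'
from snap import *
w=wz('q5');z0=.0873
print("stock far bottom",w(382,239,z0),"far top",w(382,278,z0+.026),"sides",w(333,300,z0+.026)[1],w(432,300,z0+.026)[1])
print("blade far top",w(200,249,z0+.012),"left",w(33,290,z0+.012))
print("pocket far",w(150,162,.031),w(390,162,.031),"left",w(104,200,.031)[1],"right",w(408,200,.031)[1])
E
```

```text
stock far bottom [0.6132 0.1913 0.0873] far top [0.614  0.1913 0.1133] sides 0.19897960774050785 0.18367352994015315
blade far top [0.6154 0.2219 0.0993] left [0.6087 0.2527 0.0993]
pocket far [0.618  0.2457 0.031 ] [0.6163 0.1894 0.031 ] left 0.2578176632824664 right 0.18542847779003374
```

Part needs +3.3 mm in y, 0 in x. I'll correct and lower to just above the foam.

Request:
drive_tool(
  turn=[
    [0, 0, 0],
    [0, 0, 0],
    [0, 0, 0],
    [0, 0, 0],
    [0, 0, 0],
  ],
  dp=[
    [0.3, -0.08, 0],
    [0.5, 0, 0],
    [0.5, 0, 0],
    [0, 0, 0],
    [0, 0, 0],
  ],
  hand=[1, 1, 1, 1, 1],
)

```text
time_s: 35.35
tcp_pos: [0.5848, 0.1965, 0.0494]
orientation: [-0.707, 0.008, 0.707, 0.008]
contact_force: [-0.2, 1.1, -1.6]
finger_gap: 0.178
```

```bash
python3 -c "
from snap import *
shot('q6');go([.5845,.195,.035],-91.3)"
```

```text
35.55 tcp [0.5859 0.197  0.0509] toolx [ 0.0017  0.0005 -1.    ] F [-0.2377  0.1623 -2.5373] gap 0.18128286717202224
tcp [0.5858 0.197  0.0509] toolx [ 0.0016  0.0005 -1.    ] jaw ang -91.29939145348737
turn units [ 0.0001 -0.0116  0.004 ] q6 1.898590034690915
dp after turn [0.3966 0.0504 0.0316]
dp now [0.3966 0.0506 0.0322]
```

View pics/q6.png

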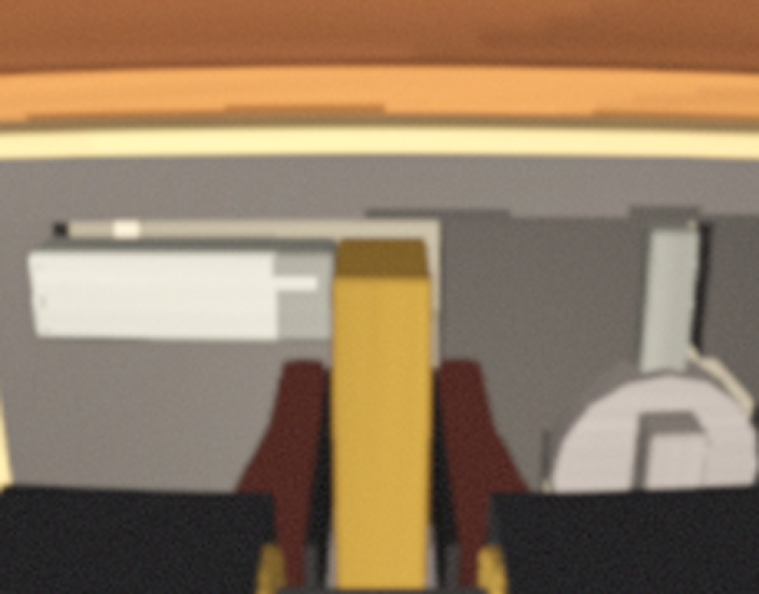

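```bash
python3 - <<'E'
from snap import *
w=wz('q6');z0=.0364
print("stock far bottom",w(382,239,z0),"far top",w(382,278,z0+.026),"sides",w(333,300,z0+.026)[1],w(432,300,z0+.026)[1])
print("blade far top",w(200,250,z0+.012),"left top",w(30,280,z0+.012))
print("pocket far",w(150,221,.031),w(430,221,.031),"left",w(54,230,.031)[1],"right",w(440,240,.031)[1])
E
```

```text
stock far bottom [0.6144 0.1962 0.0364] far top [0.6152 0.1962 0.0624] sides 0.20386618342995405 0.1885364433084308
blade far top [0.6164 0.2269 0.0484] left top [0.6117 0.258  0.0484]
pocket far [0.6174 0.2394 0.031 ] [0.6162 0.1874 0.031 ] left 0.2585507336650618 right 0.18561351077487084
```

Request:
drive_tool(
  turn=[
    [0, 0, 0],
    [0, 0, 0],
    [0, 0, 0],
    [0, 0, 0],
    [0, 0, 0],
  ],
  dp=[
    [0, 0.025, 0.012],
    [0.12, 0, 0],
    [0.12, 0, 0],
    [0.12, 0, 0],
    [0.05, 0, 0],
  ],
  hand=[1, 1, 1, 1, 1],
)

```text
time_s: 36.1
tcp_pos: [0.5849, 0.1958, 0.0344]
orientation: [0.707, -0.008, -0.707, -0.008]
contact_force: [-8.2, -4.1, 31.0]
finger_gap: 0.18
```

Request:
drive_tool(
  turn=[
    [0, 0, 0],
    [0, 0, 0],
    [0, 0, 0],
  ],
  dp=[
    [0.05, 0, 0],
    [0, 0, 0],
    [0, 0, 0],
  ],
  hand=[1, 1, 1],
)

```text
time_s: 36.4
tcp_pos: [0.5852, 0.1958, 0.0343]
orientation: [0.707, -0.008, -0.707, -0.008]
contact_force: [-8.4, -4.2, 28.3]
finger_gap: 0.18
```

```bash
python3 -c "
from snap import *
shot('q7',1)"
```

```text
36.45 tcp [0.5852 0.1957 0.0343] toolx [ 0.001   0.0001 -1.    ] F [-8.5602 -3.5319 27.7974] gap 0.1798170439719176
```

View pics/q7.png

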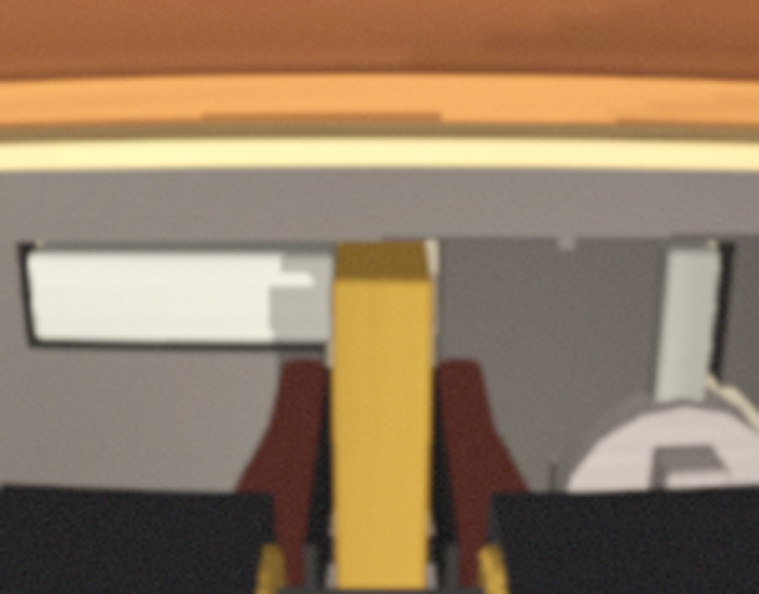

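Square is down in its pocket (expected TCP 0.0345, read 0.0343). Releasing.

Request:
drive_tool(
  turn=[
    [0, 0, 0],
    [0, 0, 0],
    [0, 0, 0],
    [0, 0, 0],
    [0, 0, 0],
  ],
  dp=[
    [-0.13, 0, 0],
    [0, 0, 0],
    [0, 0, 0],
    [-0.8, 0, 0],
    [-0.8, 0, 0],
  ],
  hand=[0.3, 0.3, 0.3, 0.3, 0.3],
)

```text
time_s: 37.0
tcp_pos: [0.5834, 0.1955, 0.0995]
orientation: [-0.706, 0.008, 0.708, 0.008]
contact_force: [1.0, -0.8, -0.4]
finger_gap: 0.349
```

```bash
python3 - <<'E'
from snap import *
shot('q8',3);go([.43,-.06,.18],-17)
im=robot.grab_frame("wrist");cv2.imwrite("pics/q8f.png",im)
E
```

```text
37.15 tcp [0.586  0.1962 0.102 ] toolx [ 0.0033  0.001  -1.    ] F [-0.8513  0.2171 -0.752 ] gap 0.35070116991985834
tcp [0.5848 0.1959 0.1006] toolx [ 0.0006  0.0002 -1.    ] jaw ang -91.29375664469758
turn units [-9.2867 -0.0048 -0.0013] q6 1.8972485919706266
dp after turn [-1.9845 -1.8298  7.2486]
dp now [-1.9883  6.4821  3.7226]
```

View pics/q8f.png

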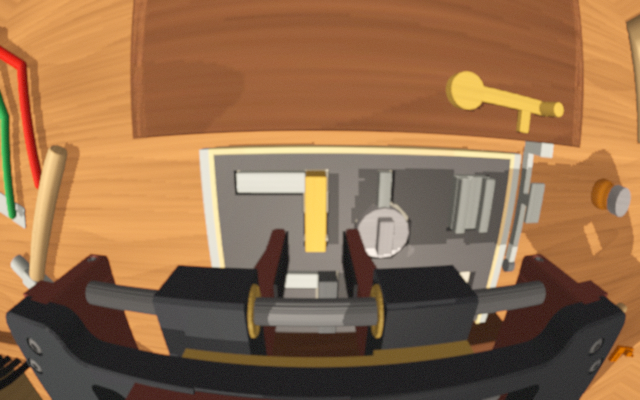

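Square sits well at (280,210). Last tool: the calliper.

Request:
drive_tool(
  turn=[
    [0, 0, 0],
    [0, 0, 0],
    [0, 0, 0],
    [0, 0, 0],
    [0, 0, 0],
  ],
  dp=[
    [-0.8, 0.4, 0.1],
    [-0.8, 0.6, 0.2],
    [-0.15, 0.9, 0.31],
    [0, 0.9, 0.31],
    [0, 0.9, 0.31],
  ],
  hand=[0.2, 0.2, 0.2, 0.2, 0.2],
)

```text
time_s: 37.75
tcp_pos: [0.5307, 0.0478, 0.1694]
orientation: [-0.706, 0.008, 0.708, 0.008]
contact_force: [1.1, 0.1, 0.0]
finger_gap: 0.399
```

Request:
drive_tool(
  turn=[
    [0, 0, 0],
    [0, 0, 0],
    [-0.5, 0, 0],
    [-0.5, 0, 0],
    [-0.5, 0, 0],
  ],
  dp=[
    [0, 0.9, 0.31],
    [0, 0.9, 0.31],
    [0, 0.9, 0.35],
    [0, 0.9, 0.4],
    [0, 0.9, 0.4],
  ],
  hand=[0.2, 0.2, 0.2, 0.2, 0.2],
)

```text
time_s: 38.25
tcp_pos: [0.4629, -0.1334, 0.1691]
orientation: [-0.703, -0.068, 0.705, -0.067]
contact_force: [0.0, 0.1, 0.5]
finger_gap: 0.401
```

Request:
drive_tool(
  turn=[
    [-0.9, 0, 0],
    [-0.9, 0, 0],
    [-0.9, 0, 0],
    [-0.9, 0, 0],
    [-0.9, 0, 0],
  ],
  dp=[
    [0, 0.6, 0.3],
    [0, 0.6, 0.3],
    [0, 0.6, 0.4],
    [0, 0, 0.3],
    [0, 0, 0],
  ],
  hand=[0.2, 0.2, 0.2, 0.2, 0.2],
)

```text
time_s: 38.75
tcp_pos: [0.437, -0.2204, 0.1688]
orientation: [-0.648, -0.282, 0.65, -0.28]
contact_force: [-0.1, -0.2, -0.8]
finger_gap: 0.401
```

```bash
python3 -c "
from snap import *
robot.grab_frame('wrist');robot.grab_frame('wrist')
go([.43,-.225,.17],-17)"
```

```text
tcp [ 0.4379 -0.2197  0.1691] toolx [-0.0027  0.0014 -1.    ] jaw ang -43.293308357505424
turn units [-3.2867  0.0006  0.0219] q6 0.2663169888489156
dp after turn [-0.0213 -0.1511  0.1849]
dp now [-0.0209 -0.0537  0.2328]
```

Request:
drive_tool(
  turn=[
    [-0.9, 0, 0],
    [-0.9, 0, 0],
    [-0.9, 0, 0],
    [-0.59, 0, 0],
    [0, 0, 0],
  ],
  dp=[
    [0, 0, 0],
    [0, 0, 0],
    [0, 0, 0],
    [0, 0, 0],
    [0, 0, 0],
  ],
  hand=[0.2, 0.2, 0.2, 0.2, 0.2],
)

```text
time_s: 39.35
tcp_pos: [0.4388, -0.2192, 0.1698]
orientation: [-0.568, -0.421, 0.569, -0.42]
contact_force: [-0.3, 0.3, 0.2]
finger_gap: 0.396
```

```bash
python3 - <<'E'
from sil import *
robot.grab_frame("wrist");robot.grab_frame("wrist")
f=look("calliper",-17,"c2",near=(.445,-.165))
if f: go([f[0],f[1],.015],f[2])
E
```

```text
calliper conf 0.78 px [267. 145.] area 2050 fit [  0.3999  -0.1477 -22.2331   0.0151]
tcp [ 0.439  -0.2196  0.1703] toolx [-0.0005  0.0003 -1.    ] jaw ang -17.12047015684043
turn units [ 0.6391 -0.0007  0.0042] q6 -0.18921253574427221
dp after turn [ 3.8835 -1.5849 -1.2935]
dp now [ 3.8845 -1.4611 -1.4292]
```

View pics/c2.png

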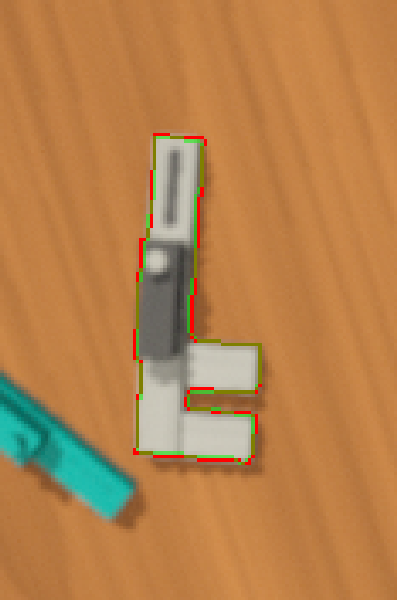

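The calliper has been knocked: it is now at (0.400,-0.148), -22°, clear of the turquoise look-alike. Gripping there.

Request:
drive_tool(
  turn=[
    [0.64, 0, 0],
    [0, 0, 0],
    [0, 0, 0],
    [0, 0, 0],
    [0, 0, 0],
  ],
  dp=[
    [0, 0, 0],
    [0.7, -0.79, -0.64],
    [0.9, -0.795, -0.65],
    [0.8, 0, 0],
    [0, 0, 0],
  ],
  hand=[0.2, 0.2, 0.2, 0.2, 0.2],
)

```text
time_s: 40.05
tcp_pos: [0.3987, -0.1495, 0.0751]
orientation: [-0.585, -0.397, 0.588, -0.393]
contact_force: [0.1, -0.8, 1.2]
finger_gap: 0.397
```

```bash
python3 - <<'E'
from snap import *
shot('c3',4)
f=look("calliper",-22,"c3b",near=(.40,-.148))
go([.3999,-.1477,.015],-22.2)
E
```

```text
40.25 tcp [ 0.403  -0.1521  0.079 ] toolx [ 0.0025 -0.001  -1.    ] F [ 0.7307 -0.7298 -1.2526] gap 0.39952772329893754
calliper conf 0.59 px [314. 222.] area 3219 fit [  0.3998  -0.1475 -22.7085   0.0261]
tcp [ 0.4026 -0.1519  0.0789] toolx [ 0.0026 -0.0011 -1.    ] jaw ang -22.150099204320608
turn units [ 0.0062 -0.0001 -0.0202] q6 -0.0019923640476853907
dp after turn [ 1.5986 -0.1024 -0.0729]
dp now [ 1.5983 -0.1068 -0.073 ]
```

View pics/c3.png

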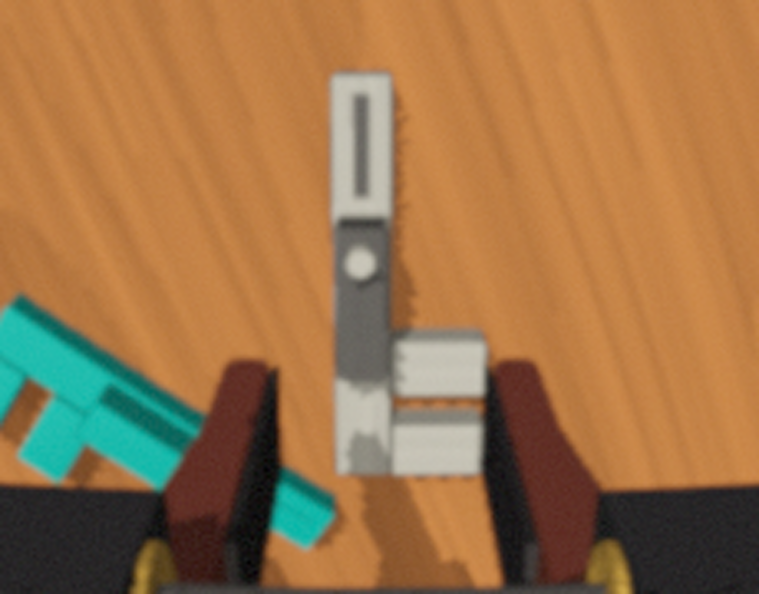

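Request:
drive_tool(
  turn=[
    [0, 0, 0],
    [0, 0, 0],
    [0, 0, 0],
    [0, 0, 0],
    [0, 0, 0],
  ],
  dp=[
    [0.4, -0.09, -0.06],
    [0.4, 0, 0],
    [0.3, 0, 0],
    [0, 0, 0],
    [0, 0, 0],
  ],
  hand=[0.2, 0.2, 0.2, 0.2, 0.2],
)

```text
time_s: 40.9
tcp_pos: [0.3991, -0.1478, 0.0339]
orientation: [-0.587, -0.395, 0.587, -0.395]
contact_force: [-0.6, 0.0, 0.5]
finger_gap: 0.401
```

```bash
python3 - <<'E'
from snap import *
shot('c4',3)
go([.3999,-.1477,.015],-22.4)
E
```

```text
41.05 tcp [ 0.3994 -0.1478  0.0343] toolx [ 0.001  -0.0004 -1.    ] F [ 0.5992 -0.0977 -0.1652] gap 0.39861255200065604
tcp [ 0.3995 -0.1478  0.0343] toolx [ 0.0011 -0.0004 -1.    ] jaw ang -22.102047392502524
turn units [ 0.0372 -0.0002 -0.0086] q6 0.0034087796899574013
dp after turn [ 0.482   0.0092 -0.0063]
dp now [ 0.4821  0.0087 -0.0062]
```

View pics/c4.png

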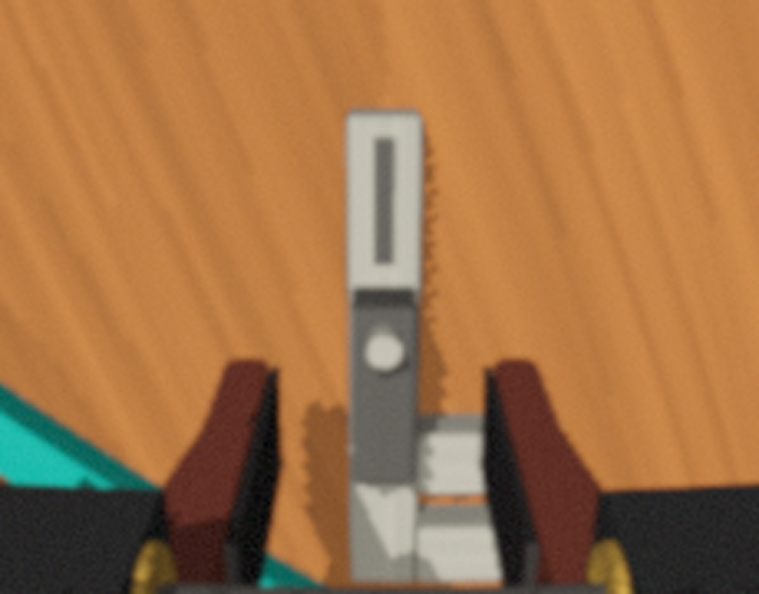

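Request:
drive_tool(
  turn=[
    [0, 0, 0],
    [0, 0, 0],
    [0, 0, 0],
    [0, 0, 0],
    [0, 0, 0],
  ],
  dp=[
    [0.3, 0.005, -0.005],
    [0.18, 0, 0],
    [0, 0, 0],
    [0, 0, 0],
    [0, 0, 0],
  ],
  hand=[0.2, 0.2, 0.2, 0.2, 1],
)

```text
time_s: 41.6
tcp_pos: [0.3992, -0.1474, 0.0144]
orientation: [-0.586, -0.395, 0.587, -0.395]
contact_force: [-0.5, -0.2, 0.2]
finger_gap: 0.346
```

Request:
drive_tool(
  turn=[
    [0, 0, 0],
    [0, 0, 0],
    [0, 0, 0],
    [0, 0, 0],
    [0, 0, 0],
  ],
  dp=[
    [0, 0, 0],
    [0, 0, 0],
    [0, 0, 0],
    [0, 0, 0],
    [0, 0, 0],
  ],
  hand=[1, 1, 1, 1, 1],
)

```text
time_s: 42.1
tcp_pos: [0.3994, -0.1476, 0.0147]
orientation: [0.587, 0.395, -0.586, 0.395]
contact_force: [-0.5, 0.6, 3.0]
finger_gap: 0.135
```

Request:
drive_tool(
  turn=[
    [0, 0, 0],
    [0, 0, 0],
    [0, 0, 0],
    [0, 0, 0],
    [0, 0, 0],
  ],
  dp=[
    [-0.5, 0, 0],
    [-0.8, 0, 0],
    [-0.8, 0, 0],
    [0, 0, 0],
    [0, 0, 0],
  ],
  hand=[1, 1, 1, 1, 1],
)

```text
time_s: 42.6
tcp_pos: [0.3994, -0.1475, 0.0986]
orientation: [0.587, 0.395, -0.586, 0.395]
contact_force: [0.2, -0.2, -2.0]
finger_gap: 0.135
```

```bash
python3 - <<'E'
from snap import *
shot('c5',2)
go([.4904,.1001,.1],-1.3)
E
```

```text
42.7 tcp [ 0.3983 -0.1471  0.0975] toolx [-0.0018  0.0007 -1.    ] F [ 0.2521 -0.2615 -1.0271] gap 0.13303183320820758
tcp [ 0.3982 -0.1471  0.0973] toolx [-0.0024  0.001  -1.    ] jaw ang -22.09714249657313
turn units [-2.5996 -0.0034  0.0181] q6 0.0038270736339016545
dp after turn [-0.0675  2.1634 -6.23  ]
dp now [-0.0669 -0.1897 -6.5922]
```

View pics/c5.png

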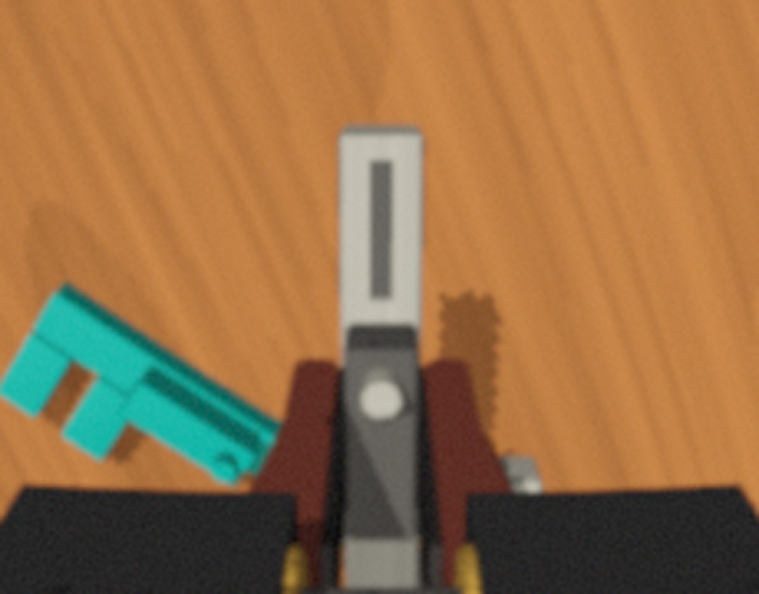

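Request:
drive_tool(
  turn=[
    [-0.87, 0, 0],
    [-0.87, 0, 0],
    [-0.86, 0, 0],
    [0, 0, 0],
    [0, 0, 0],
  ],
  dp=[
    [-0.1, 0, 0],
    [0, 0, 0],
    [0, 0, 0],
    [0, 0.2, -0.6],
    [0, 0.3, -0.8],
  ],
  hand=[1, 1, 1, 1, 1],
)

```text
time_s: 43.25
tcp_pos: [0.4195, -0.0919, 0.1012]
orientation: [-0.506, -0.494, 0.507, -0.493]
contact_force: [1.0, 0.5, -0.9]
finger_gap: 0.132
```

Request:
drive_tool(
  turn=[
    [0, 0, 0],
    [0, 0, 0],
    [0, 0, 0],
    [0, 0, 0],
    [0, 0, 0],
  ],
  dp=[
    [0, 0.3, -0.85],
    [0, 0.3, -0.85],
    [0, 0.3, -0.85],
    [0, 0.3, -0.85],
    [0, 0.3, -0.85],
  ],
  hand=[1, 1, 1, 1, 1],
)

```text
time_s: 43.75
tcp_pos: [0.4837, 0.0781, 0.101]
orientation: [-0.505, -0.495, 0.506, -0.494]
contact_force: [0.3, -0.4, -1.3]
finger_gap: 0.133
```

Request:
drive_tool(
  turn=[
    [0, 0, 0],
    [0, 0, 0],
    [0, 0, 0],
    [0, 0, 0],
    [0, 0, 0],
  ],
  dp=[
    [0, 0.16, -0.58],
    [0, 0, 0],
    [0, 0, 0],
    [0, 0, 0],
    [0, 0, 0],
  ],
  hand=[1, 1, 1, 1, 1],
)

```text
time_s: 44.25
tcp_pos: [0.4906, 0.0987, 0.1021]
orientation: [-0.506, -0.494, 0.506, -0.494]
contact_force: [0.6, -0.5, -1.4]
finger_gap: 0.132
```

```bash
python3 - <<'E'
from snap import *
shot('c6',3)
go([.4904,.1001,.07],-1.3)
E
```

```text
44.4 tcp [0.4911 0.099  0.1025] toolx [-0.0002 -0.0001 -1.    ] F [ 0.9454  0.0957 -0.8836] gap 0.13329253195512814
tcp [0.4912 0.0991 0.1026] toolx [-0.  0. -1.] jaw ang -1.3539554034977792
turn units [-0.0067 -0.0001  0.0002] q6 0.1990071225807126
dp after turn [ 0.8149 -0.0202 -0.0236]
dp now [ 0.8149 -0.0202 -0.0235]
```

View pics/c6.png

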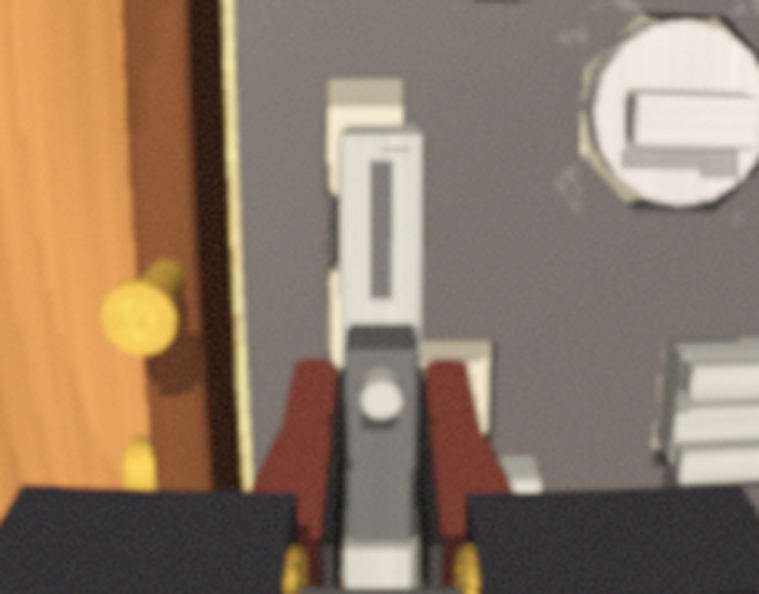

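```bash
python3 - <<'E'
from snap import *
w=wz('c6');z0=.0879
print("beam end top",w(380,133,z0+.012),"bottom",w(380,126,z0),"sides",w(340,150,z0+.012)[0],w(424,150,z0+.012)[0])
print("pocket end",w(365,78,.031),"sides",w(326,110,.031),w(404,110,.031),"jawpocket right",w(493,380,.031),"jaw pocket top",w(460,341,.031))
E
```

```text
beam end top [0.492  0.1488 0.0999] bottom [0.492  0.1481 0.0879] sides 0.48542601832250326 0.4991071805648732
pocket end [0.4887 0.1505 0.031 ] sides [0.4795 0.1433 0.031 ] [0.4974 0.1429 0.031 ] jawpocket right [0.5184 0.0755 0.031 ] jaw pocket top [0.5101 0.0861 0.031 ]
```

Pocket reads 4 mm to -x of the part and equal in y. I'll shift 3 mm, lower part-way and recheck.

Request:
drive_tool(
  turn=[
    [0, 0, 0],
    [0, 0, 0],
    [0, 0, 0],
    [0, 0, 0],
    [0, 0, 0],
  ],
  dp=[
    [0.4, -0.08, 0],
    [0.4, 0, 0],
    [0.3, 0, 0],
    [0, 0, 0],
    [0, 0, 0],
  ],
  hand=[1, 1, 1, 1, 1],
)

```text
time_s: 44.95
tcp_pos: [0.4881, 0.0997, 0.0585]
orientation: [-0.506, -0.494, 0.506, -0.494]
contact_force: [0.2, -0.1, -1.2]
finger_gap: 0.135
```

```bash
python3 - <<'E'
from snap import *
shot('c7',4)
E
```

```text
45.15 tcp [0.4886 0.0999 0.0591] toolx [ 0.0012  0.0002 -1.    ] F [-0.7728  0.3235 -0.7083] gap 0.13535804683199337
```

View pics/c7.png

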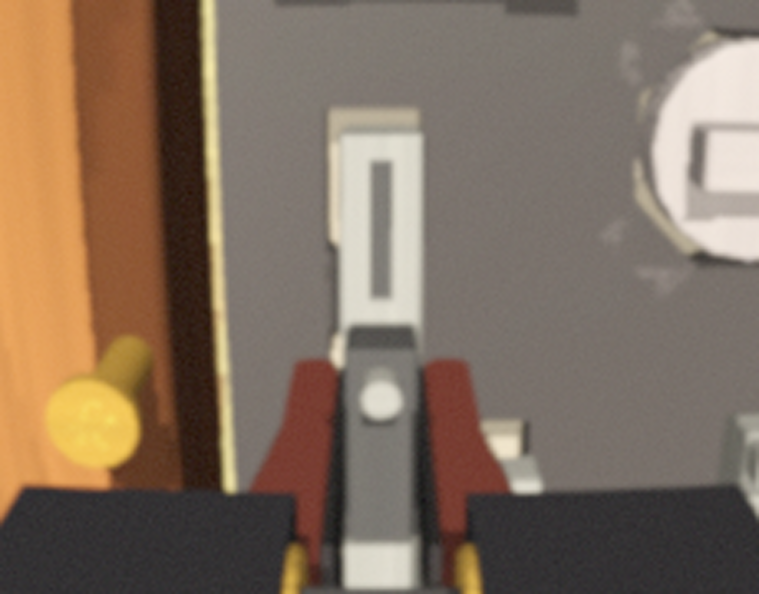

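```bash
python3 - <<'E'
from snap import *
w=wz('c7');z0=.0444
print("beam end top",w(380,133,z0+.012),"bottom",w(380,126,z0),"sides",w(340,150,z0+.012)[0],w(424,150,z0+.012)[0])
print("jaw end",w(541,480,z0+.012))
print("pocket end",w(375,108,.031),"sides",w(329,125,.031),w(420,125,.031),"jawpocket right",w(527,440,.031),"top",w(505,420,.031))
E
```

```text
beam end top [0.4894 0.1497 0.0564] bottom [0.4894 0.149  0.0444] sides 0.48284074112790865 0.49653292214759726
jaw end [0.5175 0.0855 0.0564]
pocket end [0.4886 0.1503 0.031 ] sides [0.4799 0.1473 0.031 ] [0.4969 0.147  0.031 ] jawpocket right [0.5185 0.0811 0.031 ] top [0.5137 0.086  0.031 ]
```

Request:
drive_tool(
  turn=[
    [0, 0, 0],
    [0, 0, 0],
    [0, 0, 0],
    [0, 0, 0],
    [0, 0, 0],
  ],
  dp=[
    [0.12, -0.03, 0.022],
    [0.12, 0, 0],
    [0, 0, 0],
    [0, 0, 0],
    [0, 0, 0],
  ],
  hand=[1, 1, 1, 1, 1],
)

```text
time_s: 45.7
tcp_pos: [0.4869, 0.0989, 0.0489]
orientation: [-0.506, -0.494, 0.506, -0.494]
contact_force: [-0.4, -0.7, -2.1]
finger_gap: 0.133
```

```bash
python3 - <<'E'
from snap import *
shot('c8',2)
E
```

```text
45.8 tcp [0.4869 0.099  0.049 ] toolx [ 0.0001  0.     -1.    ] F [ 0.344  -0.5521 -1.2571] gap 0.13518797278147693
```

View pics/c8.png

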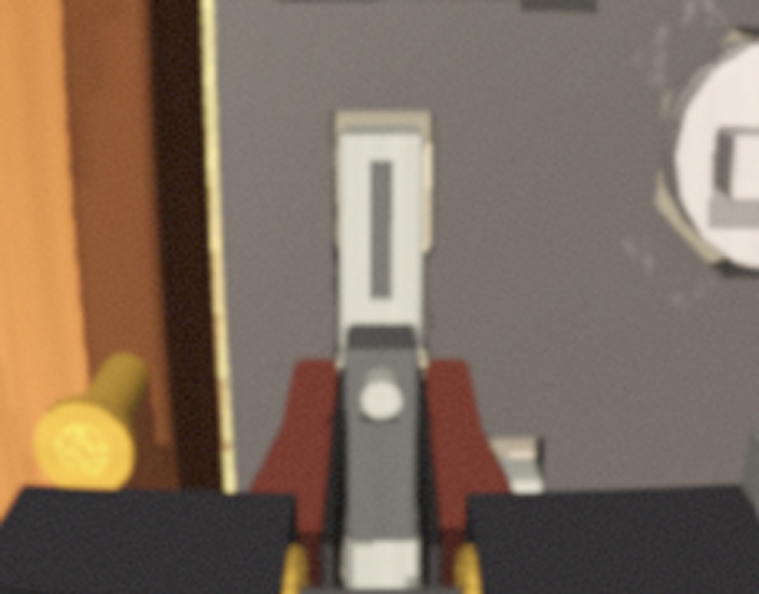

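Gaps now even (6–8 px sides, ~2 mm end). Pressing home.

Request:
drive_tool(
  turn=[
    [0, 0, 0],
    [0, 0, 0],
    [0, 0, 0],
    [0, 0, 0],
    [0, 0, 0],
  ],
  dp=[
    [0.1, 0.004, 0],
    [0.1, 0, 0],
    [0.1, 0, 0],
    [0.1, 0, 0],
    [0, 0, 0],
  ],
  hand=[1, 1, 1, 1, 1],
)

```text
time_s: 46.35
tcp_pos: [0.4873, 0.099, 0.0335]
orientation: [0.506, 0.494, -0.505, 0.494]
contact_force: [-2.7, 0.0, 12.7]
finger_gap: 0.134
```

Request:
drive_tool(
  turn=[
    [0, 0, 0],
    [0, 0, 0],
    [0, 0, 0],
  ],
  dp=[
    [0.05, 0, 0],
    [0, 0, 0],
    [0, 0, 0],
  ],
  hand=[1, 1, 1],
)

```text
time_s: 46.65
tcp_pos: [0.4874, 0.0991, 0.0327]
orientation: [0.506, 0.494, -0.505, 0.494]
contact_force: [-5.9, -0.5, 29.2]
finger_gap: 0.132
```

```bash
python3 - <<'E'
from snap import *
shot('c9',1)
E
```

```text
46.7 tcp [0.4874 0.0991 0.0328] toolx [ 0.0009  0.0002 -1.    ] F [-5.9217  0.0996 28.8442] gap 0.13126920501318515
```

View pics/c9.png

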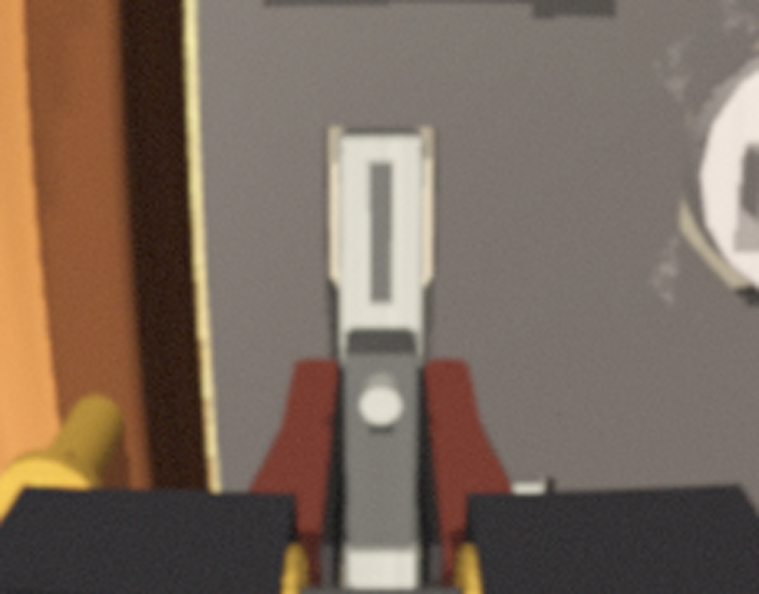

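Request:
drive_tool(
  turn=[
    [0, 0, 0],
    [0, 0, 0],
    [0, 0, 0],
    [0, 0, 0],
    [0, 0, 0],
  ],
  dp=[
    [-0.12, 0, 0],
    [0, 0, 0],
    [0, 0, 0],
    [-0.8, 0, 0],
    [-0.8, 0, 0],
  ],
  hand=[0.4, 0.4, 0.4, 0.4, 0.4],
)

```text
time_s: 47.25
tcp_pos: [0.4858, 0.0987, 0.099]
orientation: [-0.505, -0.495, 0.507, -0.494]
contact_force: [0.1, 0.1, 0.1]
finger_gap: 0.301
```

Request:
drive_tool(
  turn=[
    [0.9, 0, 0],
    [0.9, 0, 0],
    [0.9, 0, 0],
    [0.9, 0, 0],
    [0.9, 0, 0],
  ],
  dp=[
    [-0.9, 0, 0],
    [-0.9, 0, 0],
    [-0.9, 0, 0],
    [0, 0, 0],
    [0, 0, 0],
  ],
  hand=[0.4, 0.4, 0.4, 0.4, 0.4],
)

```text
time_s: 47.75
tcp_pos: [0.4876, 0.099, 0.2086]
orientation: [0.635, 0.312, -0.634, 0.312]
contact_force: [-0.2, -0.6, -0.2]
finger_gap: 0.297
```

Request:
drive_tool(
  turn=[
    [0.9, 0, 0],
    [0.9, 0, 0],
    [0.9, 0, 0],
    [0.9, 0, 0],
    [0.9, 0, 0],
  ],
  dp=[
    [0, 0, 0],
    [0, 0, 0],
    [0, 0, 0],
    [0, 0, 0],
    [0, 0, 0],
  ],
  hand=[0.4, 0.4, 0.4, 0.4, 0.4],
)

```text
time_s: 48.25
tcp_pos: [0.4867, 0.0989, 0.207]
orientation: [-0.699, -0.101, 0.7, -0.101]
contact_force: [-0.1, 0.4, -0.5]
finger_gap: 0.299
```

Request:
drive_tool(
  turn=[
    [0.9, 0, 0],
    [0.4, 0, 0],
    [0, 0, 0],
    [0, 0, 0],
    [0, 0, 0],
  ],
  dp=[
    [0, -0.5, 0.5],
    [0, -0.5, 0.5],
    [0, 0, 0],
    [0, 0, 0],
    [0, 0, 0],
  ],
  hand=[1, 1, 1, 1, 1],
)

```text
time_s: 48.75
tcp_pos: [0.4399, 0.1286, 0.2077]
orientation: [0.706, 0.039, -0.706, 0.039]
contact_force: [0.7, -0.2, -0.5]
finger_gap: 0.006
```

```bash
python3 - <<'E'
from snap import *
shot('t2',3)
d=np.load('t2.npz');k={x:d[x] for x in d.files if x!="im"}
cv2.imwrite("pics/t2f.png",d["im"]);cv2.imwrite("pics/t2r.png",rectify(d["im"],k,(.56,.12),.32,.031,1.8))
E
```

```text
48.9 tcp [0.4397 0.1284 0.2077] toolx [ 0.0002 -0.0001 -1.    ] F [-0.795   0.158  -0.8744] gap 0.005931741234953043
```

View pics/t2f.png

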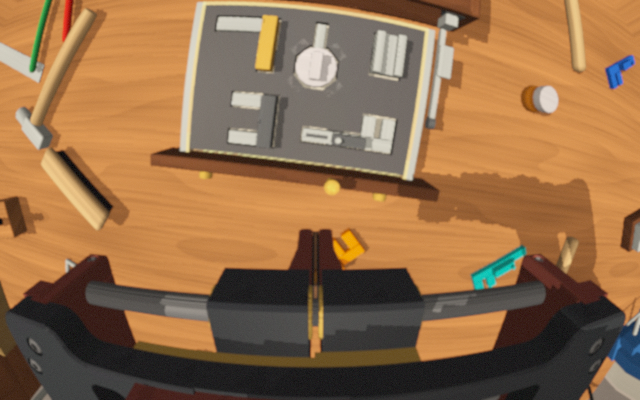

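View pics/t2r.png

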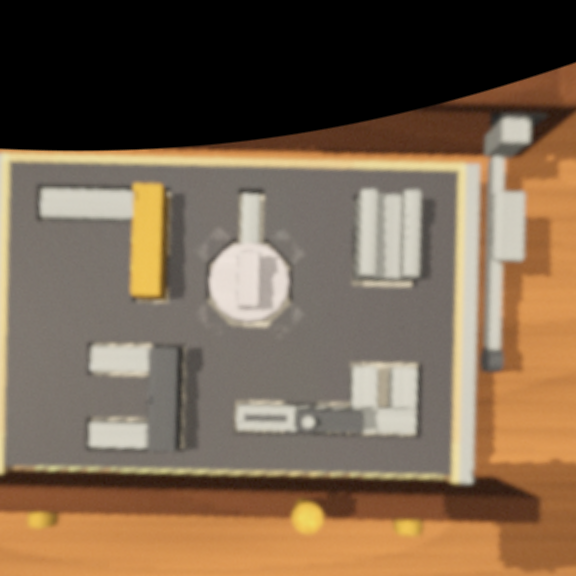

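All five sit in their pockets. To verify heights, I'll press each top with closed fingers; the expected contact is at z=0.046.

```bash
python3 - <<'E'
from snap import *
go([.487,.099,.075],-91.3)
E
```

```text
tcp [0.4396 0.1284 0.2076] toolx [ 0.0001 -0.     -1.    ] jaw ang -83.72114395244628
turn units [ 0.9474 -0.0006 -0.0002] q6 1.7195579156923118
dp after turn [ 3.316   0.7091 -1.2009]
dp now [ 3.3161  0.8612 -1.0967]
```

Request:
drive_tool(
  turn=[
    [0.947, 0, 0],
    [0, 0, 0],
    [0, 0, 0],
    [0, 0, 0],
    [0, 0, 0],
  ],
  dp=[
    [0, 0, 0],
    [0.7, 0.35, -0.6],
    [0.7, 0.36, -0.6],
    [0.9, 0, 0],
    [1, 0, 0],
  ],
  hand=[1, 1, 1, 1, 1],
)

```text
time_s: 49.45
tcp_pos: [0.4882, 0.0987, 0.0749]
orientation: [0.708, -0.008, -0.706, -0.008]
contact_force: [0.6, -0.5, 0.3]
finger_gap: 0.003
```

Request:
drive_tool(
  turn=[
    [0, 0, 0],
    [0, 0, 0],
    [0, 0, 0],
    [0, 0, 0],
    [0, 0, 0],
  ],
  dp=[
    [0.4, 0, 0],
    [0.2, 0, 0],
    [0.15, 0, 0],
    [0, 0, 0],
    [0, 0, 0],
  ],
  hand=[1, 1, 1, 1, 1],
)

```text
time_s: 49.95
tcp_pos: [0.4875, 0.0994, 0.0467]
orientation: [0.708, -0.008, -0.706, -0.008]
contact_force: [0.6, -1.0, -0.3]
finger_gap: 0.005
```

Request:
drive_tool(
  turn=[
    [0, 0, 0],
    [0, 0, 0],
    [0, 0, 0],
    [0, 0, 0],
  ],
  dp=[
    [0.05, 0, 0],
    [0.05, 0, 0],
    [0, 0, 0],
    [0, 0, 0],
  ],
  hand=[1, 1, 1, 1],
)

```text
time_s: 50.35
tcp_pos: [0.4878, 0.0995, 0.0459]
orientation: [0.708, -0.008, -0.706, -0.008]
contact_force: [-11.1, -3.2, 46.4]
finger_gap: 0.006
```

Calliper's head top is at 0.046, so it is home (46 N peak, so I'll go gentler). The other four already agreed in height under 23–31 N. Lifting off, then the lever.

Request:
drive_tool(
  turn=[
    [0, 0, 0],
    [0, 0, 0],
    [0, 0, 0],
    [0, 0, 0],
    [0, 0, 0],
  ],
  dp=[
    [-0.2, 0, 0],
    [-0.8, 0, 0],
    [-0.8, 0.4, 0],
    [-0.4, 0.8, 0],
    [0, 0, 0],
  ],
  hand=[1, 1, 1, 1, 1],
)

```text
time_s: 50.85
tcp_pos: [0.4873, 0.0496, 0.1326]
orientation: [0.709, -0.008, -0.705, -0.009]
contact_force: [0.3, 0.1, 0.7]
finger_gap: 0.004
```

```bash
python3 - <<'E'
from snap import *
shot('l1',3)
d=np.load('l1.npz');k={x:d[x] for x in d.files if x!="im"}
for r in robot.search_frame("wrist","lever_pad")[:3]: print(r["position"],r["confidence"],p2w("wrist",k,r["position"],.051))
cv2.imwrite("pics/l1f.png",d["im"]);cv2.imwrite("pics/l1r.png",rectify(d["im"],k,(.58,.05),.2,.051,3))
go([.59,0.,.1],-91.3)
E
```

```text
51.0 tcp [0.4854 0.0515 0.1297] toolx [ 0.0004  0.0002 -1.    ] F [-0.7157  0.4091 -1.5131] gap 0.004798491270523857
[372.8, 77.8] 0.85 [0.5869 0.0051 0.051 ]
[565.1, 25.4] 0.33 [ 0.6632 -0.1987  0.051 ]
tcp [0.4849 0.0519 0.129 ] toolx [-0.0012  0.     -1.    ] jaw ang -91.24464996263275
turn units [0.0069 0.0085 0.0002] q6 1.6744754687659404
dp after turn [ 0.726   1.2373 -2.6561]
dp now [ 0.7229  1.2398 -2.6558]
```

View pics/l1r.png

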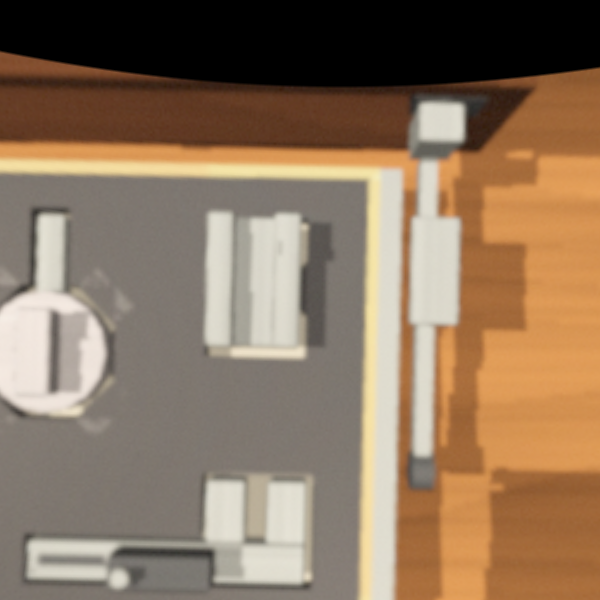

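Lever pad measured at (0.590,0.005), 36×17 mm in the view as expected. Pressing at y≈-0.001 to keep clear of the tray wall.

Request:
drive_tool(
  turn=[
    [0, 0, 0],
    [0, 0, 0],
    [0, 0, 0],
    [0, 0, 0],
    [0, 0, 0],
  ],
  dp=[
    [0, 0.4, -0.86],
    [0, 0.4, -0.88],
    [0.6, 0.45, -0.88],
    [0.5, 0, 0],
    [0.2, 0, 0],
  ],
  hand=[1, 1, 1, 1, 1],
)

```text
time_s: 51.6
tcp_pos: [0.5878, -0.0007, 0.0746]
orientation: [-0.705, 0.008, 0.709, 0.008]
contact_force: [-0.7, 0.3, -0.3]
finger_gap: 0.007
```

Request:
drive_tool(
  turn=[
    [0, 0, 0],
    [0, 0, 0],
    [0, 0, 0],
    [0, 0, 0],
    [0, 0, 0],
  ],
  dp=[
    [0.3, 0, 0],
    [0.2, 0, 0],
    [0.2, 0, 0],
    [0, 0, 0],
    [0, 0, 0],
  ],
  hand=[1, 1, 1, 1, 1],
)

```text
time_s: 52.1
tcp_pos: [0.5891, -0.0008, 0.05]
orientation: [0.707, -0.008, -0.707, -0.008]
contact_force: [0.7, 0.7, 0.4]
finger_gap: 0.007
```

Request:
drive_tool(
  turn=[
    [0, 0, 0],
    [0, 0, 0],
    [0, 0, 0],
    [0, 0, 0],
    [0, 0, 0],
  ],
  dp=[
    [0.1, 0, 0],
    [0.1, 0, 0],
    [0.05, 0, 0],
    [0, 0, 0],
    [0, 0, 0],
  ],
  hand=[1, 1, 1, 1, 1],
)

```text
time_s: 52.6
tcp_pos: [0.5904, -0.0009, 0.0409]
orientation: [0.708, -0.008, -0.706, -0.008]
contact_force: [1.3, 0.6, 6.9]
finger_gap: 0.004
```

Request:
drive_tool(
  turn=[
    [0, 0, 0],
    [0, 0, 0],
    [0, 0, 0],
    [0, 0, 0],
  ],
  dp=[
    [0.04, 0, 0],
    [0, 0, 0],
    [0, 0, 0],
    [0, 0, 0],
  ],
  hand=[1, 1, 1, 1],
)

```text
time_s: 53.0
tcp_pos: [0.5912, -0.001, 0.0404]
orientation: [0.709, -0.008, -0.705, -0.008]
contact_force: [-0.7, 0.7, 15.5]
finger_gap: 0.006
```

Lever reached its stop (z 0.0404, 15 N). Lifting, then moving in front of the tray.

Request:
drive_tool(
  turn=[
    [0, 0, 0],
    [0, 0, 0],
    [0, 0, 0],
    [0, 0, 0],
    [0, 0, 0],
  ],
  dp=[
    [-0.6, 0, 0],
    [-0.9, 0, 0],
    [-0.9, 0, 0],
    [-0.3, -0.6, 0.64],
    [0, -0.65, 0.68],
  ],
  hand=[1, 1, 1, 1, 1],
)

```text
time_s: 53.5
tcp_pos: [0.5388, 0.0502, 0.1486]
orientation: [0.709, -0.008, -0.705, -0.009]
contact_force: [0.0, 0.7, 0.0]
finger_gap: 0.004
```

Request:
drive_tool(
  turn=[
    [0, 0, 0],
    [0, 0, 0],
    [0, 0, 0],
    [0, 0, 0],
    [0, 0, 0],
  ],
  dp=[
    [0, -0.65, 0.68],
    [0, -0.65, 0.68],
    [0, -0.65, 0.68],
    [0, -0.65, 0.68],
    [0, -0.65, 0.68],
  ],
  hand=[1, 1, 1, 1, 1],
)

```text
time_s: 54.0
tcp_pos: [0.403, 0.1838, 0.1462]
orientation: [0.707, -0.008, -0.707, -0.008]
contact_force: [0.9, -0.5, 0.2]
finger_gap: 0.011
```

Request:
drive_tool(
  turn=[
    [0, 0, 0],
    [0, 0, 0],
    [0, 0, 0],
  ],
  dp=[
    [0, -0.45, 0.52],
    [0, 0, 0],
    [0, 0, 0],
  ],
  hand=[1, 1, 1],
)

```text
time_s: 54.3
tcp_pos: [0.3838, 0.2019, 0.1463]
orientation: [0.707, -0.007, -0.707, -0.007]
contact_force: [0.1, 0.3, -0.1]
finger_gap: 0.004
```

```bash
python3 - <<'E'
from snap import *
shot('p1',2)
d=np.load('p1.npz');k={x:d[x] for x in d.files if x!="im"}
for r in robot.search_frame("wrist","tray_front")[:3]: print(r["position"],r["confidence"],p2w("wrist",k,r["position"],.05))
cv2.imwrite("pics/p1f.png",d["im"]);cv2.imwrite("pics/p1r.png",rectify(d["im"],k,(.5,.15),.32,.064,1.8))
E
```

```text
54.4 tcp [0.3846 0.2014 0.1463] toolx [ 0.0007  0.0002 -1.    ] F [0.262  0.3442 0.4775] gap 0.00473498697826037
```

View pics/p1f.png

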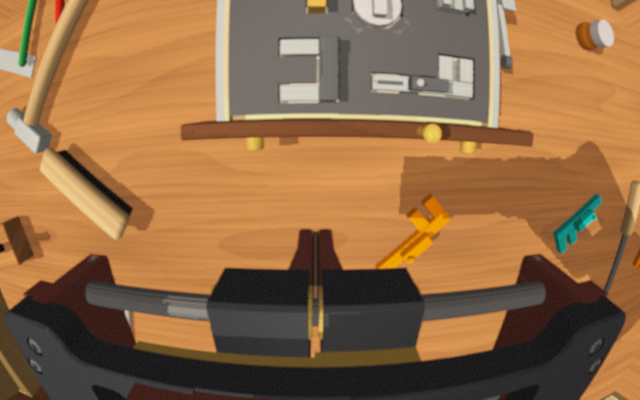

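View pics/p1r.png

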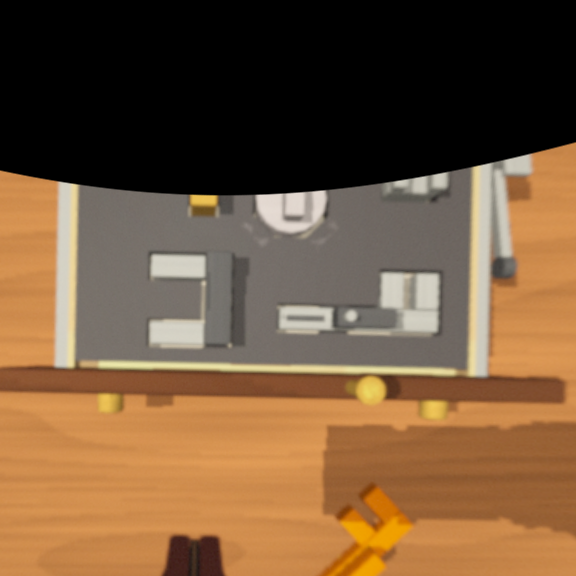

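Front board's outer face at x≈0.442; the place at y≈0.201 is free (left knob at y≈0.255, stud at y≈0.105). Lowering and pushing.

Request:
drive_tool(
  turn=[
    [0, 0, 0],
    [0, 0, 0],
    [0, 0, 0],
    [0, 0, 0],
    [0, 0, 0],
  ],
  dp=[
    [0.8, 0, 0],
    [0.9, 0, 0],
    [0.8, 0, 0],
    [0, 0, -0.5],
    [0, 0, -0.5],
  ],
  hand=[1, 1, 1, 1, 1],
)

```text
time_s: 55.0
tcp_pos: [0.4237, 0.1996, 0.0446]
orientation: [-0.706, 0.009, 0.708, 0.008]
contact_force: [-0.7, 0.4, -0.5]
finger_gap: 0.001
```

Request:
drive_tool(
  turn=[
    [0, 0, 0],
    [0, 0, 0],
    [0, 0, 0],
    [0, 0, 0],
    [0, 0, 0],
  ],
  dp=[
    [0, 0, -0.2],
    [0, 0, -0.2],
    [0, 0, -0.2],
    [0, 0, -0.2],
    [0, 0, -0.2],
  ],
  hand=[1, 1, 1, 1, 1],
)

```text
time_s: 55.5
tcp_pos: [0.4641, 0.1997, 0.0463]
orientation: [-0.707, 0.008, 0.707, 0.008]
contact_force: [-2.0, -1.2, -0.8]
finger_gap: 0.006
```

The tray moves with about 2 N. Continuing.

Request:
drive_tool(
  turn=[
    [0, 0, 0],
    [0, 0, 0],
    [0, 0, 0],
    [0, 0, 0],
    [0, 0, 0],
  ],
  dp=[
    [0, 0, -0.3],
    [0, 0, -0.3],
    [0, 0, -0.3],
    [0, 0, -0.3],
    [0, 0, -0.3],
  ],
  hand=[1, 1, 1, 1, 1],
)

```text
time_s: 56.0
tcp_pos: [0.5252, 0.1985, 0.0463]
orientation: [0.707, -0.008, -0.707, -0.008]
contact_force: [-1.8, -0.8, 0.2]
finger_gap: 0.008
```

Request:
drive_tool(
  turn=[
    [0, 0, 0],
    [0, 0, 0],
    [0, 0, 0],
    [0, 0, 0],
    [0, 0, 0],
  ],
  dp=[
    [0, 0, -0.3],
    [0, 0, -0.3],
    [0, 0, -0.3],
    [0, 0, -0.3],
    [0, 0, -0.3],
  ],
  hand=[1, 1, 1, 1, 1],
)

```text
time_s: 56.5
tcp_pos: [0.5849, 0.1972, 0.0462]
orientation: [0.707, -0.008, -0.707, -0.008]
contact_force: [-3.4, 0.8, 1.1]
finger_gap: 0.008
```

Request:
drive_tool(
  turn=[
    [0, 0, 0],
    [0, 0, 0],
    [0, 0, 0],
    [0, 0, 0],
    [0, 0, 0],
  ],
  dp=[
    [0, 0, -0.15],
    [0, 0, -0.15],
    [0, 0, -0.15],
    [0, 0, -0.1],
    [0, 0, -0.1],
  ],
  hand=[1, 1, 1, 1, 1],
)

```text
time_s: 57.0
tcp_pos: [0.6098, 0.1966, 0.046]
orientation: [-0.707, 0.008, 0.707, 0.008]
contact_force: [-2.4, 1.0, 1.2]
finger_gap: 0.004
```

Request:
drive_tool(
  turn=[
    [0, 0, 0],
    [0, 0, 0],
    [0, 0, 0],
    [0, 0, 0],
    [0, 0, 0],
  ],
  dp=[
    [0, 0, -0.1],
    [0, 0, -0.1],
    [0, 0, -0.1],
    [0, 0, 0],
    [0, 0, 0],
  ],
  hand=[1, 1, 1, 1, 1],
)

```text
time_s: 57.5
tcp_pos: [0.6223, 0.1963, 0.0463]
orientation: [0.707, -0.008, -0.707, -0.008]
contact_force: [0.2, -0.3, 0.5]
finger_gap: 0.007
```

Request:
drive_tool(
  turn=[
    [0, 0, 0],
    [0, 0, 0],
    [0, 0, 0],
    [0, 0, 0],
    [0, 0, 0],
  ],
  dp=[
    [0, 0, -0.06],
    [0, 0, -0.06],
    [0, 0, 0],
    [0, 0, 0],
    [0, 0, 0],
  ],
  hand=[1, 1, 1, 1, 1],
)

```text
time_s: 58.0
tcp_pos: [0.6231, 0.1961, 0.0459]
orientation: [-0.705, 0.008, 0.71, 0.007]
contact_force: [-12.3, 1.2, 7.6]
finger_gap: 0.007
```

The push stopped at TCP x=0.623 with force rising to 12 N, so the tray is home. Backing off to look at the hook.

Request:
drive_tool(
  turn=[
    [0, 0, 0],
    [0, 0, 0],
    [0, 0, 0],
    [0, 0, 0],
    [0, 0, 0],
  ],
  dp=[
    [0, 0, -0.06],
    [0, 0, 0],
    [0, 0, 0.3],
    [0, 0, 0.6],
    [-0.5, 0, 0.6],
  ],
  hand=[1, 1, 1, 1, 1],
)

```text
time_s: 58.5
tcp_pos: [0.5669, 0.1969, 0.0643]
orientation: [-0.706, 0.008, 0.708, 0.008]
contact_force: [-0.6, -0.4, -0.0]
finger_gap: 0.006
```

Request:
drive_tool(
  turn=[
    [0, 0, 0],
    [0, 0, 0],
    [0, 0, 0],
    [0, 0, 0],
    [0, 0, 0],
  ],
  dp=[
    [-0.9, 0.4, 0],
    [-0.9, 0.8, 0],
    [-0.9, 0.9, 0],
    [0, 0.4, 0],
    [0, 0, 0],
  ],
  hand=[1, 1, 1, 1, 1],
)

```text
time_s: 59.0
tcp_pos: [0.5673, 0.0965, 0.1743]
orientation: [0.708, -0.009, -0.706, -0.009]
contact_force: [-0.2, -0.5, -0.3]
finger_gap: 0.003
```

```bash
python3 - <<'E'
from snap import *
shot('k1',3)
d=np.load('k1.npz');k={x:d[x] for x in d.files if x!="im"}
for n,z in (("catch_post",.089),("catch_hinge",.072)):
  for r in robot.search_frame("wrist",n)[:2]: print(n,r["position"],r["confidence"],p2w("wrist",k,r["position"],z))
cv2.imwrite("pics/k1f.png",d["im"]);cv2.imwrite("pics/k1r.png",rectify(d["im"],k,(.65,.10),.25,.089,2.4))
E
```

```text
59.15 tcp [0.5661 0.0987 0.1722] toolx [-0.002 -0.    -1.   ] F [ 0.7327 -0.126  -0.8241] gap 0.0070843597481968145
catch_post [340.9, 71.8] 0.9 [0.6724 0.0766 0.089 ]
catch_hinge [266.5, 60.1] 0.63 [0.6866 0.1369 0.072 ]
catch_hinge [275.2, 114.2] 0.63 [0.6398 0.1308 0.072 ]
```

View pics/k1f.png

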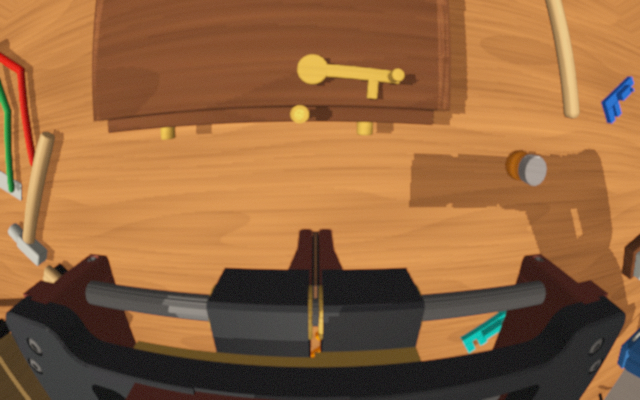

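View pics/k1r.png

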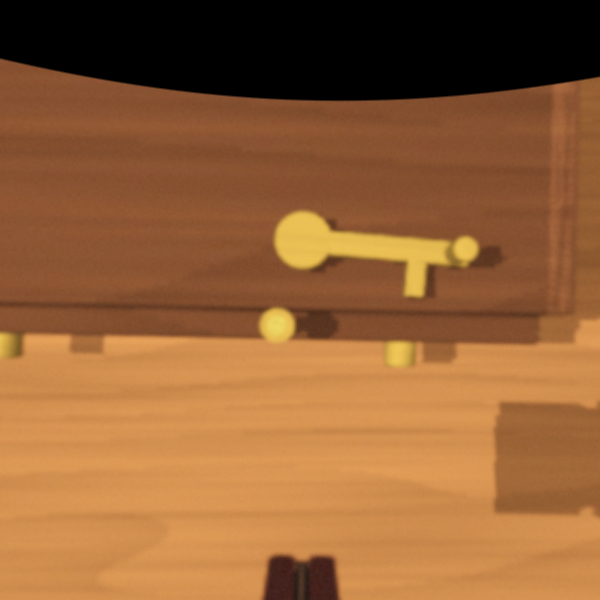

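Post, pivot and stud are clear: post px (398,75), pivot (312,68), stud (300,114). I'll measure them at their heights.

```bash
python3 - <<'E'
from snap import *
d=np.load('k1.npz');k={x:d[x] for x in d.files if x!="im"};im=d["im"]
cv2.imwrite("pics/k1z.png",cv2.resize(im[40:140,270:430],None,fx=5,fy=5,interpolation=cv2.INTER_CUBIC))
hsv=cv2.cvtColor(im,cv2.COLOR_BGR2HSV);
E
```

```text
(no output)
```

View pics/k1z.png

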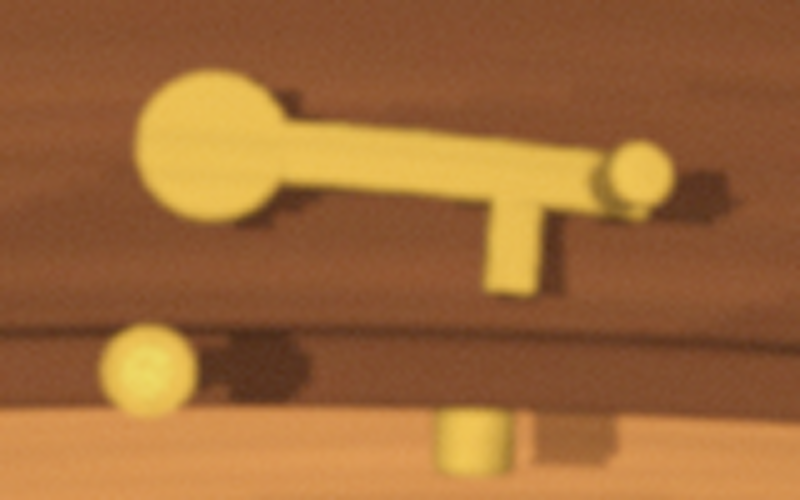

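```bash
python3 - <<'E'
from snap import *
d=np.load('k1.npz');k={x:d[x] for x in d.files if x!="im"}
w=lambda c,r,z:p2w("wrist",k,(270+(c+.5)/5-.5,40+(r+.5)/5-.5),z)
P=w(212,146,.081);Q=w(641,174,.098);S=w(149,370,.090)
print("pivot",P,"post",Q,"stud",S,np.hypot(*(Q-P)[:2]),np.hypot(*(S-P)[:2]))
th=np.degrees(np.arctan2(*(Q-P)[1::-1]));print("post ang",th)
ths=np.radians(-1.3)
print("post closed",P[:2]-.066*np.array([np.cos(ths),np.sin(ths)]))
go([Q[0],Q[1],.12],-91.3)
E
```

```text
pivot [0.6761 0.099  0.081 ] post [0.6703 0.0335 0.098 ] stud [0.6398 0.1095 0.09  ] 0.06571417548668057 0.03782533441253412
post ang -95.03107486961656
post closed [0.6101 0.1005]
tcp [0.5662 0.0991 0.1722] toolx [-0.002  -0.0002 -1.    ] jaw ang -91.20248775720988
turn units [ 0.0122  0.0145 -0.0018] q6 1.7441820299926507
dp after turn [ 1.3048  1.5795 -2.6395]
dp now [ 1.2999  1.5837 -2.6394]
```

Request:
drive_tool(
  turn=[
    [0, 0, 0],
    [0, 0, 0],
    [0, 0, 0],
    [0, 0, 0],
    [0, 0, 0],
  ],
  dp=[
    [0, 0.4, -0.7],
    [0, 0.4, -0.7],
    [0.4, 0.4, -0.7],
    [0.5, 0.38, -0.54],
    [0, 0, 0],
  ],
  hand=[0.3, 0.3, 0.3, 0.3, 0.3],
)

```text
time_s: 59.8
tcp_pos: [0.6713, 0.0317, 0.1337]
orientation: [-0.706, 0.008, 0.708, 0.008]
contact_force: [-0.1, 0.1, -0.5]
finger_gap: 0.343
```

```bash
python3 - <<'E'
from snap import *
shot('k2',4)
go([.6703,.0335,.087],-91.3)
E
```

```text
60.0 tcp [0.6703 0.0336 0.1375] toolx [-0.0007  0.0002 -1.    ] F [ 0.1772  0.5279 -0.0042] gap 0.348451521450405
tcp [0.6705 0.0336 0.138 ] toolx [ 0.0001  0.0001 -1.    ] jaw ang -91.21154919429108
turn units [ 0.0111 -0.0008  0.0011] q6 1.6241717930986599
dp after turn [1.2739 0.0034 0.0054]
dp now [1.2739 0.0036 0.0055]
```

View pics/k2.png

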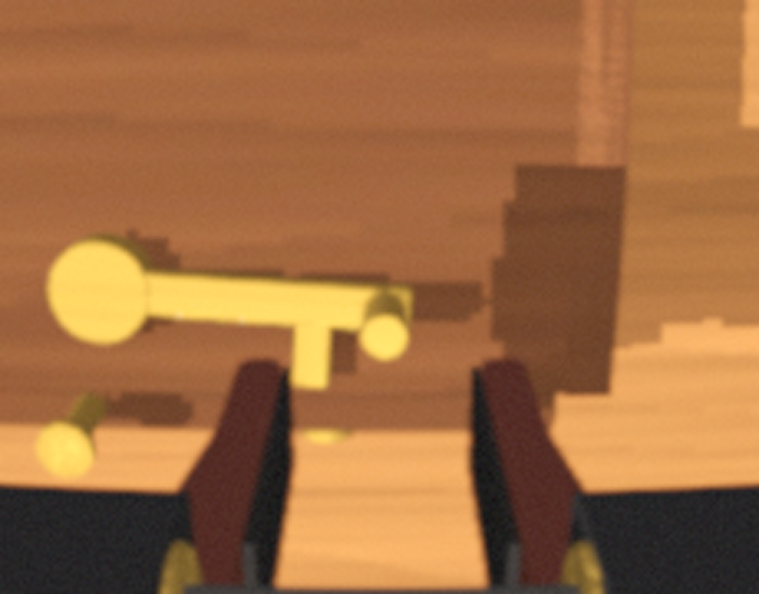

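Post is centred between the fingers. Lowering and pinching.

Request:
drive_tool(
  turn=[
    [0, 0, 0],
    [0, 0, 0],
    [0, 0, 0],
    [0, 0, 0],
    [0, 0, 0],
  ],
  dp=[
    [0.5, 0, 0],
    [0.5, 0, 0],
    [0.25, 0, 0],
    [0, 0, 0],
    [0, 0, 0],
  ],
  hand=[0.3, 0.3, 0.3, 0.3, 0.3],
)

```text
time_s: 60.55
tcp_pos: [0.6713, 0.033, 0.0883]
orientation: [0.707, -0.008, -0.707, -0.008]
contact_force: [1.0, 0.2, 0.7]
finger_gap: 0.352
```

```bash
python3 - <<'E'
from snap import *
shot('k3',2)
E
```

```text
60.65 tcp [0.6717 0.0328 0.0888] toolx [ 0.0019  0.0001 -1.    ] F [-0.2496 -0.5212 -0.4979] gap 0.3519073982987524
```

View pics/k3.png

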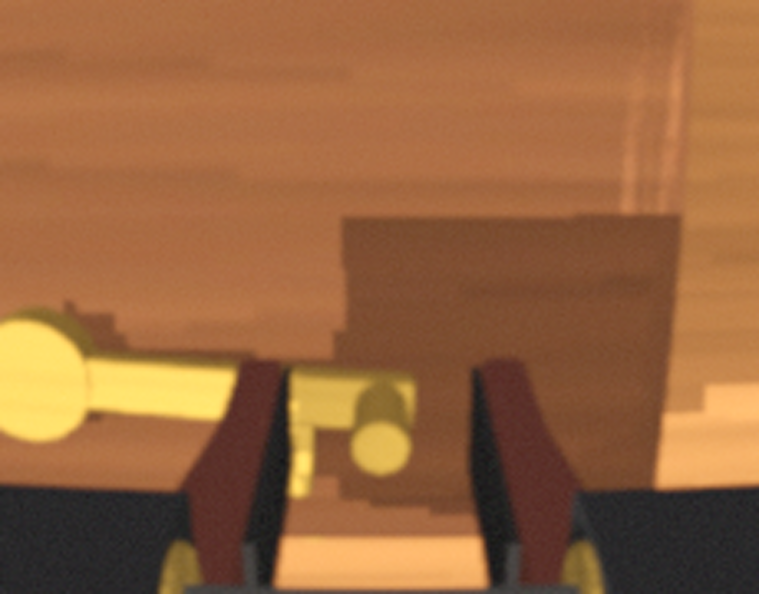

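Request:
drive_tool(
  turn=[
    [0, 0, 0],
    [0, 0, 0],
    [0, 0, 0],
    [0, 0, 0],
    [0, 0, 0],
  ],
  dp=[
    [0, 0, 0],
    [0, 0, 0],
    [0, 0, 0],
    [0, 0, 0],
    [0, 0, 0],
  ],
  hand=[1, 1, 1, 1, 1],
)

```text
time_s: 61.2
tcp_pos: [0.6711, 0.0329, 0.0877]
orientation: [0.707, -0.008, -0.707, -0.008]
contact_force: [-0.0, 2.3, 3.1]
finger_gap: 0.103
```

```bash
python3 - <<'E'
from snap import *
robot.grab_frame("top")
o=robot.get_obs();p,q=pose(o);print(p,o["contact_force"],o["finger_gap"])
P=np.array([.6761,.099]);r=.066
a=np.radians(np.linspace(-95,-181.3,13))
W=np.stack([P[0]+r*np.cos(a),P[1]+r*np.sin(a)],1);print(W[0],W[-1])
for d in np.diff(W,axis=0): print(np.round(q.inv().apply([*d,0])/.04,3))
E
```

```text
[0.6711 0.0329 0.0877] [-0.506   2.1284  2.0444] 0.0997148769565437
[0.6703 0.0333] [0.6101 0.1005]
[-0.    -0.026  0.205]
[-0.    -0.052  0.2  ]
[-0.    -0.077  0.192]
[-0.    -0.1    0.181]
[-0.    -0.122  0.167]
[ 0.    -0.142  0.151]
[ 0.    -0.16   0.132]
[ 0.    -0.175  0.111]
[ 0.    -0.187  0.088]
[ 0.    -0.197  0.064]
[ 0.    -0.203  0.039]
[ 0.    -0.207  0.013]
```

Post is pinched. Following the arc.

Request:
drive_tool(
  turn=[
    [0, 0, 0],
    [0, 0, 0],
    [0, 0, 0],
    [0, 0, 0],
    [0, 0, 0],
  ],
  dp=[
    [0, -0.03, 0.2],
    [0, -0.05, 0.2],
    [0, -0.08, 0.19],
    [0, -0.1, 0.18],
    [0, 0, 0],
  ],
  hand=[1, 1, 1, 1, 1],
)

```text
time_s: 61.75
tcp_pos: [0.6386, 0.0437, 0.0876]
orientation: [-0.706, 0.008, 0.708, 0.007]
contact_force: [-1.8, -5.9, 3.5]
finger_gap: 0.101
```

Request:
drive_tool(
  turn=[
    [0, 0, 0],
    [0, 0, 0],
    [0, 0, 0],
    [0, 0, 0],
    [0, 0, 0],
  ],
  dp=[
    [0, -0.12, 0.17],
    [0, -0.14, 0.15],
    [0, -0.16, 0.13],
    [0, -0.175, 0.11],
    [0, 0, 0],
  ],
  hand=[1, 1, 1, 1, 1],
)

```text
time_s: 62.25
tcp_pos: [0.6155, 0.068, 0.0872]
orientation: [-0.705, 0.008, 0.709, 0.007]
contact_force: [-7.7, -3.0, 7.5]
finger_gap: 0.1
```

```bash
python3 - <<'E'
from snap import *
shot('k4',1)
d=np.load("k4.npz");cv2.imwrite("pics/k4f.png",d["im"])
E
```

```text
62.3 tcp [0.6155 0.0679 0.0871] toolx [-0.006  -0.0008 -1.    ] F [-7.3583 -4.546   6.9142] gap 0.10395835286188605
```

View pics/k4f.png

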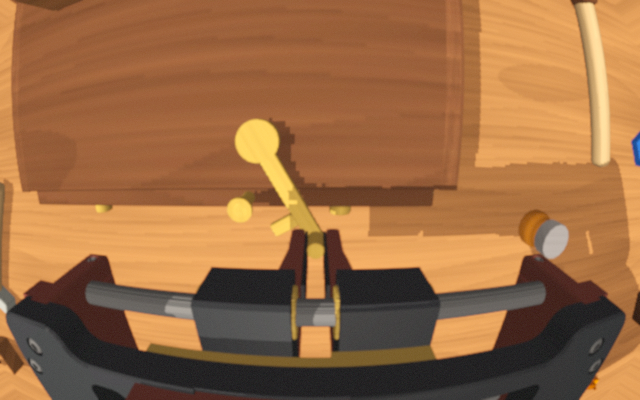

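Request:
drive_tool(
  turn=[
    [0, 0, 0],
    [0, 0, 0],
    [0, 0, 0],
    [0, 0, 0],
    [0, 0, 0],
  ],
  dp=[
    [0, -0.19, 0.1],
    [0, -0.2, 0.07],
    [0, -0.2, 0.04],
    [0, -0.15, 0.01],
    [0, 0, 0],
  ],
  hand=[1, 1, 1, 1, 1],
)

```text
time_s: 62.85
tcp_pos: [0.6082, 0.0984, 0.0869]
orientation: [-0.705, 0.008, 0.709, 0.008]
contact_force: [-5.2, -1.6, 4.5]
finger_gap: 0.101
```

```bash
python3 - <<'E'
from snap import *
shot('k5',1)
E
```

```text
62.9 tcp [0.6082 0.0982 0.0869] toolx [-0.0045 -0.     -1.    ] F [-6.2341 -0.2615  4.842 ] gap 0.10265413480978043
```

View pics/k5.png

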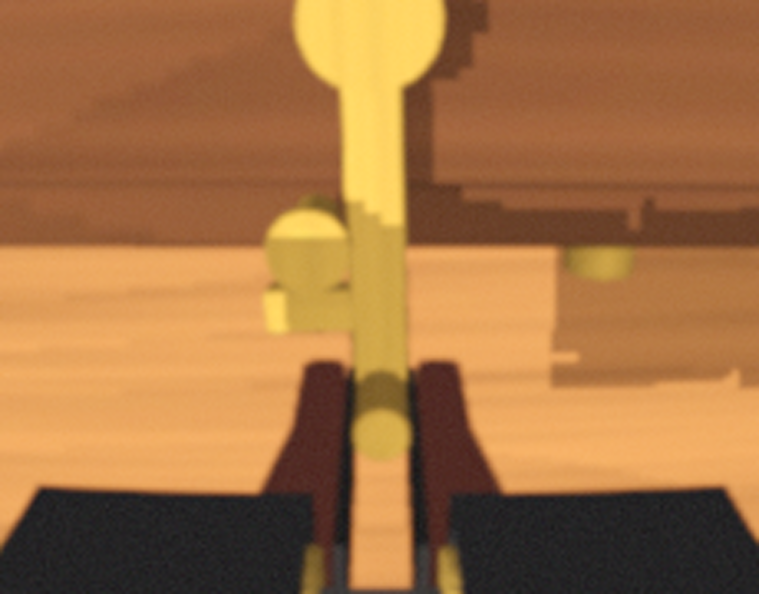

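The stud is in the crook, with a hairline gap to the arm. A little further until it stops.

Request:
drive_tool(
  turn=[
    [0, 0, 0],
    [0, 0, 0],
    [0, 0, 0],
    [0, 0, 0],
  ],
  dp=[
    [0, -0.05, 0.02],
    [0, -0.03, 0],
    [0, 0, 0],
    [0, 0, 0],
  ],
  hand=[1, 1, 1, 1],
)

```text
time_s: 63.35
tcp_pos: [0.6082, 0.1003, 0.087]
orientation: [-0.706, 0.008, 0.708, 0.008]
contact_force: [-4.8, -5.0, 3.5]
finger_gap: 0.101
```

```bash
python3 - <<'E'
from snap import *
shot('k6',1)
E
```

```text
63.4 tcp [0.6082 0.1003 0.0869] toolx [-0.0033 -0.001  -1.    ] F [-4.6082 -5.6465  2.5957] gap 0.09888138059507705
```

View pics/k6.png

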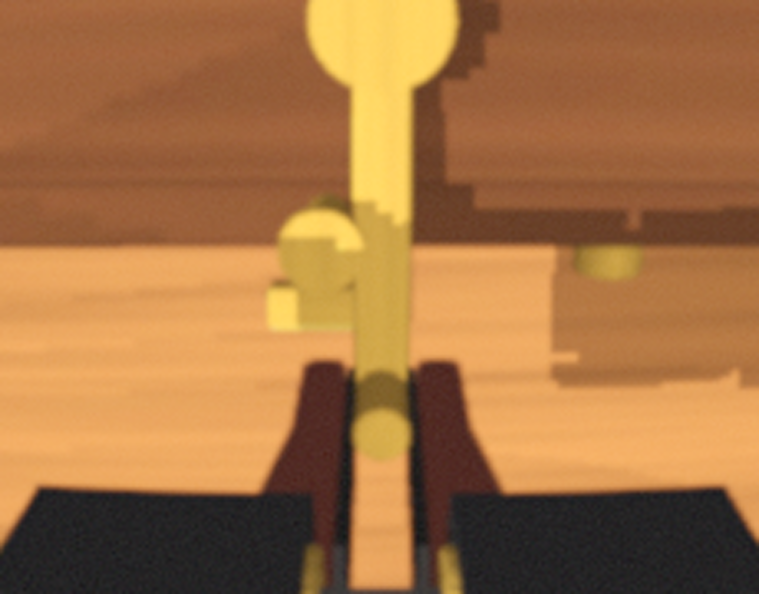

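Request:
drive_tool(
  turn=[
    [0, 0, 0],
    [0, 0, 0],
    [0, 0, 0],
    [0, 0, 0],
  ],
  dp=[
    [0, -0.06, 0],
    [0, 0, 0],
    [0, 0, 0],
    [0, 0, 0],
  ],
  hand=[1, 1, 1, 1],
)

```text
time_s: 63.85
tcp_pos: [0.6078, 0.1006, 0.0868]
orientation: [-0.706, 0.009, 0.709, 0.006]
contact_force: [-4.6, -15.9, 4.7]
finger_gap: 0.098
```

It is against its stop (16 N, no more motion). Relaxing, releasing and lifting clear.

Request:
drive_tool(
  turn=[
    [0, 0, 0],
    [0, 0, 0],
    [0, 0, 0],
    [0, 0, 0],
    [0, 0, 0],
  ],
  dp=[
    [0, 0.05, 0],
    [0, 0, 0],
    [0, 0, 0],
    [0, 0, 0],
    [0, 0, 0],
  ],
  hand=[1, 0.5, 0.5, 0.5, 0.5],
)

```text
time_s: 64.35
tcp_pos: [0.6099, 0.1018, 0.0875]
orientation: [0.707, -0.008, -0.707, -0.008]
contact_force: [0.1, 0.3, 0.8]
finger_gap: 0.251
```

Request:
drive_tool(
  turn=[
    [0, 0, 0],
    [0, 0, 0],
    [0, 0, 0],
    [0, 0, 0],
    [0, 0, 0],
  ],
  dp=[
    [-0.5, 0, 0],
    [-0.9, 0, 0],
    [-0.9, 0, 0.8],
    [0, 0, 0.9],
    [0, 0, 0],
  ],
  hand=[0.5, 0.5, 0.5, 0.5, 0.5],
)

```text
time_s: 64.85
tcp_pos: [0.5381, 0.1031, 0.1802]
orientation: [-0.706, 0.008, 0.708, 0.008]
contact_force: [-1.2, -0.6, 0.5]
finger_gap: 0.255
```

```bash
python3 - <<'E'
from snap import *
shot('z1',3)
d=np.load("z1.npz");cv2.imwrite("pics/z1f.png",d["im"]);k={x:d[x] for x in d.files if x!="im"}
cv2.imwrite("pics/z1r.png",rectify(d["im"],k,(.63,.12),.2,.085,3))
t=robot.grab_frame("top");cv2.imwrite("pics/z1t.png",cv2.resize(t[60:320,180:500],None,fx=2.4,fy=2.3,interpolation=cv2.INTER_CUBIC))
s=robot.grab_frame("scene");cv2.imwrite("pics/z1s.png",cv2.resize(s[130:300,250:520],None,fx=2.9,fy=2.9))
E
```

```text
65.0 tcp [0.5425 0.1032 0.1797] toolx [ 0.0012  0.0003 -1.    ] F [0.5305 0.5444 0.5348] gap 0.2488719680071169
```

View pics/z1f.png

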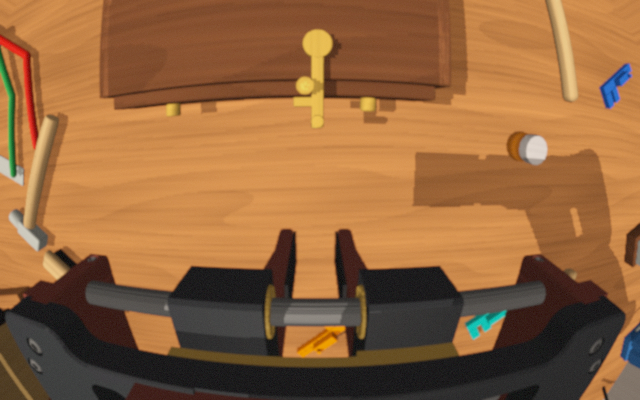

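View pics/z1r.png

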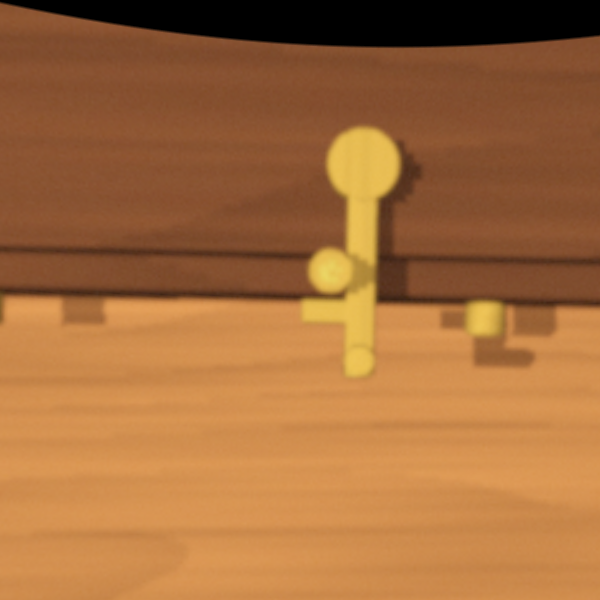

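View pics/z1t.png

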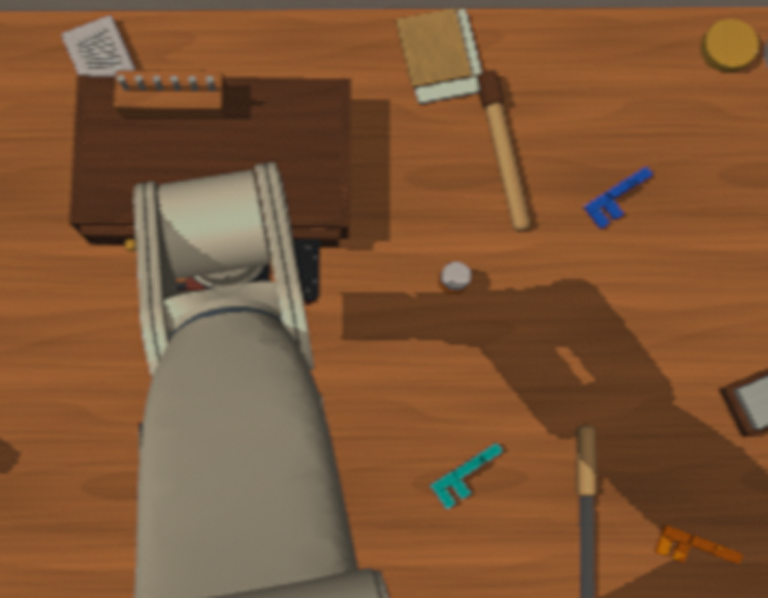

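The tray board lies against the chest front, and the hook points straight out (angle ≈0) with the stud in its crook. Bystanders and look-alikes are where they were. Handing in.

```bash
python3 -c "
from workcell import robot
print(robot.get_obs()['contact_force'],robot.sign_off())"
```

```text
the job is handed in; nothing more can be done
[ 0.21215727  0.09318059 -0.60308881] None
```

I put all five tools back in their cutouts, pressed the release lever, pushed the tray into the chest and closed the brass hook, in that order. I then handed the job in at about 65 s.

**Tools:** I pressed the gauge, snap gauge, block, square and calliper down with 23–31 N each, and each stopped at or just below the height it should have when fully home. As an extra check I pressed on top of the calliper's head, which sat at 46 mm as it should. I did not repeat that check on the other four. That press peaked at 46 N through the fingertips, more than I intended.

**Lever:** It went down to its stop (pad 40.4 mm above the bench).

**Tray:** It stopped against the chest as the push force rose to about 12 N. The last picture shows the front board against the chest.

**Hook:** It reached its stop at 16 N, and the last picture shows the stud in its crook and the hook pointing straight out.

**Disagreements:**
- The calliper had been knocked about 5 cm aside, so I measured it again before gripping it.
- The tray seemed to slide about 3 mm inward while I pressed the early parts. When I placed the calliper, its cutout still measured where it had been at first. I aligned the block, square and calliper by fresh close views.
- The top camera put the block's cutout about 5 mm off in y from the wrist camera. I went by the wrist camera.

In the last top view, the jar, hammer, brush, file, anvil and the blue, turquoise and one orange look-alike were undisturbed. The mandrel and the other orange one were outside it or hidden by the arm.

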